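# Pack the fitter's caddy

## Robot

A 6-joint arm with a two-finger parallel gripper is mounted at the origin on the work surface. World frame = base frame: x ahead of the robot, y to its left, z up, the work surface at z = 0. Lengths are in mm, angles in rad, forces in N, time in s.
With the tool pointing down it reaches from about 275 to 1000 mm from the base axis. Payload 8.4 kg.
Tool frame: the origin (TCP) lies between the finger pads; the fingertips stand 25 mm ahead of it and the grasp point (between the pads) lies 6 mm ahead of it; z points along the fingers, y is the line along which they close (so a half turn about z gives the same grasp; the last joint's range is limited). The gripper opens to 85 mm and grips with 20 to 120 N. Pads are 22 mm wide; open, the fingers measure 114 mm over their backs; the gripper's body (76 mm by 85 mm) begins 54 mm behind the grasp point. The pads swing forward as they close: fully open they stand 13 mm farther back than shut.
Start: joints at [1.118, 0.353, 1.633, -0, 1.155, -0.002], TCP at [272.303, 562.565, 256.281] pointing down, gripper open.
Joint ranges: [-2.63, 2.63], [-0.92, 2.1], [0.06, 2.66], [-1.3, 4.44], [0, 2.69], [-3.02, 3.02]. Speed limits (rad/s): [2.22, 2.22, 2.79, 3.14, 3.14, 3.14].

## Interface

Orientations are given as [roll, pitch, yaw] about the fixed x, y, z axes, in that order (R = Rz(yaw) Ry(pitch) Rx(roll)).
In Python, from rig import r, eyes, workorder gives the robot as it stands. The module is installed in compiled form; this text tells all that it offers.
- The arm moves only by the tool step_arm, never from a script. Its argument "moves" is a list of rows, each an object of numbers: "tx", "ty", "tz": the shift along the tool's x, y, z scaled (see below); "ax", "ay", "az": the turn, a rotation vector about the tool's x, y, z scaled (see below). In form: [{"tx": .., "ty": .., "tz": .., "ax": .., "ay": .., "az": ..}, ...]. A call has 1 to 5 rows; each row shifts and turns the commanded pose from where the row before left it, along the tool's axes as they then stand; what a row does not reach is not made up. The controller multiplies each number of a shift by 25 mm and each number of a turn by 90 degrees. A row lasts 1/8 s, in which the tool goes at most 62.5 mm and 10.7 degrees, less where a joint would pass 70% of its speed; a pose out of reach is approached as far as the arm can. A call with a number of a shift or a turn outside -1 to 1 is refused whole. A call with a gripper value outside its range is refused whole. "gripper" is the opening, from 0 (shut) to 1 (fully open), set as the call begins (left out, the last holds). The fingers move at their own pace and stop on an object; "newtons" is the grip in N (left out, the last holds). Time passes only in rows, so rows that do not move let the fingers close. It gives the time, the measured TCP pose, the force, the opening and the grip force at its end, in the units of the state.
- r.sense(): the state, without advancing time (a new reading comes with each control period).
- eyes.grab_frame(name): name is "side" or "top"; returns (picture, depth): 480x640x3 uint8, red, green, blue; 480x640 float32, mm along the optical axis (not along the pixel's ray), 0 where there is no reading.
- eyes.camera_info(name): a dict with "intrinsics" (3x3 intrinsics, pixels), "k1" (the pictures are not rectified: a ray, as slopes to the right and down, at radius r is drawn at 1 + k1 r^2 times it, then the intrinsics apply), "cam_to_world" (4x4, takes a point from camera to world coordinates). Camera axes: x right, y up, looking along -z (the intrinsics and any distortion apply to the point x, -y, -z); pixel columns grow to the right and rows downward; lengths in mm; the calibration is good to about 2 mm. A picture is of the moment at which its call begins. camera_info takes no time and is no camera call.
- workorder.sign_off(): hands the job in; it is judged then, once.
The state is a dict: "clock": time; "qpos": joint angles; "qvel": joint speeds; "joint_efforts": joint torques, N m; "eef_pos": TCP position; "tcp_rot": TCP orientation; "contact_force": force on the tool from outside, world axes, zero at the start; "wrist_torque": the same for the moment, N m; "opening": opening from 0.0 (shut) to 1.0 (fully open); "grasp_force": force on a finger pad.
Only numpy, scipy, OpenCV 4.12 (cv2) and the standard library are available. Lean on these libraries where they do the work, as an engineer would, in place of code of your own. Each camera call takes 0.05 s, during which the arm holds its last target. There are 200 camera calls.

## Task

Pack the caddy for the assembly job: tip all the brass barrel nuts from the green cup into the hardware bin, then swing the bin's lid fully shut, then slide the bolt fully home into its keeper. Stand every screwdriver on the bench upright in the steel tool cup, blade down, at any point of the job. Leave the empty green cup standing upright on the bench, and do not disturb the glue, tape measure, push block, board, pencil or square.

Things in the scene. Friction and masses are not known exactly. Their poses are not given: they have to be found in the camera images.
- caddy: plywood fitter's caddy, fixed, 200 (x) x 280 (y) mm; origin: centre of its underside; its -x side faces the robot, up to 0.2 rad askew. +y half: hardware bin, walls 80 mm high, 10 mm thick. -y half: in front a wooden rail (x -100 to -45, y -140 to 0 mm, top at 90 mm) with a steel barrel bolt, behind it the upright steel tool cup
- bin_floor (a point): centre of the hardware bin's floor, 12 mm above the bench; axes as the caddy's; bin inside 180 (x) x 120 (y) mm, rim 68 mm above this floor
- cup_floor (a point): centre of the steel tool cup's inner floor, 16 mm above the bench; inner radius 32 mm, wall 3 mm, open mouth 96 mm above this floor (112 mm above the bench); axes as the caddy's
- lid (a joint): plywood bin lid hinged along the top of the caddy's +y wall (hinge at caddy y = 140, z = 80 mm); rad: 0 = shut flat on the bin, 1.57 = upright, 1.9 = leaning outward to +y. Stiff hinge (0.26 N m): it stays where left, so must be pressed right down. 200 (caddy x) x 140 x 10 mm, 0.22 kg; shut, its top is 90 mm above the bench
- lid_edge (a point): middle of the lid's free edge, 140 mm from the hinge, mid-thickness. The bolt's keeper, a steel staple 26 wide and 25 mm high, stands on the lid's upper face, 13 mm in from this edge and 72 mm towards caddy -x
- bolt (a joint): barrel bolt on the rail; slides along caddy +y towards the lid; m: 0 = drawn back, 0.042 = fully home through the keeper of the shut lid; sliding takes about 3 N and it stays where left
- bolt_knob (a point): middle of the bolt's upright black knob (15 mm across, 24 mm high; its top is 12 mm above this point, 139 mm above the bench), to be pushed along caddy +y. The steel guides before and behind it reach 114 mm above the bench
- nut_cup: green tapered plastic cup holding the nuts, loose, about 0.18 kg full; origin: centre of its underside; z up through its mouth; 62 mm high, outer diameter 54 mm at the foot and 68 mm at the rim, wall 3 mm
- driver_orange_tip (a point): blade tip of a screwdriver, orange handle, flat tip, 221 mm long, about 75 g, may be absent; x points along the blade out of the tip. The 8 mm round steel blade reaches to x = -133 mm, the squared handle 22 x 22 mm fills x from -133 to -221 mm; centre of mass near x = -128 mm . Lies flat on the bench, axis 11 mm up, tip away from the robot
- driver_red_tip (a point): blade tip of a screwdriver, red handle, pointed tip, 221 mm long, about 75 g, may be absent; x points along the blade out of the tip. The 8 mm round steel blade reaches to x = -133 mm, the squared handle 22 x 22 mm fills x from -133 to -221 mm; centre of mass near x = -128 mm . Lies flat on the bench, axis 11 mm up, tip away from the robot
- driver_blue_tip (a point): blade tip of a screwdriver, blue handle, hex tip, 221 mm long, about 75 g, may be absent; x points along the blade out of the tip. The 8 mm round steel blade reaches to x = -133 mm, the squared handle 22 x 22 mm fills x from -133 to -221 mm; centre of mass near x = -128 mm . Lies flat on the bench, axis 11 mm up, tip away from the robot
- driver_yellow_tip (a point): blade tip of a screwdriver, yellow handle, flat tip, 221 mm long, about 75 g, may be absent; x points along the blade out of the tip. The 8 mm round steel blade reaches to x = -133 mm, the squared handle 22 x 22 mm fills x from -133 to -221 mm; centre of mass near x = -128 mm . Lies flat on the bench, axis 11 mm up, tip away from the robot
- nut0: brass barrel nut, cylinder 14 mm in diameter and 18 mm long, 20 g, one of five in the green cup; origin: its centre, z along its axis
- nut1: brass barrel nut, cylinder 14 mm in diameter and 18 mm long, 20 g, one of five in the green cup; origin: its centre, z along its axis
- nut2: brass barrel nut, cylinder 14 mm in diameter and 18 mm long, 20 g, one of five in the green cup; origin: its centre, z along its axis
- nut3: brass barrel nut, cylinder 14 mm in diameter and 18 mm long, 20 g, one of five in the green cup; origin: its centre, z along its axis
- nut4: brass barrel nut, cylinder 14 mm in diameter and 18 mm long, 20 g, one of five in the green cup; origin: its centre, z along its axis
- glue: yellow glue bottle, 60 mm across, 170 mm tall, standing; bystander; origin: centre of its underside
- tape: yellow tape measure 70 x 40 x 66 mm; bystander; origin: centre of its underside
- push_block: red push block 200 x 75 mm with a handle, 112 mm high; bystander; origin: centre of its underside
- jointed_board: flat pine board with finger joints, 138 x 150 x 18 mm; bystander; origin: centre of its underside
- pencil: flat red carpenter's pencil, 165 x 10 x 7 mm, lying on the bench; bystander, it does not go in the tool cup; origin: underside of its middle
- square: try square with 100 mm wooden stock and 140 mm blade, lying flat; bystander; origin: underside of the stock's middle
Things that resemble listed ones, but are neither listed nor needed, are in the scene too. What is shaped like the part that bears driver_yellow_tip but turquoise is not meant.

How it is judged (in metres and radians):
On the way, in this order (a step that is already met when the one before it is completed fails the run):
1. all five barrel nuts lie in the hardware bin (x of nut0 in the frame of bin_floor between -0.09 and 0.09 m and y of nut0 in the frame of bin_floor between -0.06 and 0.06 m and z of each of nut0, nut1, nut2, nut3, nut4 in the frame of bin_floor below 0.06 m and x of nut1 in the frame of bin_floor between -0.09 and 0.09 m and y of nut1 in the frame of bin_floor between -0.06 and 0.06 m and x of nut2 in the frame of bin_floor between -0.09 and 0.09 m and y of nut2 in the frame of bin_floor between -0.06 and 0.06 m and x of nut3 in the frame of bin_floor between -0.09 and 0.09 m and y of nut3 in the frame of bin_floor between -0.06 and 0.06 m and x of nut4 in the frame of bin_floor between -0.09 and 0.09 m and y of nut4 in the frame of bin_floor between -0.06 and 0.06 m), for 0.2 s.
2. the lid is shut on the nuts (all of step 1 and value of joint lid below 0.05 rad), for 0.2 s.
3. the bolt is home in the keeper of the shut lid (value of joint lid below 0.05 rad and value of joint bolt above 0.037 m), for 0.2 s.
At the end, for the whole second after the job is handed in: Five nuts in the bin below its rim; lid shut within 0.05 rad; bolt thrown 37 mm or more; every screwdriver stands in the tool cup at rest, tip within 30 mm of the cup floor, leaning under 0.65 rad; green cup upright (within 0.1 rad) on the bench, at rest (all of step 1 and all of step 3 and horizontal distance between each of driver_orange_tip, driver_red_tip, driver_blue_tip, driver_yellow_tip and cup_floor below 0.037 m and z of driver_orange_tip in the frame of cup_floor between -0.01 and 0.03 m and angle between each of driver_orange_tip, driver_red_tip, driver_blue_tip, driver_yellow_tip's own x axis and vertical above 2.49159 rad and z of driver_red_tip in the frame of cup_floor between -0.01 and 0.03 m and z of driver_blue_tip in the frame of cup_floor between -0.01 and 0.03 m and z of driver_yellow_tip in the frame of cup_floor between -0.01 and 0.03 m and angle between nut_cup's own z axis and vertical below 0.1 rad and height (world z) of nut_cup between -0.01 and 0.012 m and linear speed of nut_cup below 0.03 m/s); the robot touches nothing.
It fails at once if a bystander (glue, tape measure, push block, board, pencil, square) is shifted by more than 40 mm (distance of any of glue, tape, push_block, jointed_board, pencil, square from where it was at the start of the episode above 0.04 m).
Of driver_orange, driver_red, driver_blue, driver_yellow only 2 to 4 are there at a start; the rules pass over those that are not, and their reading is None.
At some moment in a run one of driver_orange, driver_red, driver_blue, driver_yellow may be knocked a few centimetres aside while the robot is not near it.
It also fails if it takes over 210 s, if anything falls off the work surface, if the arm or the gripper's body presses on something with over 40 N, if the wrist force passes 120 N, or if a joint passes its speed limit or range.

## Working session

There is one attempt and no reset: what is moved stays moved. The work goes in short steps, Python scripts to look and compute and a tool call to move; the robot and the scene stay as the last step left them, time stands still between calls to the robot, and variables do not carry over. Pictures are saved under pics/ and viewed, at most 14 in all, crops included, and the job is handed in when it is done.

Besides the shell and the picture viewer there is one more tool, called after "Request:" as name(argument=value, ...), one argument or row to a line, values as JSON. step_arm: Moves the arm, as the interface text tells. Its arguments: {"type":"object","properties":{"moves":{"type":"array","items":{"type":"object","properties":{"tx":{"type":"number"},"ty":{"type":"number"},"tz":{"type":"number"},"ax":{"type":"number"},"ay":{"type":"number"},"az":{"type":"number"}}}},"gripper":{"type":"number"},"newtons":{"type":"number"}},"required":["moves"]}

```bash
mkdir -p pics; cat > h.py <<'E'
import numpy as np, cv2, json
from rig import r, eyes, workorder
from scipy.spatial.transform import Rotation as R
def snap(n,tag):
    p,d=eyes.grab_frame(n); cv2.imwrite(f'pics/{tag}.png',p[:,:,::-1]); np.savez(f'pics/{tag}.npz',p=p,d=d); return p,d
def rays(n,px):
    c=eyes.camera_info(n); K=np.array(c['intrinsics']); k1=c['k1']
    px=np.atleast_2d(px).astype(float)
    u=(px[:,0]-K[0,2])/K[0,0]; v=(px[:,1]-K[1,2])/K[1,1]
    q=np.stack([u,v],1); s=q.copy()
    for _ in range(20): s=q/(1+k1*(s**2).sum(1,keepdims=True))
    return np.c_[s[:,0],-s[:,1],-np.ones(len(s))], np.array(c['cam_to_world'])
def atz(n,px,z):
    d,T=rays(n,px); w=d@T[:3,:3].T; o=T[:3,3]; z=np.broadcast_to(z,len(w))
    return o+w*((z-o[2])/w[:,2])[:,None]
def atd(n,px,dep):
    d,T=rays(n,px); return T[:3,3]+(d*np.reshape(dep,(-1,1)))@T[:3,:3].T
def cloud(n,dep):
    h,w=dep.shape; uu,vv=np.meshgrid(np.arange(w),np.arange(h))
    return atd(n,np.c_[uu.ravel(),vv.ravel()],dep.ravel()).reshape(h,w,3)
def crop(tag,x0,y0,x1,y1,f,out):
    im=cv2.imread(f'pics/{tag}.png')[y0:y1,x0:x1]; cv2.imwrite(f'pics/{out}.png',cv2.resize(im,None,fx=f,fy=f,interpolation=cv2.INTER_CUBIC))
E
python3 - <<'E'
from h import *
for n in('top','side'):
    snap(n,n+'0'); c=eyes.camera_info(n); print(n,np.round(c['intrinsics'],1).tolist(),c['k1'],np.round(c['cam_to_world'],3).tolist())
print(r.sense())
E
```

```text
top [[572.8, 0.0, 326.9], [0.0, 572.8, 239.3], [0.0, 0.0, 1.0]] 0.013214553481703795 [[0.013, 0.98, -0.198, 199.015], [-1.0, 0.015, 0.005, 39.304], [0.008, 0.198, 0.98, 1672.498], [0.0, 0.0, 0.0, 1.0]]
side [[463.0, 0.0, 333.6], [0.0, 463.0, 232.7], [0.0, 0.0, 1.0]] -0.01990832665036126 [[0.985, 0.125, -0.122, 371.026], [-0.174, 0.772, -0.612, -679.07], [0.018, 0.623, 0.782, 999.988], [0.0, 0.0, 0.0, 1.0]]
{'clock': 0.1, 'qpos': array([ 1.11757775e+00,  3.53603070e-01,  1.63407630e+00,  2.74267458e-05,
        1.15521018e+00, -2.38492944e-03]), 'qvel': array([-0.00088919, -0.00012484, -0.00240106,  0.00078361, -0.00081526,
       -0.00196391]), 'joint_efforts': array([-1.21639587e-03, -6.06372714e+01, -3.42812490e+01, -2.10828834e-04,
        4.13556292e-03,  7.86153282e-05]), 'eef_pos': array([272.12739652, 562.19168115, 255.6145598 ]), 'tcp_rot': array([-3.14029581e+00, -2.81707402e-05,  2.69074789e+00]), 'contact_force': array([-0.42894328,  0.39844339,  0.06215396]), 'wrist_torque': array([ 0.02028813, -0.02370261,  0.01815587]), 'grasp_force': 0.0, 'opening': 0.9992658763442223}
```

View pics/top0.png

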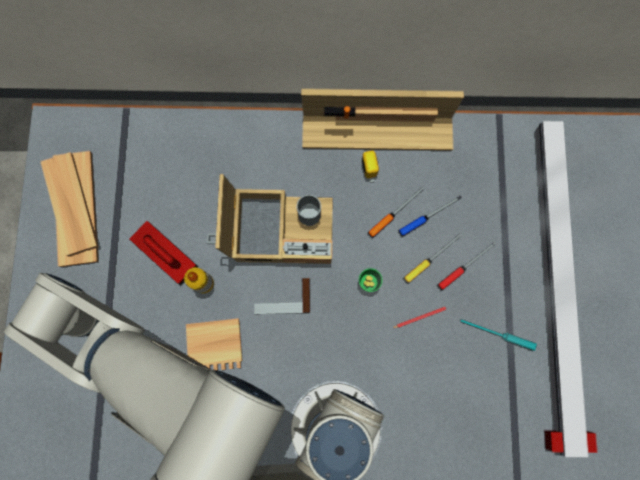

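View pics/side0.png

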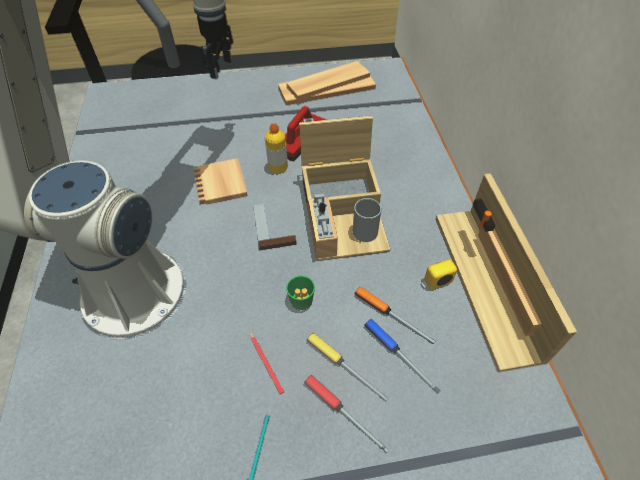

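Candidates (top picture): drivers orange (381,224), blue (413,225), yellow (417,271), red (452,278). The turquoise one at (520,341) is the lookalike and is left alone, and the pencil is at (420,317). The green nut cup is at (370,281), the steel tool cup at (309,209), and the bolt on the rail at (305,247). Close crop next.

```bash
python3 - <<'E'
from h import *
crop('top0',205,165,505,335,2.65,'c1')
z=np.load('pics/top0.npz'); p=z['p']; d=z['d']; hsv=cv2.cvtColor(p,cv2.COLOR_RGB2HSV); C=cloud('top',d)
zs=np.load('pics/side0.npz'); hs=cv2.cvtColor(zs['p'],cv2.COLOR_RGB2HSV); Cs=cloud('side',zs['d'])
rng={'orange':(7,16),'blue':(105,125),'yellow':(21,32),'red':(0,5),'green':(50,75)}
boxes={'orange':(365,205,400,240),'blue':(395,210,432,240),'yellow':(400,255,435,285),'red':(436,262,470,292),'green':(355,265,385,297)}
sb={'orange':(350,284,395,315),'blue':(362,315,402,352),'yellow':(303,330,346,364),'red':(302,372,344,412),'green':(282,272,320,312)}
for nm,H,CC,B,cam in (('top',hsv,C,boxes,'top'),('side',hs,Cs,sb,'side')):
  for k,(a,b) in rng.items():
    x0,y0,x1,y1=B[k]; s=np.zeros(H.shape[:2],bool); s[y0:y1,x0:x1]=1
    m=(H[...,0]>=a)&(H[...,0]<=b)&(H[...,1]>120)&(H[...,2]>70)&s
    P=CC[m]; P=P[P[:,2]>3]; v,u=np.nonzero(m)
    c=P[:,:2].mean(0); ev,V=np.linalg.eigh(np.cov((P[:,:2]-c).T)); ax=V[:,1]; t=(P[:,:2]-c)@ax
    print(nm,k,m.sum(),'c',c.round(1),'z',np.percentile(P[:,2],[10,50,90]).round(1),'ang',round(np.degrees(np.arctan2(ax[1],ax[0])),1),'len',np.ptp(t).round(1))
# lines of sight for caddy corners: z histogram near caddy
for nm,px,zz in [('cup rim',(309,209),112)]:
  print(nm,atz('top',[px],zz))
E
```

```text
top orange 214 c [ 577.5 -127.3] z [17.3 23.3 28.9] ang 133.2 len 90.0
top blue 217 c [ 576.4 -220.8] z [17.5 22.8 28.9] ang 136.7 len 500.0
top yellow 209 c [ 442.2 -231. ] z [18.  23.5 29.5] ang 131.1 len 411.3
top red 198 c [ 421.2 -326.8] z [19.4 24.4 29.8] ang 123.0 len 479.6
top green 200 c [413.8 -90.7] z [ 5.2 12.3 62.2] ang -163.7 len 64.0
side orange 299 c [ 578.7 -133.5] z [18.7 23.2 26.6] ang 83.9 len 600.5
side blue 320 c [ 578.4 -228.1] z [19.7 23.4 26.5] ang 75.9 len 526.5
side yellow 310 c [ 445.2 -238.2] z [20.3 23.9 26.7] ang 103.0 len 454.4
side red 357 c [ 425.4 -337. ] z [20.3 23.5 26.7] ang 101.8 len 366.7
side green 392 c [410.8 -84.3] z [22.7 48.2 62.2] ang 86.3 len 619.6
cup rim [[599.80660105  82.52431044 112.        ]]
```

View pics/c1.png

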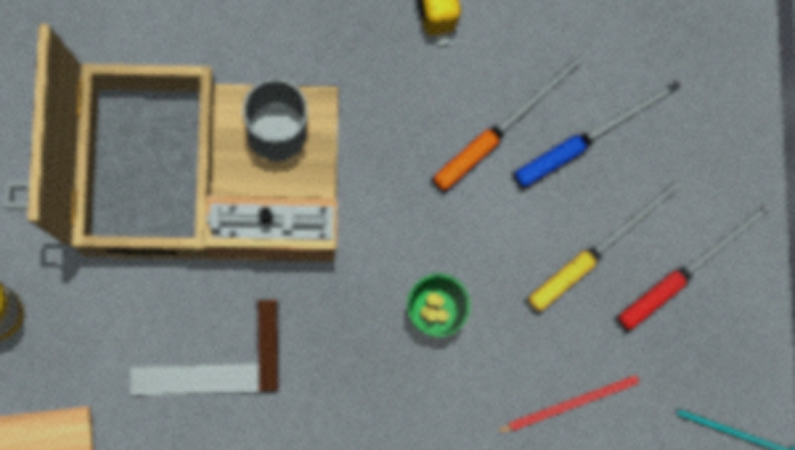

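Crop shows: handles at orange (467,160), blue (553,162), yellow (563,281), red (653,300), blade tips up-right; turquoise lies lower right. The green cup is at (438,306) with brass nuts in it. The bin rim corners are (85,66), (210,66), (75,245), the steel cup mouth is about (275,112), the knob (265,215), and the lid leans outward at left. I'll check the caddy from the side camera too.

```bash
python3 - <<'E'
from h import *
crop('side0',285,105,445,265,3.7,'c2')
f=lambda a:np.array(a)/2.65+[205,165]
for k,px,z in [('rimTL',(83,67),80),('rimTR',(212,67),80),('rimBL',(74,245),80),('railBR',(336,246),90),('railTR',(336,199),90),('baseTR',(338,87),12),('mouth',(275,112),112),('knob',(265,214),139),('cupmouth',(438,306),62),('nuts',(434,306),20)]:
  print(k,atz('top',[f(px)],z)[0].round(1))
for k,b,t in [('orange',(440,186),(578,63)),('blue',(520,183),(676,85)),('yellow',(534,307),(675,186)),('red',(624,326),(766,209))]:
  B=atz('top',[f(b)],11)[0];T=atz('top',[f(t)],11)[0];print(k,B.round(1),T.round(1),np.linalg.norm(T-B).round(1),np.degrees(np.arctan2(*(T-B)[1::-1])).round(1))
z=np.load('pics/top0.npz'); p=z['p']; hsv=cv2.cvtColor(p,cv2.COLOR_RGB2HSV)
zs=np.load('pics/side0.npz'); hs=cv2.cvtColor(zs['p'],cv2.COLOR_RGB2HSV)
rng={'orange':(7,16),'blue':(105,125),'yellow':(21,32),'red':(0,5),'green':(50,75)}
boxes={'orange':(365,205,400,240),'blue':(395,210,432,240),'yellow':(400,255,435,285),'red':(436,262,470,292)}
sb={'orange':(350,284,395,315),'blue':(362,315,402,352),'yellow':(303,330,346,364),'red':(302,372,344,412)}
for nm,H,B in (('top',hsv,boxes),('side',hs,sb)):
  for k in B:
    a,b=rng[k];x0,y0,x1,y1=B[k]; s=np.zeros(H.shape[:2],bool); s[y0:y1,x0:x1]=1
    m=(H[...,0]>=a)&(H[...,0]<=b)&(H[...,1]>120)&(H[...,2]>70)&s
    v,u=np.nonzero(m); P=atz(nm,np.c_[u,v],15)[:,:2]; c=P.mean(0); V=np.linalg.eigh(np.cov((P-c).T))[1][:,1]
    print(nm,k,c.round(1),np.degrees(np.arctan2(V[1],V[0])).round(1),np.ptp((P-c)@V).round(1))
E
```

```text
rimTL [660.3 293.8  80. ]
rimTR [662.6 153.7  80. ]
rimBL [464.1 294.6  80. ]
railBR [465.5  16.6  90. ]
railTR [516.1  17.2  90. ]
baseTR [661.1  15.3  12. ]
mouth [604.8  83.3 112. ]
knob [489.5  90.6 139. ]
cupmouth [406.9 -93.5  62. ]
nuts [412.3 -92.6  20. ]
orange [ 548.5 -100.1   11. ] [ 693.9 -257.4   11. ] 214.2 -47.3
blue [ 553.3 -189.7   11. ] [ 669.7 -368.2   11. ] 213.0 -56.9
yellow [ 413.9 -203.4   11. ] [ 552.5 -363.3   11. ] 211.6 -49.1
red [ 394.4 -302.1   11. ] [ 527.8 -464.    11. ] 209.8 -50.5
top orange [ 579.3 -128.1] 133.0 88.3
top blue [ 579.9 -223. ] 122.3 89.3
top yellow [ 444.5 -233.6] 130.2 87.3
top red [ 424.6 -332.7] 128.8 86.9
side orange [ 581.1 -127.2] 131.1 88.2
side blue [ 581.4 -221.5] 121.7 87.3
side yellow [ 446.  -232.8] 129.4 87.0
side red [ 426.1 -332. ] 127.6 87.0
```

View pics/c2.png

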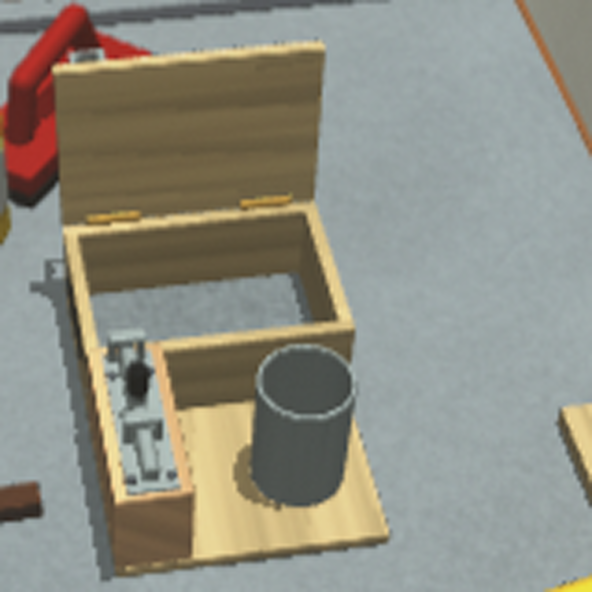

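The crop shows the bin, hinge side, bolt knob at (137,378) and steel cup mouth at (305,382). Both cameras agree on the handle centres to within 2 mm, and the caddy yaw is close to 0. First move: over towards the green cup.

Request:
step_arm(
  moves=[
    {"tx":-0.78,"ty":-1},
    {"tx":-0.78,"ty":-1},
    {"tx":-0.78,"ty":-1},
    {"tx":-0.78,"ty":-1},
    {"tx":-0.78,"ty":-1},
  ],
)

```text
schema error: expected keys tx, ty, tz, ax, ay, az
```

Request:
step_arm(
  moves=[
    {"tx":-0.78,"ty":-1},
    {"tx":-0.78,"ty":-1},
    {"tx":-0.78,"ty":-1},
    {"tx":-0.78,"ty":-1},
    {"tx":-0.78,"ty":-1},
  ],
)

```text
schema error: expected keys tx, ty, tz, ax, ay, az
```

```bash
cat > log.py <<'E'
from h import *
s=r.sense(); q=[s[k].tolist() for k in('qpos','eef_pos','tcp_rot')]
open('fk.jsonl','a').write(json.dumps(q)+'\n')
print(round(s['clock'],2),'q',s['qpos'].round(3),'p',s['eef_pos'].round(1),'rpy',s['tcp_rot'].round(3),'F',s['contact_force'].round(1),'op',round(s['opening'],3),round(s['grasp_force'],1))
E
python3 log.py; grep -c . fk.jsonl
```

```text
0.1 q [ 1.118  0.354  1.634  0.     1.155 -0.002] p [272.1 562.2 255.6] rpy [-3.14  -0.     2.691] F [-0.4  0.4  0.1] op 0.999 0.0
1
```

Request:
step_arm(
  moves=[
    {"tx":-0.78,"ty":-1,"tz":0,"ax":0,"ay":0,"az":0},
    {"tx":-0.78,"ty":-1,"tz":0,"ax":0,"ay":0,"az":0},
    {"tx":-0.78,"ty":-1,"tz":0,"ax":0,"ay":0,"az":0},
    {"tx":-0.78,"ty":-1,"tz":0,"ax":0,"ay":0,"az":0},
    {"tx":-0.78,"ty":-1,"tz":0,"ax":0,"ay":0,"az":0},
  ],
)

```text
clock: 0.72
eef_pos: [305.6, 406.4, 256.0]
tcp_rot: [-3.141, -0.0, 2.691]
contact_force: [0.6, 0.3, -0.9]
opening: 0.999
grasp_force: 0.0
```

Request:
step_arm(
  moves=[
    {"tx":-0.78,"ty":-1,"tz":0,"ax":0,"ay":0,"az":0},
    {"tx":-0.78,"ty":-1,"tz":0,"ax":0,"ay":0,"az":0},
    {"tx":-0.78,"ty":-1,"tz":0,"ax":0,"ay":0,"az":0},
    {"tx":-0.78,"ty":-1,"tz":0,"ax":0,"ay":0,"az":0},
    {"tx":-0.78,"ty":-1,"tz":0,"ax":0,"ay":0,"az":0},
  ],
)

```text
clock: 1.35
eef_pos: [338.8, 251.5, 256.1]
tcp_rot: [-3.141, -0.0, 2.691]
contact_force: [0.1, -0.3, 0.6]
opening: 0.999
grasp_force: 0.0
```

Request:
step_arm(
  moves=[
    {"tx":-0.78,"ty":-1,"tz":0,"ax":0,"ay":0,"az":0},
    {"tx":-0.78,"ty":-1,"tz":0,"ax":0,"ay":0,"az":0},
    {"tx":-0.78,"ty":-1,"tz":0,"ax":0,"ay":0,"az":0},
    {"tx":-0.78,"ty":-1,"tz":0,"ax":0,"ay":0,"az":0},
    {"tx":-0.78,"ty":-1,"tz":0,"ax":0,"ay":0,"az":0},
  ],
)

```text
clock: 1.98
eef_pos: [372.1, 96.5, 256.2]
tcp_rot: [-3.141, -0.0, 2.691]
contact_force: [-0.3, -0.5, -0.7]
opening: 1.0
grasp_force: 0.0
```

Request:
step_arm(
  moves=[
    {"tx":-0.78,"ty":-1,"tz":0,"ax":0,"ay":0,"az":0},
    {"tx":-0.78,"ty":-1,"tz":0,"ax":0,"ay":0,"az":0},
    {"tx":-0.78,"ty":-1,"tz":0,"ax":0,"ay":0,"az":0},
    {"tx":-0.78,"ty":-1,"tz":0,"ax":0,"ay":0,"az":0},
    {"tx":0,"ty":0,"tz":0,"ax":0,"ay":0,"az":0},
  ],
)

```text
clock: 2.6
eef_pos: [398.9, -27.8, 256.1]
tcp_rot: [-3.141, -0.0, 2.688]
contact_force: [-0.6, 0.4, -0.6]
opening: 1.005
grasp_force: 0.0
```

```bash
python3 log.py
```

```text
2.6 q [-0.073 -0.01   2.081 -0.     1.071 -1.19 ] p [398.9 -27.8 256.1] rpy [-3.141 -0.     2.688] F [-0.6  0.4 -0.6] op 1.005 0.0
```

Request:
step_arm(
  moves=[
    {"tx":0,"ty":0,"tz":0,"ax":-0.1,"ay":0.05,"az":0},
    {"tx":0,"ty":0,"tz":0,"ax":-0.1,"ay":0.05,"az":0},
    {"tx":0,"ty":0,"tz":0,"ax":-0.1,"ay":0.05,"az":0},
    {"tx":0,"ty":0,"tz":0,"ax":-0.1,"ay":0.05,"az":0},
    {"tx":0,"ty":0,"tz":0,"ax":0,"ay":0,"az":0},
  ],
)

```text
clock: 3.22
eef_pos: [398.4, -27.0, 254.9]
tcp_rot: [2.493, -0.298, 2.787]
contact_force: [-0.3, -0.3, -0.1]
opening: 1.001
grasp_force: 0.0
```

```bash
python3 log.py
```

```text
3.23 q [-0.529  0.202  2.042  0.603  1.357 -1.916] p [398.4 -27.  254.9] rpy [ 2.493 -0.298  2.787] F [-0.3 -0.3 -0.1] op 1.001 0.0
```

Request:
step_arm(
  moves=[
    {"tx":0,"ty":0,"tz":-1,"ax":0.0,"ay":0,"az":0.1},
    {"tx":0,"ty":0,"tz":-1,"ax":0.0,"ay":0,"az":0.1},
    {"tx":0,"ty":0,"tz":-1,"ax":0.0,"ay":0.0,"az":0.1},
    {"tx":0,"ty":0,"tz":0,"ax":0,"ay":0,"az":0.1},
    {"tx":0,"ty":0,"tz":0,"ax":0,"ay":0,"az":0},
  ],
)

```text
clock: 3.85
eef_pos: [399.4, -74.0, 313.9]
tcp_rot: [2.772, -0.607, 2.182]
contact_force: [0.0, 0.5, -0.0]
opening: 1.002
grasp_force: 0.0
```

```bash
python3 log.py
cat > kin.py <<'E'
from h import *
from scipy.optimize import least_squares
D=[json.loads(l) for l in open('fk.jsonl')]
def rz(a): return R.from_euler('z',a).as_matrix()
def ry(a): return R.from_euler('y',a).as_matrix()
def fk(q,P):
    d1,a1,a2,e3,d4,d6,s4,s6=P
    p=np.array([0,0,d1]); M=rz(q[0]); p=p+M@[a1,0,0]
    M=M@ry(q[1]); p=p+M@[0,0,a2]
    M=M@ry(q[2]); p=p+M@[e3,0,d4]   # forearm along local z
    M=M@rz(s4*q[3])@ry(q[4])@rz(s6*q[5]+np.pi/2); p=p+M@[0,0,d6]
    return p,M
def fit(s4,s6):
    def f(x):
        o=[]
        for q,p,e in D:
            pp,M=fk(q,(*x,s4,s6)); o+=list(pp-p)+list(100*(M-R.from_euler('xyz',e).as_matrix()).ravel())
        return o
    return least_squares(f,[350,50,500,0,500,200],loss='soft_l1')
if __name__=='__main__':
    best=min(((fit(a,b),a,b) for a in(1,-1) for b in (1,-1)),key=lambda t:t[0].cost)
    print(best[0].cost,best[0].x.round(1),best[1:],np.abs(best[0].fun).max())
    json.dump([*best[0].x,*best[1:]],open('kin.json','w'))
E
python3 kin.py
```

```text
3.85 q [-0.608  0.16   1.935  0.551  1.513 -1.268] p [399.4 -74.  313.9] rpy [ 2.772 -0.607  2.182] F [ 0.   0.5 -0. ] op 1.002 0.0
1.8821208394745375 [292.2  -2.3 569.3  54.8 495.1 320.2] (1, 1) 1.5303564430504366
```

```bash
cat > ik.py <<'E'
from kin import *
P=json.load(open('kin.json'))
LO=np.array([-2.63,-.92,.06,-1.3,0,-3.02]);HI=np.array([2.63,2.1,2.66,4.44,2.69,3.02])
def Rt(az,al,sg=1):
    "tool pointing az(deg), declined al(deg); tool y horizontal: sg*( e x Z )"
    a,l=np.radians([az,al]); e=np.array([np.cos(a),np.sin(a),0]); z=e*np.cos(l)-np.array([0,0,np.sin(l)])
    y=sg*np.cross(e,[0,0,1]); return np.c_[np.cross(y,z),y,z]
def ik(p,M,seed=None):
    p=np.asarray(p,float); best=None
    seeds=[seed] if seed is not None else [[np.arctan2(p[1],p[0])+d,.2,1.9,a,1.3,b] for d in(-.5,0,.4) for a in(0,.9) for b in(-2.2,-.8,0.8,2.2)]
    for s in seeds:
        f=lambda q:(lambda t:np.r_[(t[0]-p)/100,(t[1]-M).ravel()])(fk(q,P))
        o=least_squares(f,np.clip(s,LO+.01,HI-.01),bounds=(LO,HI))
        if best is None or o.cost<best[0]-1e-6: best=(o.cost,o.x)
    return best
E
python3 - <<'E'
from ik import *
print('side rim', atz('side',[(300.5,289)],62))
for az in (60,75,90):
  for al in (30,40):
    for nm,p in(('grasp',(408,-93,40)),('pour',(562,245,170))):
      for sg in(1,-1):
        M=Rt(az,al,sg); G=np.array(p)-6*M[:,2]; c,q=ik(G,M); print(az,al,nm,sg,round(c,5),q.round(2))
E
python3 - <<'E'
import sys;sys.path.insert(0,'.')
from h import *
crop('side0',270,260,330,320,8,'c3')
E
```

```text
side rim [[411.11912323 -99.89152125  62.        ]]
60 30 grasp 1 0.0 [-0.9   0.77  2.19  1.1   1.12 -1.38]
60 30 grasp -1 0.0 [-0.9   0.77  2.19  1.1   1.12  1.76]
60 30 pour 1 0.0 [ 0.    0.46  2.22  1.79  0.88 -1.05]
60 30 pour -1 0.0 [0.   0.46 2.22 1.79 0.88 2.09]
60 40 grasp 1 0.0 [-0.83  0.66  2.23  1.08  0.97 -1.27]
60 40 grasp -1 0.0 [-0.83  0.66  2.23  1.08  0.97  1.87]
60 40 pour 1 0.0 [ 0.07  0.38  2.17  1.56  0.69 -0.76]
60 40 pour -1 0.0 [0.07 0.38 2.17 1.56 0.69 2.38]
75 30 grasp 1 0.0 [-0.83  0.79  2.05  0.89  1.22 -1.3 ]
75 30 grasp -1 0.0 [-0.83  0.79  2.05  0.89  1.22  1.84]
75 30 pour 1 0.0 [-0.06  0.52  2.08  1.45  1.02 -0.94]
75 30 pour -1 0.0 [-0.06  0.52  2.08  1.45  1.02  2.2 ]
75 40 grasp 1 0.0 [-0.77  0.69  2.1   0.86  1.08 -1.22]
75 40 grasp -1 0.0 [-0.77  0.69  2.1   0.86  1.08  1.92]
75 40 pour 1 0.0 [ 0.01  0.44  2.05  1.27  0.88 -0.71]
75 40 pour -1 0.0 [0.01 0.44 2.05 1.27 0.88 2.43]
90 30 grasp 1 0.0 [-0.74  0.82  1.93  0.71  1.33 -1.27]
90 30 grasp -1 0.0 [-0.74  0.82  1.93  0.71  1.33  1.87]
90 30 pour 1 0.0 [-0.07  0.59  1.92  1.19  1.19 -0.88]
90 30 pour -1 0.0 [-0.07  0.59  1.92  1.19  1.19  2.26]
90 40 grasp 1 0.0 [-0.7   0.72  1.99  0.68  1.19 -1.21]
90 40 grasp -1 0.0 [-0.7   0.72  1.99  0.68  1.19  1.93]
90 40 pour 1 0.0 [-0.01  0.51  1.91  1.06  1.07 -0.72]
90 40 pour -1 0.0 [-0.01  0.51  1.91  1.06  1.07  2.42]
```

View pics/c3.png

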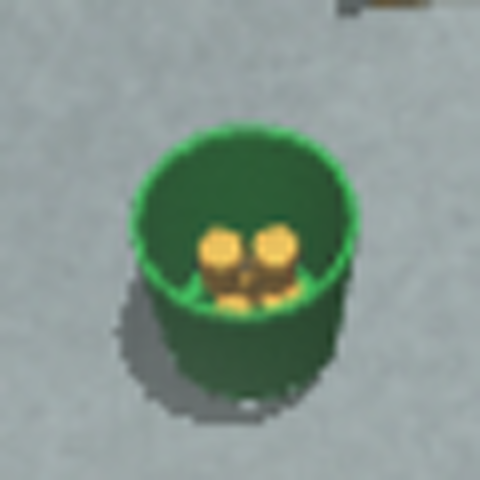

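The crop shows the green rim ellipse centred at (244,222), with nuts inside, so the cup is at about (409,-95). I'll plan the approach with the tool pointing +y and declined 30°, so that a half turn about the tool axis later pours the nuts.

```bash
cat > plan.py <<'E'
from ik import *
def now():
    s=r.sense(); return s['eef_pos'],R.from_euler('xyz',s['tcp_rot']).as_matrix()
def step(p,M,p2,M2,tag=''):
    rv=(R.from_matrix(M.T@M2)).as_rotvec(degrees=True)/90; n=int(np.ceil(np.linalg.norm(rv)/.117))
    t=M2.T@(np.asarray(p2)-p)/25; m=int(np.ceil(np.abs(t).max()/1))
    print(tag,'turn',rv.round(3),'rows',n,(rv/max(n,1)).round(4),'| then shift',t.round(3),'rows',m,(t/max(m,1)).round(3))
E
python3 - <<'E'
from plan import *
p,M=now(); M2=Rt(90,30,1); G=np.array([409.5,-95,37]); pre=G-6*M2[:,2]-130*M2[:,2]
c,q=ik(pre,M2); print(pre,c,q.round(2)); print(ik(p,M2)[1].round(2))
step(p,M,pre,M2)
print('rv180', M[:,1])
E
```

```text
[ 409.5        -212.77945491  105.        ] 8.243044716209788e-25 [-0.87  0.77  1.75  0.59  1.55 -1.19]
[-0.72  0.33  1.92  0.71  1.7  -0.95]
 turn [-0.06   0.216  0.308] rows 4 [-0.015  0.054  0.077] | then shift [-10.013   0.403  -0.629] rows 11 [-0.91   0.037 -0.057]
rv180 [0.88205726 0.36575955 0.29697635]
```

Request:
step_arm(
  moves=[
    {"tx":0,"ty":0,"tz":0,"ax":-0.015,"ay":0.054,"az":0.077},
    {"tx":0,"ty":0,"tz":0,"ax":-0.015,"ay":0.054,"az":0.077},
    {"tx":0,"ty":0,"tz":0,"ax":-0.015,"ay":0.054,"az":0.077},
    {"tx":0,"ty":0,"tz":0,"ax":-0.015,"ay":0.054,"az":0.077},
    {"tx":-1,"ty":0.04,"tz":-0.063,"ax":0,"ay":0,"az":0},
  ],
)

```text
clock: 4.47
eef_pos: [400.2, -87.8, 292.2]
tcp_rot: [3.141, -1.051, 1.572]
contact_force: [0.3, -0.5, -0.4]
opening: 1.001
grasp_force: 0.0
```

Request:
step_arm(
  moves=[
    {"tx":-1,"ty":0.04,"tz":-0.063,"ax":0,"ay":0,"az":0},
    {"tx":-1,"ty":0.04,"tz":-0.063,"ax":0,"ay":0,"az":0},
    {"tx":-1,"ty":0.04,"tz":-0.063,"ax":0,"ay":0,"az":0},
    {"tx":-1,"ty":0.04,"tz":-0.063,"ax":0,"ay":0,"az":0},
    {"tx":-1,"ty":0.04,"tz":-0.063,"ax":0,"ay":0,"az":0},
  ],
)

```text
clock: 5.1
eef_pos: [405.3, -157.1, 187.3]
tcp_rot: [3.139, -1.049, 1.575]
contact_force: [0.1, 0.0, 0.4]
opening: 1.001
grasp_force: 0.0
```

Request:
step_arm(
  moves=[
    {"tx":-1,"ty":0.04,"tz":-0.063,"ax":0,"ay":0,"az":0},
    {"tx":-1,"ty":0.04,"tz":-0.063,"ax":0,"ay":0,"az":0},
    {"tx":-1,"ty":0.04,"tz":-0.063,"ax":0,"ay":0,"az":0},
    {"tx":-1,"ty":0.04,"tz":-0.063,"ax":0,"ay":0,"az":0},
    {"tx":0,"ty":0,"tz":0,"ax":0,"ay":0,"az":0},
  ],
)

```text
clock: 5.72
eef_pos: [409.1, -212.1, 103.4]
tcp_rot: [-3.141, -1.051, 1.571]
contact_force: [0.4, 0.1, 0.6]
opening: 1.001
grasp_force: 0.0
```

```bash
python3 log.py; python3 - <<'E'
from plan import *
p,M=now(); M2=Rt(90,30,1); G=np.array([409.5,-95,37])-6*M2[:,2]
step(p,M,G,M2)
E
```

```text
5.72 q [-0.875  0.778  1.747  0.589  1.55  -1.191] p [ 409.1 -212.1  103.4] rpy [-3.141 -1.051  1.571] F [0.4 0.1 0.6] op 1.001 0.0
 turn [-0.001 -0.002  0.   ] rows 1 [-0.0005 -0.0022  0.    ] | then shift [0.041 0.017 5.146] rows 6 [0.007 0.003 0.858]
```

Request:
step_arm(
  moves=[
    {"tx":0.04,"ty":0,"tz":0.9,"ax":0,"ay":0,"az":0},
    {"tx":0,"ty":0,"tz":0.9,"ax":0,"ay":0,"az":0},
    {"tx":0,"ty":0,"tz":0.9,"ax":0,"ay":0,"az":0},
    {"tx":0,"ty":0,"tz":0.9,"ax":0,"ay":0,"az":0},
    {"tx":0,"ty":0,"tz":0.9,"ax":0,"ay":0,"az":0},
  ],
)

```text
clock: 6.35
eef_pos: [409.4, -113.3, 49.3]
tcp_rot: [3.141, -1.05, 1.571]
contact_force: [-0.4, -0.6, 0.1]
opening: 1.0
grasp_force: 0.0
```

Request:
step_arm(
  moves=[
    {"tx":0,"ty":0,"tz":0.6,"ax":0,"ay":0,"az":0},
    {"tx":0,"ty":0,"tz":0,"ax":0,"ay":0,"az":0},
  ],
)

```text
clock: 6.6
eef_pos: [408.9, -100.4, 41.6]
tcp_rot: [-3.138, -1.052, 1.567]
contact_force: [-0.5, -0.8, -0.2]
opening: 1.003
grasp_force: 0.0
```

Request:
step_arm(
  moves=[
    {"tx":0,"ty":0,"tz":0,"ax":0,"ay":0,"az":0},
    {"tx":0,"ty":0,"tz":0,"ax":0,"ay":0,"az":0},
    {"tx":0,"ty":0,"tz":0,"ax":0,"ay":0,"az":0},
    {"tx":0,"ty":0,"tz":0,"ax":0,"ay":0,"az":0},
    {"tx":0,"ty":0,"tz":0,"ax":0,"ay":0,"az":0},
  ],
  gripper=0,
  newtons=45,
)

```text
clock: 7.22
eef_pos: [409.7, -102.3, 42.5]
tcp_rot: [3.14, -1.051, 1.569]
contact_force: [1.0, -3.6, 5.1]
opening: 0.74
grasp_force: 48.2
```

Request:
step_arm(
  moves=[
    {"tx":0,"ty":0,"tz":0,"ax":0,"ay":0,"az":0},
    {"tx":0,"ty":0,"tz":0,"ax":0,"ay":0,"az":0},
    {"tx":0,"ty":0,"tz":0,"ax":0,"ay":0,"az":0},
  ],
)

```text
clock: 7.6
eef_pos: [409.7, -102.3, 42.5]
tcp_rot: [3.14, -1.051, 1.569]
contact_force: [0.2, -2.0, 6.8]
opening: 0.735
grasp_force: 48.2
```

```bash
python3 log.py;python3 kin.py; python3 - <<'E'
from h import *
snap('side','s1'); crop('s1',220,180,420,330,3,'c4')
E
```

```text
7.6 q [-0.749  0.828  1.914  0.714  1.34  -1.273] p [ 409.7 -102.3   42.5] rpy [ 3.14  -1.051  1.569] F [ 0.2 -2.   6.8] op 0.735 48.2
2.0233806668068532 [294.   -0.7 569.   56.8 494.6 320.1] (1, 1) 1.5753824629164228
```

View pics/c4.png

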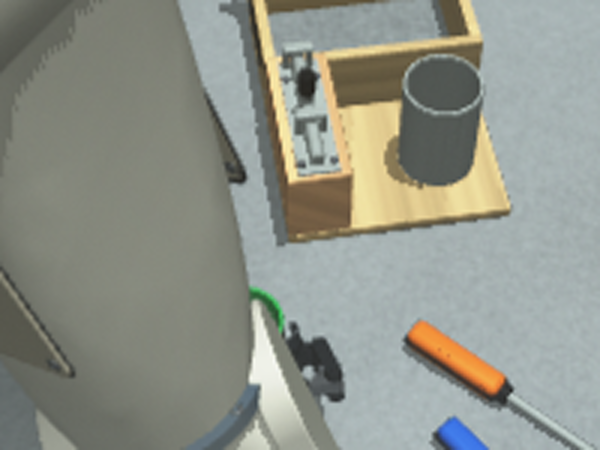

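The crop shows the green rim held between the fingers at about (265,305), and the opening of 62 mm matches the cup's mid-height diameter. Now lift it and carry it over the bin.

Request:
step_arm(
  moves=[
    {"tx":0.94,"ty":0,"tz":-0.543,"ax":0,"ay":0,"az":0},
    {"tx":0.94,"ty":0,"tz":-0.543,"ax":0,"ay":0,"az":0},
    {"tx":0.94,"ty":0,"tz":-0.543,"ax":0,"ay":0,"az":0},
    {"tx":0.94,"ty":0,"tz":-0.543,"ax":0,"ay":0,"az":0},
    {"tx":0.94,"ty":0,"tz":-0.543,"ax":0,"ay":0,"az":0},
  ],
)

```text
clock: 8.28
eef_pos: [409.3, -102.6, 178.2]
tcp_rot: [-3.141, -1.05, 1.567]
contact_force: [0.0, -0.7, -1.1]
opening: 0.736
grasp_force: 49.2
```

Request:
step_arm(
  moves=[
    {"tx":0.94,"ty":0,"tz":-0.543,"ax":0,"ay":0,"az":0},
    {"tx":0.94,"ty":0,"tz":-0.543,"ax":0,"ay":0,"az":0},
    {"tx":0.489,"ty":0.434,"tz":0.846,"ax":0,"ay":0,"az":0},
    {"tx":0.489,"ty":0.434,"tz":0.846,"ax":0,"ay":0,"az":0},
    {"tx":0.489,"ty":0.434,"tz":0.846,"ax":0,"ay":0,"az":0},
  ],
)

```text
clock: 8.9
eef_pos: [442.3, -28.9, 232.0]
tcp_rot: [-3.141, -1.05, 1.567]
contact_force: [-0.1, -0.2, -1.6]
opening: 0.735
grasp_force: 49.3
```

Request:
step_arm(
  moves=[
    {"tx":0.489,"ty":0.434,"tz":0.846,"ax":0,"ay":0,"az":0},
    {"tx":0.489,"ty":0.434,"tz":0.846,"ax":0,"ay":0,"az":0},
    {"tx":0.489,"ty":0.434,"tz":0.846,"ax":0,"ay":0,"az":0},
    {"tx":0.489,"ty":0.434,"tz":0.846,"ax":0,"ay":0,"az":0},
    {"tx":0.489,"ty":0.434,"tz":0.846,"ax":0,"ay":0,"az":0},
  ],
)

```text
clock: 9.52
eef_pos: [496.9, 93.3, 232.4]
tcp_rot: [-3.14, -1.05, 1.567]
contact_force: [0.1, -0.3, -2.7]
opening: 0.735
grasp_force: 49.3
```

Request:
step_arm(
  moves=[
    {"tx":0.489,"ty":0.434,"tz":0.846,"ax":0,"ay":0,"az":0},
    {"tx":0.489,"ty":0.434,"tz":0.846,"ax":0,"ay":0,"az":0},
    {"tx":0.489,"ty":0.434,"tz":0.846,"ax":0,"ay":0,"az":0},
    {"tx":0.489,"ty":0.434,"tz":0.846,"ax":0,"ay":0,"az":0},
    {"tx":0.489,"ty":0.434,"tz":0.846,"ax":0,"ay":0,"az":0},
  ],
)

```text
clock: 10.15
eef_pos: [551.4, 215.3, 232.8]
tcp_rot: [-3.14, -1.05, 1.567]
contact_force: [-0.5, -0.8, -1.9]
opening: 0.741
grasp_force: 49.2
```

Request:
step_arm(
  moves=[
    {"tx":0.489,"ty":0.434,"tz":0.846,"ax":0,"ay":0,"az":0},
    {"tx":0,"ty":0,"tz":0,"ax":0,"ay":0,"az":0},
  ],
)

```text
clock: 10.4
eef_pos: [562.0, 240.2, 233.0]
tcp_rot: [-3.141, -1.05, 1.57]
contact_force: [-0.8, -0.5, -1.4]
opening: 0.736
grasp_force: 49.4
```

```bash
python3 log.py;python3 - <<'E'
from plan import *
p,M=now(); M2=Rt(90,30,1); step(p,M,np.array([562,245,165])-6*M2[:,2],M2)
p2=np.array([562,245,165])-6*M2[:,2]; print(ik(p2,Rt(90,30,-1)))
snap('side','s2')
E
```

```text
10.4 q [-0.066  0.496  1.899  1.158  1.238 -0.771] p [562.  240.2 233. ] rpy [-3.141 -1.05   1.57 ] F [-0.8 -0.5 -1.4] op 0.736 49.4
 turn [ 0.    -0.002 -0.   ] rows 1 [ 0.0002 -0.0019 -0.0002] | then shift [-2.262 -0.     1.285] rows 3 [-0.754 -0.     0.428]
(np.float64(6.0994551278679884e-30), array([-0.0664735 ,  0.60148755,  1.91807163,  1.19784474,  1.18874117,
        2.2479511 ]))
```

View pics/s2.png

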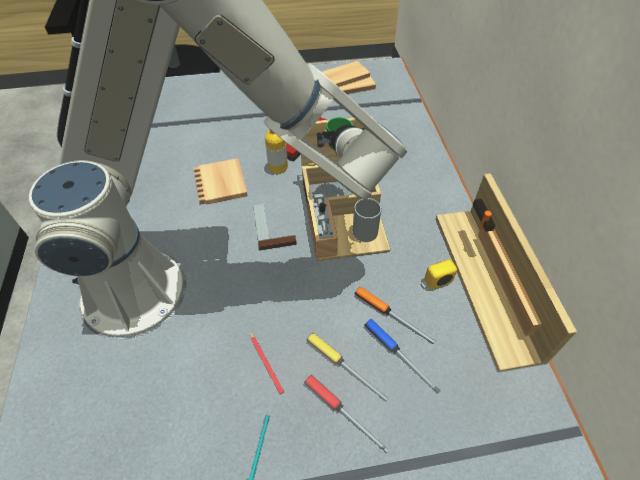

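The picture shows the cup (green at (340,125)) over the bin. Now lower it and roll it over.

Request:
step_arm(
  moves=[
    {"tx":-0.75,"ty":0,"tz":0.43,"ax":0,"ay":0,"az":0},
    {"tx":-0.75,"ty":0,"tz":0.43,"ax":0,"ay":0,"az":0},
    {"tx":-0.75,"ty":0,"tz":0.43,"ax":0,"ay":0,"az":0},
    {"tx":0,"ty":0,"tz":0,"ax":0,"ay":0,"az":0.1},
    {"tx":0,"ty":0,"tz":0,"ax":0,"ay":0,"az":0.1},
  ],
)

```text
clock: 11.08
eef_pos: [561.6, 238.3, 167.8]
tcp_rot: [-2.638, -0.967, 0.979]
contact_force: [0.3, 0.7, -1.1]
opening: 0.736
grasp_force: 49.6
```

Request:
step_arm(
  moves=[
    {"tx":0,"ty":0,"tz":0,"ax":0,"ay":0,"az":0.1},
    {"tx":0,"ty":0,"tz":0,"ax":0,"ay":0,"az":0.1},
    {"tx":0,"ty":0,"tz":0,"ax":0,"ay":0,"az":0.1},
    {"tx":0,"ty":0,"tz":0,"ax":0,"ay":0,"az":0.1},
    {"tx":0,"ty":0,"tz":0,"ax":0,"ay":0,"az":0.1},
  ],
)

```text
clock: 11.7
eef_pos: [561.7, 238.3, 168.2]
tcp_rot: [-2.141, -0.4, 0.242]
contact_force: [0.0, -0.3, -1.5]
opening: 0.739
grasp_force: 49.8
```

Request:
step_arm(
  moves=[
    {"tx":0,"ty":0,"tz":0,"ax":0,"ay":0,"az":0.1},
    {"tx":0,"ty":0,"tz":0,"ax":0,"ay":0,"az":0.1},
    {"tx":0,"ty":0,"tz":0,"ax":0,"ay":0,"az":0.1},
    {"tx":0,"ty":0,"tz":0,"ax":0,"ay":0,"az":0.1},
    {"tx":0,"ty":0,"tz":0,"ax":0,"ay":0,"az":0.1},
  ],
)

```text
clock: 12.32
eef_pos: [561.7, 238.2, 168.2]
tcp_rot: [-2.114, 0.277, -0.166]
contact_force: [0.6, 0.0, -1.5]
opening: 0.739
grasp_force: 49.8
```

Request:
step_arm(
  moves=[
    {"tx":0,"ty":0,"tz":0,"ax":0,"ay":0,"az":0.1},
    {"tx":0,"ty":0,"tz":0,"ax":0,"ay":0,"az":0.1},
    {"tx":0,"ty":0,"tz":0,"ax":0,"ay":0,"az":0.1},
    {"tx":0,"ty":0,"tz":0,"ax":0,"ay":0,"az":0.1},
    {"tx":0,"ty":0,"tz":0,"ax":0,"ay":0,"az":0.1},
  ],
)

```text
clock: 12.95
eef_pos: [561.7, 238.3, 168.3]
tcp_rot: [-2.477, 0.887, -0.783]
contact_force: [-0.1, -0.6, -0.7]
opening: 0.738
grasp_force: 49.8
```

Request:
step_arm(
  moves=[
    {"tx":0,"ty":0,"tz":0,"ax":0,"ay":0,"az":0.1},
    {"tx":0,"ty":0,"tz":0,"ax":0,"ay":0,"az":0.1},
    {"tx":0,"ty":0,"tz":0,"ax":0,"ay":0,"az":0.1},
    {"tx":0,"ty":0,"tz":0,"ax":0,"ay":0,"az":0},
    {"tx":0,"ty":0,"tz":0,"ax":0,"ay":0,"az":0},
  ],
)

```text
clock: 13.58
eef_pos: [561.9, 238.9, 168.4]
tcp_rot: [-3.137, 1.051, -1.567]
contact_force: [0.1, -0.1, -0.0]
opening: 0.744
grasp_force: 49.8
```

Request:
step_arm(
  moves=[
    {"tx":0.4,"ty":0,"tz":0,"ax":0,"ay":0,"az":0},
    {"tx":-0.4,"ty":0,"tz":0,"ax":0,"ay":0,"az":0},
    {"tx":0.4,"ty":0,"tz":0,"ax":0,"ay":0,"az":0},
    {"tx":-0.4,"ty":0,"tz":0,"ax":0,"ay":0,"az":0},
    {"tx":0,"ty":0,"tz":0,"ax":0,"ay":0,"az":0},
  ],
)

```text
clock: 14.2
eef_pos: [562.1, 239.8, 169.2]
tcp_rot: [-3.141, 1.051, -1.572]
contact_force: [-0.5, 0.6, -0.5]
opening: 0.733
grasp_force: 49.8
```

```bash
python3 log.py;python3 - <<'E'
from plan import *
snap('top','t3');snap('side','s3')
a=cv2.imread('pics/s3.png')[90:220,260:420]; b=cv2.imread('pics/t3.png')[150:280,190:350]
cv2.imwrite('pics/c5.png',cv2.resize(np.vstack([a,b]),None,fx=2.3,fy=2.3,interpolation=cv2.INTER_CUBIC))
E
```

```text
14.2 q [-0.067  0.602  1.916  1.201  1.192  2.248] p [562.1 239.8 169.2] rpy [-3.141  1.051 -1.572] F [-0.5  0.6 -0.5] op 0.733 49.8
```

View pics/c5.png

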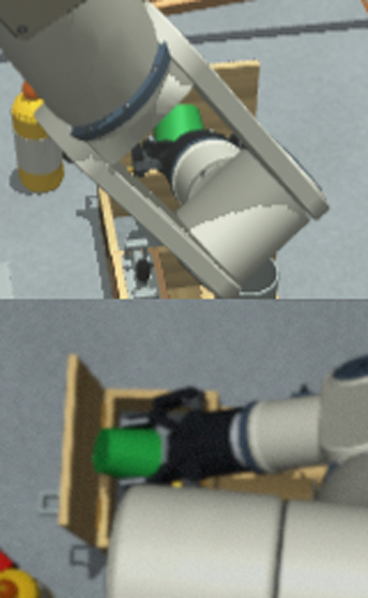

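The force fell by about 1.5 N, so the nuts are out. The top view shows brass inside the bin at (178,483), but the arm hides most of it. I'll raise, roll back, return the cup and check the bin on the way.

Request:
step_arm(
  moves=[
    {"tx":-0.75,"ty":0,"tz":-0.43,"ax":0,"ay":0,"az":0},
    {"tx":-0.75,"ty":0,"tz":-0.43,"ax":0,"ay":0,"az":0},
    {"tx":-0.75,"ty":0,"tz":-0.43,"ax":0,"ay":0,"az":0},
    {"tx":0,"ty":0,"tz":0,"ax":0,"ay":0,"az":-0.1},
    {"tx":0,"ty":0,"tz":0,"ax":0,"ay":0,"az":-0.1},
  ],
)

```text
clock: 14.92
eef_pos: [561.9, 239.4, 233.7]
tcp_rot: [-2.64, 0.968, -0.985]
contact_force: [-0.3, 0.1, -1.1]
opening: 0.736
grasp_force: 49.8
```

Request:
step_arm(
  moves=[
    {"tx":0,"ty":0,"tz":0,"ax":0,"ay":0,"az":-0.1},
    {"tx":0,"ty":0,"tz":0,"ax":0,"ay":0,"az":-0.1},
    {"tx":0,"ty":0,"tz":0,"ax":0,"ay":0,"az":-0.1},
    {"tx":0,"ty":0,"tz":0,"ax":0,"ay":0,"az":-0.1},
    {"tx":0,"ty":0,"tz":0,"ax":0,"ay":0,"az":-0.1},
  ],
)

```text
clock: 15.55
eef_pos: [561.8, 239.4, 233.2]
tcp_rot: [-2.141, 0.401, -0.247]
contact_force: [-0.4, 0.1, -0.5]
opening: 0.733
grasp_force: 49.8
```

Request:
step_arm(
  moves=[
    {"tx":0,"ty":0,"tz":0,"ax":0,"ay":0,"az":-0.1},
    {"tx":0,"ty":0,"tz":0,"ax":0,"ay":0,"az":-0.1},
    {"tx":0,"ty":0,"tz":0,"ax":0,"ay":0,"az":-0.1},
    {"tx":0,"ty":0,"tz":0,"ax":0,"ay":0,"az":-0.1},
    {"tx":0,"ty":0,"tz":0,"ax":0,"ay":0,"az":-0.1},
  ],
)

```text
clock: 16.18
eef_pos: [561.8, 239.4, 233.3]
tcp_rot: [-2.113, -0.275, 0.161]
contact_force: [-0.2, 0.3, -1.6]
opening: 0.735
grasp_force: 49.8
```

Request:
step_arm(
  moves=[
    {"tx":0,"ty":0,"tz":0,"ax":0,"ay":0,"az":-0.1},
    {"tx":0,"ty":0,"tz":0,"ax":0,"ay":0,"az":-0.1},
    {"tx":0,"ty":0,"tz":0,"ax":0,"ay":0,"az":-0.1},
    {"tx":0,"ty":0,"tz":0,"ax":0,"ay":0,"az":-0.1},
    {"tx":0,"ty":0,"tz":0,"ax":0,"ay":0,"az":-0.1},
  ],
)

```text
clock: 16.8
eef_pos: [561.8, 239.4, 233.2]
tcp_rot: [-2.475, -0.887, 0.777]
contact_force: [-0.2, 0.2, -0.6]
opening: 0.742
grasp_force: 49.8
```

Request:
step_arm(
  moves=[
    {"tx":0,"ty":0,"tz":0,"ax":0,"ay":0,"az":-0.1},
    {"tx":0,"ty":0,"tz":0,"ax":0,"ay":0,"az":-0.1},
    {"tx":0,"ty":0,"tz":0,"ax":0,"ay":0,"az":-0.1},
    {"tx":-0.489,"ty":-0.434,"tz":-0.846,"ax":0,"ay":0,"az":0},
    {"tx":-0.489,"ty":-0.434,"tz":-0.846,"ax":0,"ay":0,"az":0},
  ],
)

```text
clock: 17.42
eef_pos: [539.6, 190.3, 233.0]
tcp_rot: [-3.141, -1.051, 1.569]
contact_force: [0.2, -0.5, -0.7]
opening: 0.739
grasp_force: 49.8
```

Request:
step_arm(
  moves=[
    {"tx":-0.489,"ty":-0.434,"tz":-0.846,"ax":0,"ay":0,"az":0},
    {"tx":-0.489,"ty":-0.434,"tz":-0.846,"ax":0,"ay":0,"az":0},
    {"tx":-0.489,"ty":-0.434,"tz":-0.846,"ax":0,"ay":0,"az":0},
    {"tx":-0.489,"ty":-0.434,"tz":-0.846,"ax":0,"ay":0,"az":0},
    {"tx":-0.489,"ty":-0.434,"tz":-0.846,"ax":0,"ay":0,"az":0},
  ],
)

```text
clock: 18.05
eef_pos: [485.2, 67.8, 232.6]
tcp_rot: [-3.141, -1.051, 1.569]
contact_force: [0.0, 0.1, -0.3]
opening: 0.742
grasp_force: 49.8
```

Request:
step_arm(
  moves=[
    {"tx":-0.489,"ty":-0.434,"tz":-0.846,"ax":0,"ay":0,"az":0},
    {"tx":-0.489,"ty":-0.434,"tz":-0.846,"ax":0,"ay":0,"az":0},
    {"tx":-0.489,"ty":-0.434,"tz":-0.846,"ax":0,"ay":0,"az":0},
    {"tx":-0.489,"ty":-0.434,"tz":-0.846,"ax":0,"ay":0,"az":0},
    {"tx":-0.489,"ty":-0.434,"tz":-0.846,"ax":0,"ay":0,"az":0},
  ],
)

```text
clock: 18.68
eef_pos: [430.8, -54.3, 232.1]
tcp_rot: [-3.141, -1.051, 1.568]
contact_force: [0.9, 0.5, -0.6]
opening: 0.734
grasp_force: 49.8
```

Request:
step_arm(
  moves=[
    {"tx":-0.489,"ty":-0.434,"tz":-0.846,"ax":0,"ay":0,"az":0},
    {"tx":-0.489,"ty":-0.434,"tz":-0.846,"ax":0,"ay":0,"az":0},
    {"tx":0,"ty":0,"tz":0,"ax":0,"ay":0,"az":0},
  ],
)

```text
clock: 19.05
eef_pos: [409.3, -103.5, 231.8]
tcp_rot: [-3.141, -1.051, 1.567]
contact_force: [-0.3, -0.3, -0.7]
opening: 0.731
grasp_force: 49.8
```

```bash
python3 log.py;python3 - <<'E'
from plan import *
snap('top','t4');snap('side','s4')
a=cv2.imread('pics/s4.png')[100:230,270:400]; b=cv2.imread('pics/t4.png')[160:290,205:335]
cv2.imwrite('pics/c6.png',cv2.resize(np.hstack([a,b]),None,fx=3,fy=3,interpolation=cv2.INTER_CUBIC))
E
```

```text
19.05 q [-0.751  0.491  1.912  0.69   1.6   -1.054] p [ 409.3 -103.5  231.8] rpy [-3.141 -1.051  1.567] F [-0.3 -0.3 -0.7] op 0.731 49.8
```

View pics/c6.png

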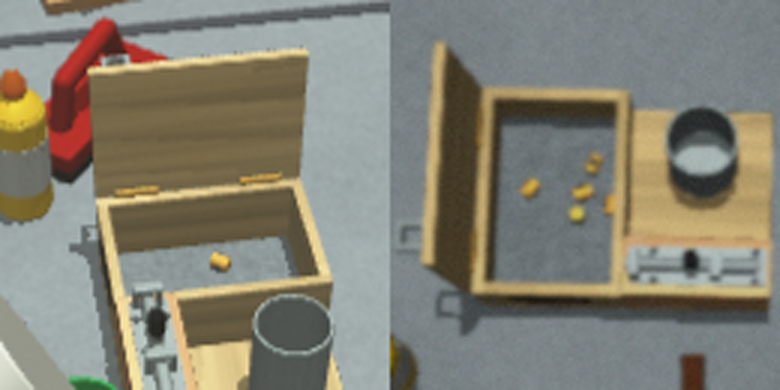

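The picture shows all five brass nuts on the bin floor in the right half (about (530,188), (595,165), (583,192), (577,214), (608,204)), and the lid still open. Setting the cup down and backing off.

Request:
step_arm(
  moves=[
    {"tx":-0.93,"ty":0,"tz":0.537,"ax":0,"ay":0,"az":0},
    {"tx":-0.93,"ty":0,"tz":0.537,"ax":0,"ay":0,"az":0},
    {"tx":-0.93,"ty":0,"tz":0.537,"ax":0,"ay":0,"az":0},
    {"tx":-0.93,"ty":0,"tz":0.537,"ax":0,"ay":0,"az":0},
    {"tx":-0.93,"ty":0,"tz":0.537,"ax":0,"ay":0,"az":0},
  ],
)

```text
clock: 19.77
eef_pos: [409.6, -100.9, 96.9]
tcp_rot: [-3.141, -1.051, 1.569]
contact_force: [-0.2, -0.3, -0.6]
opening: 0.736
grasp_force: 49.8
```

Request:
step_arm(
  moves=[
    {"tx":-0.93,"ty":0,"tz":0.537,"ax":0,"ay":0,"az":0},
    {"tx":-0.65,"ty":0,"tz":0.375,"ax":0,"ay":0,"az":0},
    {"tx":-0.33,"ty":0,"tz":0.19,"ax":0,"ay":0,"az":0},
    {"tx":0,"ty":0,"tz":0,"ax":0,"ay":0,"az":0},
    {"tx":0,"ty":0,"tz":0,"ax":0,"ay":0,"az":0},
  ],
)

```text
clock: 20.4
eef_pos: [409.5, -101.8, 42.9]
tcp_rot: [3.142, -1.05, 1.569]
contact_force: [-1.1, -0.5, -1.3]
opening: 0.735
grasp_force: 48.6
```

Request:
step_arm(
  moves=[
    {"tx":0,"ty":0,"tz":0,"ax":0,"ay":0,"az":0},
    {"tx":0,"ty":0,"tz":0,"ax":0,"ay":0,"az":0},
    {"tx":0,"ty":0,"tz":0,"ax":0,"ay":0,"az":0},
    {"tx":0,"ty":0,"tz":0,"ax":0,"ay":0,"az":0},
    {"tx":0,"ty":0,"tz":-0.3,"ax":0,"ay":0,"az":0},
  ],
  gripper=1,
)

```text
clock: 21.02
eef_pos: [409.0, -108.0, 46.3]
tcp_rot: [-3.139, -1.052, 1.567]
contact_force: [0.9, -0.3, -0.4]
opening: 0.999
grasp_force: 0.0
```

Request:
step_arm(
  moves=[
    {"tx":0,"ty":0,"tz":-0.9,"ax":0,"ay":0,"az":0},
    {"tx":0,"ty":0,"tz":-1,"ax":0,"ay":0,"az":0},
    {"tx":0,"ty":0,"tz":-1,"ax":0,"ay":0,"az":0},
    {"tx":0,"ty":0,"tz":-1,"ax":0,"ay":0,"az":0},
    {"tx":0,"ty":0,"tz":-1,"ax":0,"ay":0,"az":0},
  ],
)

```text
clock: 21.65
eef_pos: [409.0, -216.7, 108.3]
tcp_rot: [-3.141, -1.05, 1.568]
contact_force: [0.7, -0.0, -1.0]
opening: 1.002
grasp_force: 0.0
```

```bash
python3 log.py; python3 kin.py; python3 - <<'E'
from plan import *
p,M=now(); M2=Rt(90,90,1); t=np.array([575,395,320]); step(p,M,[409,-212,320],Rt(90,30,1),'up'); step([409,-212,320],Rt(90,30,1),t,M2,'to')
for q in([409,-212,320],[500,100,320],t,[575,385,190],[575,194,120],[490,66,143],[490,120,143]): c,j=ik(q,M2); print(q,round(c,5),j.round(2))
for k,px,z in(('glue',(195,278),165),('pushA',(135,232),60),('pushB',(186,281),60)): print(k,atz('top',[px],z).round(0))
z=np.load('pics/top0.npz');C=cloud('top',z['d'])
# lid top edge points, rim fits
for (x0,y0,x1,y1,zl,zh) in ((210,165,240,260,185,225),(225,185,290,265,74,86),(284,236,336,262,86,94)):
    P=C[y0:y1,x0:x1].reshape(-1,3); P=P[(P[:,2]>zl)&(P[:,2]<zh)]; print(len(P),np.percentile(P,[2,50,98],axis=0).round(1).tolist())
E
```

```text
21.65 q [-0.881  0.773  1.741  0.587  1.56  -1.186] p [ 409.  -216.7  108.3] rpy [-3.141 -1.05   1.568] F [ 0.7 -0.  -1. ] op 1.002 0.0
3.0378160868141095 [294.2  -0.8 569.   57.5 494.9 319.6] (1, 1) 1.5584517928554646
up turn [ 0.001 -0.002 -0.001] rows 1 [ 0.0013 -0.0016 -0.0009] | then shift [ 7.428e+00  2.000e-03 -4.073e+00] rows 8 [ 0.928  0.    -0.509]
to turn [-0.    -0.667  0.   ] rows 6 [-0.     -0.1111  0.    ] | then shift [24.28  6.64  0.  ] rows 25 [0.971 0.266 0.   ]
[409, -212, 320] 0.0 [-0.48  0.03  1.89  0.    1.22 -0.48]
[500, 100, 320] 0.0 [ 0.2   0.11  1.8  -0.    1.23  0.2 ]
[575 395 320] 0.0 [0.6  0.42 1.39 0.   1.33 0.6 ]
[575, 385, 190] 0.0 [0.59 0.52 1.54 0.   1.09 0.59]
[575, 194, 120] 0.0 [0.33 0.48 1.78 0.   0.88 0.33]
[490, 66, 143] 0.0 [0.13 0.3  2.01 0.   0.83 0.13]
[490, 120, 143] 0.0 [0.24 0.31 1.99 0.   0.84 0.24]
glue [[394. 378. 165.]]
pushA [[537. 581.  60.]]
pushB [[398. 427.  60.]]
566 [[466.0, 306.8, 187.2], [555.3, 311.1, 214.7], [660.0, 330.4, 223.8]]
748 [[464.4, 157.6, 74.4], [557.4, 225.6, 80.0], [663.0, 298.1, 85.5]]
459 [[463.5, 19.3, 86.4], [481.7, 83.4, 90.8], [517.3, 145.9, 93.8]]
```

The cup is set down. Next: raise, turn the tool down, close the fingers, and go behind the lid.

Request:
step_arm(
  moves=[
    {"tx":0.93,"ty":0,"tz":-0.51,"ax":0,"ay":0,"az":0},
    {"tx":0.93,"ty":0,"tz":-0.51,"ax":0,"ay":0,"az":0},
    {"tx":0.93,"ty":0,"tz":-0.51,"ax":0,"ay":0,"az":0},
    {"tx":0.93,"ty":0,"tz":-0.51,"ax":0,"ay":0,"az":0},
    {"tx":0.93,"ty":0,"tz":-0.51,"ax":0,"ay":0,"az":0},
  ],
  gripper=0,
)

```text
clock: 22.28
eef_pos: [408.8, -213.3, 241.4]
tcp_rot: [-3.141, -1.05, 1.567]
contact_force: [-0.1, -0.2, -0.1]
opening: -0.004
grasp_force: 0.0
```

Request:
step_arm(
  moves=[
    {"tx":0.93,"ty":0,"tz":-0.51,"ax":0,"ay":0,"az":0},
    {"tx":0.93,"ty":0,"tz":-0.51,"ax":0,"ay":0,"az":0},
    {"tx":0.93,"ty":0,"tz":-0.51,"ax":0,"ay":0,"az":0},
    {"tx":0,"ty":0,"tz":0,"ax":0,"ay":-0.111,"az":0},
    {"tx":0,"ty":0,"tz":0,"ax":0,"ay":-0.111,"az":0},
  ],
)

```text
clock: 22.9
eef_pos: [408.9, -212.5, 320.3]
tcp_rot: [-3.141, -0.695, 1.567]
contact_force: [-0.2, 1.1, -0.0]
opening: 0.005
grasp_force: 0.0
```

Request:
step_arm(
  moves=[
    {"tx":0,"ty":0,"tz":0,"ax":0,"ay":-0.111,"az":0},
    {"tx":0,"ty":0,"tz":0,"ax":0,"ay":-0.111,"az":0},
    {"tx":0,"ty":0,"tz":0,"ax":0,"ay":-0.111,"az":0},
    {"tx":0,"ty":0,"tz":0,"ax":0,"ay":-0.111,"az":0},
    {"tx":0,"ty":0,"tz":0,"ax":0,"ay":0,"az":0},
  ],
)

```text
clock: 23.52
eef_pos: [409.1, -209.7, 321.0]
tcp_rot: [3.14, -0.003, 1.571]
contact_force: [0.6, 0.6, -0.4]
opening: 0.002
grasp_force: 0.0
```

Request:
step_arm(
  moves=[
    {"tx":0.97,"ty":0.266,"tz":0,"ax":0,"ay":0,"az":0},
    {"tx":0.97,"ty":0.266,"tz":0,"ax":0,"ay":0,"az":0},
    {"tx":0.97,"ty":0.266,"tz":0,"ax":0,"ay":0,"az":0},
    {"tx":0.97,"ty":0.266,"tz":0,"ax":0,"ay":0,"az":0},
    {"tx":0.97,"ty":0.266,"tz":0,"ax":0,"ay":0,"az":0},
  ],
)

```text
clock: 24.15
eef_pos: [442.9, -89.7, 320.1]
tcp_rot: [-3.139, -0.007, 1.567]
contact_force: [0.2, -0.2, 0.3]
opening: -0.0
grasp_force: 0.0
```

Request:
step_arm(
  moves=[
    {"tx":0.97,"ty":0.266,"tz":0,"ax":0,"ay":0,"az":0},
    {"tx":0.97,"ty":0.266,"tz":0,"ax":0,"ay":0,"az":0},
    {"tx":0.97,"ty":0.266,"tz":0,"ax":0,"ay":0,"az":0},
    {"tx":0.97,"ty":0.266,"tz":0,"ax":0,"ay":0,"az":0},
    {"tx":0.97,"ty":0.266,"tz":0,"ax":0,"ay":0,"az":0},
  ],
)

```text
clock: 24.78
eef_pos: [476.6, 31.5, 320.6]
tcp_rot: [-3.139, -0.007, 1.567]
contact_force: [0.4, 0.1, 0.1]
opening: 0.004
grasp_force: 0.0
```

Request:
step_arm(
  moves=[
    {"tx":0.97,"ty":0.266,"tz":0,"ax":0,"ay":0,"az":0},
    {"tx":0.97,"ty":0.266,"tz":0,"ax":0,"ay":0,"az":0},
    {"tx":0.97,"ty":0.266,"tz":0,"ax":0,"ay":0,"az":0},
    {"tx":0.97,"ty":0.266,"tz":0,"ax":0,"ay":0,"az":0},
    {"tx":0.97,"ty":0.266,"tz":0,"ax":0,"ay":0,"az":0},
  ],
)

```text
clock: 25.4
eef_pos: [510.4, 152.5, 321.0]
tcp_rot: [-3.138, -0.006, 1.567]
contact_force: [1.1, 0.1, 0.1]
opening: 0.001
grasp_force: 0.0
```

Request:
step_arm(
  moves=[
    {"tx":0.97,"ty":0.266,"tz":0,"ax":0,"ay":0,"az":0},
    {"tx":0.97,"ty":0.266,"tz":0,"ax":0,"ay":0,"az":0},
    {"tx":0.97,"ty":0.266,"tz":0,"ax":0,"ay":0,"az":0},
    {"tx":0.97,"ty":0.266,"tz":0,"ax":0,"ay":0,"az":0},
    {"tx":0.97,"ty":0.266,"tz":0,"ax":0,"ay":0,"az":0},
  ],
)

```text
clock: 26.02
eef_pos: [543.5, 275.7, 321.4]
tcp_rot: [-3.141, -0.005, 1.569]
contact_force: [0.5, 0.1, 0.2]
opening: 0.001
grasp_force: 0.0
```

Request:
step_arm(
  moves=[
    {"tx":0.97,"ty":0.266,"tz":0,"ax":0,"ay":0,"az":0},
    {"tx":0.97,"ty":0.266,"tz":0,"ax":0,"ay":0,"az":0},
    {"tx":0.97,"ty":0.266,"tz":0,"ax":0,"ay":0,"az":0},
    {"tx":0.97,"ty":0.266,"tz":0,"ax":0,"ay":0,"az":0},
    {"tx":0.97,"ty":0.266,"tz":0,"ax":0,"ay":0,"az":0},
  ],
)

```text
clock: 26.65
eef_pos: [576.7, 397.2, 321.8]
tcp_rot: [-3.141, -0.005, 1.569]
contact_force: [0.6, 0.3, 0.0]
opening: -0.001
grasp_force: 0.0
```

```bash
python3 log.py; python3 - <<'E'
from plan import *
p,M=now(); M2=Rt(90,90,1); step(p,M,[575,375,215],M2)
E
```

```text
26.65 q [0.599 0.422 1.385 0.005 1.332 0.599] p [576.7 397.2 321.8] rpy [-3.141 -0.005  1.569] F [0.6 0.3 0. ] op -0.001 0.0
 turn [-0.001 -0.003 -0.001] rows 1 [-0.0005 -0.003  -0.0008] | then shift [-0.888 -0.067  4.274] rows 5 [-0.178 -0.013  0.855]
```

Request:
step_arm(
  moves=[
    {"tx":-0.178,"ty":0,"tz":0.855,"ax":0,"ay":0,"az":0},
    {"tx":-0.178,"ty":0,"tz":0.855,"ax":0,"ay":0,"az":0},
    {"tx":-0.178,"ty":0,"tz":0.855,"ax":0,"ay":0,"az":0},
    {"tx":-0.178,"ty":0,"tz":0.855,"ax":0,"ay":0,"az":0},
    {"tx":-0.178,"ty":0,"tz":0.855,"ax":0,"ay":0,"az":0},
  ],
)

```text
clock: 27.28
eef_pos: [576.4, 374.6, 214.2]
tcp_rot: [-3.141, -0.005, 1.569]
contact_force: [0.0, -0.8, -0.7]
opening: 0.003
grasp_force: 0.0
```

Request:
step_arm(
  moves=[
    {"tx":-0.6,"ty":0,"tz":0,"ax":0,"ay":0,"az":0},
    {"tx":-0.6,"ty":0,"tz":0,"ax":0,"ay":0,"az":0},
    {"tx":-0.6,"ty":0,"tz":0,"ax":0,"ay":0,"az":0},
    {"tx":-0.6,"ty":0,"tz":0,"ax":0,"ay":0,"az":0},
    {"tx":-0.5,"ty":0,"tz":0.04,"ax":0,"ay":0,"az":0},
  ],
)

```text
clock: 27.9
eef_pos: [576.9, 300.4, 214.6]
tcp_rot: [3.141, -0.006, 1.568]
contact_force: [0.5, 1.9, 2.9]
opening: 0.002
grasp_force: 1.3
```

Request:
step_arm(
  moves=[
    {"tx":-0.5,"ty":0,"tz":0.04,"ax":0,"ay":0,"az":0},
    {"tx":-0.5,"ty":0,"tz":0.04,"ax":0,"ay":0,"az":0},
    {"tx":-0.47,"ty":0,"tz":0.2,"ax":0,"ay":0,"az":0},
    {"tx":-0.47,"ty":0,"tz":0.22,"ax":0,"ay":0,"az":0},
    {"tx":-0.47,"ty":0,"tz":0.22,"ax":0,"ay":0,"az":0},
  ],
)

```text
clock: 28.52
eef_pos: [576.0, 240.1, 194.7]
tcp_rot: [-3.14, -0.005, 1.569]
contact_force: [0.3, 3.0, -0.5]
opening: -0.0
grasp_force: 0.8
```

Request:
step_arm(
  moves=[
    {"tx":-0.36,"ty":0,"tz":0.36,"ax":0,"ay":0,"az":0},
    {"tx":-0.36,"ty":0,"tz":0.36,"ax":0,"ay":0,"az":0},
    {"tx":-0.36,"ty":0,"tz":0.36,"ax":0,"ay":0,"az":0},
    {"tx":-0.2,"ty":0,"tz":0.35,"ax":0,"ay":0,"az":0},
    {"tx":-0.2,"ty":0,"tz":0.35,"ax":0,"ay":0,"az":0},
  ],
)

```text
clock: 29.15
eef_pos: [576.0, 203.8, 150.0]
tcp_rot: [-3.141, -0.005, 1.569]
contact_force: [0.2, 1.3, 0.7]
opening: -0.001
grasp_force: 0.6
```

```bash
python3 log.py; python3 - <<'E'
from h import *
snap('side','s5'); crop('s5',230,60,430,220,3,'c7')
E
```

```text
29.15 q [0.335 0.447 1.753 0.006 0.94  0.334] p [576.  203.8 150. ] rpy [-3.141 -0.005  1.569] F [0.2 1.3 0.7] op -0.001 0.6
```

View pics/c7.png

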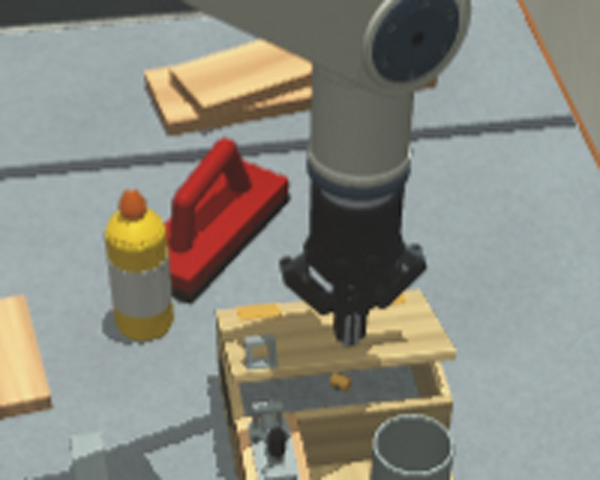

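The crop shows the lid nearly down under the fingertips at (350,340), with the keeper at (258,350). Continue pressing it down.

Request:
step_arm(
  moves=[
    {"tx":-0.1,"ty":0,"tz":0.35,"ax":0,"ay":0,"az":0},
    {"tx":-0.1,"ty":0,"tz":0.35,"ax":0,"ay":0,"az":0},
    {"tx":-0.1,"ty":0,"tz":0.35,"ax":0,"ay":0,"az":0},
    {"tx":-0.05,"ty":0,"tz":0.3,"ax":0,"ay":0,"az":0},
    {"tx":0,"ty":0,"tz":0.06,"ax":0,"ay":0,"az":0},
  ],
)

```text
clock: 29.82
eef_pos: [575.8, 195.4, 115.0]
tcp_rot: [-3.14, -0.004, 1.569]
contact_force: [-2.6, -1.7, 9.7]
opening: -0.002
grasp_force: 4.5
```

Request:
step_arm(
  moves=[
    {"tx":0,"ty":0,"tz":0.06,"ax":0,"ay":0,"az":0},
    {"tx":0,"ty":0,"tz":0.04,"ax":0,"ay":0,"az":0},
  ],
)

```text
clock: 30.08
eef_pos: [575.9, 195.4, 114.8]
tcp_rot: [-3.141, -0.004, 1.569]
contact_force: [-9.5, -5.0, 28.7]
opening: -0.001
grasp_force: 14.1
```

```bash
python3 log.py
```

```text
30.07 q [0.322 0.49  1.78  0.006 0.871 0.32 ] p [575.9 195.4 114.8] rpy [-3.141 -0.004  1.569] F [-9.5 -5.  28.7] op -0.001 14.1
```

Lid shut against a firm stop (28 N). Now lift off and go behind the bolt knob.

Request:
step_arm(
  moves=[
    {"tx":0,"ty":0,"tz":-1,"ax":0,"ay":0,"az":0},
    {"tx":0,"ty":0,"tz":-1,"ax":0,"ay":0,"az":0},
    {"tx":0,"ty":0,"tz":-1,"ax":0,"ay":0,"az":0},
    {"tx":-0.887,"ty":-0.573,"tz":0,"ax":0,"ay":0,"az":0},
    {"tx":-0.887,"ty":-0.573,"tz":0,"ax":0,"ay":0,"az":0},
  ],
)

```text
clock: 30.7
eef_pos: [547.1, 150.7, 188.0]
tcp_rot: [-3.142, -0.005, 1.57]
contact_force: [-1.1, -1.2, -0.5]
opening: -0.004
grasp_force: 0.0
```

Request:
step_arm(
  moves=[
    {"tx":-0.887,"ty":-0.573,"tz":0,"ax":0,"ay":0,"az":0},
    {"tx":-0.887,"ty":-0.573,"tz":0,"ax":0,"ay":0,"az":0},
    {"tx":-0.887,"ty":-0.573,"tz":0,"ax":0,"ay":0,"az":0},
    {"tx":-0.887,"ty":-0.573,"tz":0,"ax":0,"ay":0,"az":0},
    {"tx":0,"ty":0,"tz":0,"ax":0,"ay":0,"az":0},
  ],
)

```text
clock: 31.32
eef_pos: [488.8, 61.1, 187.3]
tcp_rot: [-3.14, -0.005, 1.567]
contact_force: [-0.2, -0.4, 0.1]
opening: 0.001
grasp_force: 0.0
```

```bash
python3 log.py; python3 - <<'E'
from plan import *
p,M=now(); step(p,M,[490,61,145],Rt(90,90,1))
a=snap('side','s6')
d=a[1]; C=cloud('side',d); P=C[100:215,290:390].reshape(-1,3)
L=P[(P[:,0]>520)&(P[:,0]<650)&(P[:,1]>165)&(P[:,1]<290)&(P[:,2]>70)]; print('lid z',len(L),np.percentile(L[:,2],[10,50,90]))
E
```

```text
31.32 q [0.118 0.233 1.977 0.006 0.932 0.118] p [488.8  61.1 187.3] rpy [-3.14  -0.005  1.567] F [-0.2 -0.4  0.1] op 0.001 0.0
 turn [-0.001 -0.003 -0.002] rows 1 [-0.0008 -0.003  -0.0022] | then shift [-0.005  0.047  1.691] rows 2 [-0.003  0.023  0.846]
lid z 830 [88.15572157 90.63601501 93.07831575]
```

Request:
step_arm(
  moves=[
    {"tx":0,"ty":0.03,"tz":0.85,"ax":0,"ay":0,"az":0},
    {"tx":0,"ty":0.03,"tz":0.85,"ax":0,"ay":0,"az":0},
    {"tx":0.2,"ty":0,"tz":0,"ax":0,"ay":0,"az":0},
    {"tx":0.2,"ty":0,"tz":0,"ax":0,"ay":0,"az":0},
    {"tx":0.2,"ty":0,"tz":0,"ax":0,"ay":0,"az":0},
  ],
)

```text
clock: 32.0
eef_pos: [492.0, 78.0, 145.6]
tcp_rot: [3.141, -0.005, 1.57]
contact_force: [0.8, -1.9, -1.4]
opening: 0.002
grasp_force: 1.3
```

Request:
step_arm(
  moves=[
    {"tx":0.2,"ty":0,"tz":0,"ax":0,"ay":0,"az":0},
    {"tx":0.2,"ty":0,"tz":0,"ax":0,"ay":0,"az":0},
    {"tx":0.2,"ty":0,"tz":0,"ax":0,"ay":0,"az":0},
    {"tx":0.2,"ty":0,"tz":0,"ax":0,"ay":0,"az":0},
    {"tx":0.2,"ty":0,"tz":0,"ax":0,"ay":0,"az":0},
  ],
)

```text
clock: 32.62
eef_pos: [491.6, 102.9, 145.1]
tcp_rot: [-3.141, -0.005, 1.569]
contact_force: [0.7, -3.1, 1.4]
opening: -0.0
grasp_force: 1.3
```

Request:
step_arm(
  moves=[
    {"tx":0.2,"ty":0,"tz":0,"ax":0,"ay":0,"az":0},
    {"tx":0.16,"ty":0,"tz":0,"ax":0,"ay":0,"az":0},
  ],
)

```text
clock: 32.88
eef_pos: [491.5, 111.9, 145.0]
tcp_rot: [-3.141, -0.005, 1.569]
contact_force: [1.5, -2.2, 1.3]
opening: -0.0
grasp_force: 1.3
```

Sliding at about 3 N; continue to the stop.

Request:
step_arm(
  moves=[
    {"tx":0.1,"ty":0,"tz":0,"ax":0,"ay":0,"az":0},
    {"tx":0.1,"ty":0,"tz":0,"ax":0,"ay":0,"az":0},
  ],
)

```text
clock: 33.12
eef_pos: [491.5, 112.9, 145.1]
tcp_rot: [-3.141, 0.002, 1.572]
contact_force: [3.6, -38.4, 7.3]
opening: 0.001
grasp_force: 19.0
```

Request:
step_arm(
  moves=[
    {"tx":0.08,"ty":0,"tz":0,"ax":0,"ay":0,"az":0},
    {"tx":0.08,"ty":0,"tz":0,"ax":0,"ay":0,"az":0},
  ],
)

```text
clock: 33.38
eef_pos: [491.5, 113.5, 145.1]
tcp_rot: [-3.14, 0.008, 1.574]
contact_force: [6.1, -59.7, 12.2]
opening: -0.003
grasp_force: 29.6
```

Request:
step_arm(
  moves=[
    {"tx":-0.6,"ty":0,"tz":0,"ax":0,"ay":0,"az":0},
    {"tx":-0.4,"ty":0,"tz":-0.5,"ax":0,"ay":0,"az":0},
    {"tx":-0.5,"ty":-0.5,"tz":-1,"ax":0,"ay":0,"az":0},
    {"tx":-1,"ty":-0.5,"tz":-1,"ax":0,"ay":0,"az":0},
    {"tx":-1,"ty":-0.5,"tz":-1,"ax":0,"ay":0,"az":0},
  ],
  gripper=0.55,
)

```text
clock: 34.0
eef_pos: [453.5, 32.7, 233.7]
tcp_rot: [-3.141, -0.006, 1.57]
contact_force: [0.9, -0.2, 0.8]
opening: 0.547
grasp_force: 0.0
```

Request:
step_arm(
  moves=[
    {"tx":-1,"ty":-0.5,"tz":-1,"ax":0,"ay":0,"az":0},
    {"tx":-1,"ty":-0.5,"tz":-1,"ax":0,"ay":0,"az":0},
    {"tx":-1,"ty":0,"tz":0,"ax":0,"ay":0,"az":0},
    {"tx":0,"ty":0,"tz":0,"ax":0,"ay":0,"az":0},
  ],
)

```text
clock: 34.5
eef_pos: [428.8, -43.0, 282.8]
tcp_rot: [3.141, -0.005, 1.567]
contact_force: [0.3, 0.4, -0.2]
opening: 0.549
grasp_force: 0.0
```

```bash
python3 log.py; cat > det.py <<'E'
from plan import *
rng={'orange':(7,16),'blue':(105,125),'yellow':(21,32),'red':(0,5)}
def det(pics):
    out={}
    for cam,p in pics.items():
        H=cv2.cvtColor(p,cv2.COLOR_RGB2HSV)
        uu,vv=np.meshgrid(np.arange(640),np.arange(480)); W=atz(cam,np.c_[uu.ravel(),vv.ravel()],15)[:,:2].reshape(480,640,2)
        roi=(W[...,0]>300)&(W[...,0]<760)&(W[...,1]<-60)&(W[...,1]>-520)
        for k,(a,b) in rng.items():
            m=((H[...,0]>=a)&(H[...,0]<=b)&(H[...,1]>120)&(H[...,2]>70)&roi).astype(np.uint8)
            n,l,st,_=cv2.connectedComponentsWithStats(m)
            for i in range(1,n):
                if st[i,4]<60: continue
                Q=W[l==i]; c=Q.mean(0); ev,V=np.linalg.eigh(np.cov((Q-c).T)); ax=V[:,1]*np.sign(V[0,1]); L=np.ptp((Q-c)@ax)
                print(cam,k,c.round(1),'ang',np.degrees(np.arctan2(ax[1],ax[0])).round(1),'L',L.round(0),'w',np.ptp((Q-c)@V[:,0]).round(0))
E
python3 - <<'E'
from det import *
pt=snap('top','t7')[0];ps=snap('side','s7')[0]; det({'top':pt,'side':ps})
a=cv2.imread('pics/s7.png')[150:260,290:400]; b=cv2.imread('pics/t7.png')[170:280,225:335]
cv2.imwrite('pics/c8.png',cv2.resize(np.hstack([a,b]),None,fx=3.6,fy=3.6,interpolation=cv2.INTER_CUBIC))
cup=np.array([602,83,16.])
for az in(0,30,60,90,120,150):
  for th in(5,20):
    for sg in(1,-1):
      M=Rt(az,th,sg); e=np.array([np.cos(np.radians(az)),np.sin(np.radians(az)),0]); t=np.radians(th); ud=np.sin(t)*e+np.cos(t)*np.array([0,0,1])
      res=[]
      for ins in(5,115):
        G=cup-(15*(th>10))*e+ud*(160+ins); p=G-17*M[:,2]; c,q=ik(p,M); res+=[round(c,4),q.round(2).tolist()]
      print(az,th,sg,*res)
M=Rt(130,90,1); print([ik([590,-140,28],Rt(130,90,s))[1].round(2).tolist() for s in(1,-1)])
E
```

```text
34.5 q [-0.107  0.013  1.993  0.006  1.135 -0.106] p [428.8 -43.  282.8] rpy [ 3.141 -0.005  1.567] F [ 0.3  0.4 -0.2] op 0.549 0.0
top blue [ 583.9 -230.1] ang -55.5 L 77.0 w 23.0
top yellow [ 745.7 -101.3] ang -77.5 L 41.0 w 34.0
top yellow [ 444.6 -233.7] ang -49.7 L 87.0 w 21.0
top red [ 428.7 -369.5] ang -50.2 L 88.0 w 21.0
top red [ 318.3 -263.4] ang -69.0 L 109.0 w 8.0
side orange [ 581. -127.] ang -48.9 L 88.0 w 24.0
side blue [ 581.5 -221.5] ang -58.3 L 87.0 w 22.0
side yellow [744.4 -92.7] ang 77.2 L 64.0 w 34.0
side yellow [ 446.1 -232.8] ang -50.6 L 87.0 w 20.0
side red [ 320.1 -269. ] ang -69.7 L 121.0 w 9.0
side red [ 431.5 -370.7] ang -51.2 L 87.0 w 21.0
0 5 1 0.0 [0.29, 0.79, 2.46, 3.43, 1.58, -1.54] 0.0 [0.28, 0.42, 2.46, 3.44, 1.24, -1.64]
0 5 -1 0.0 [0.29, 0.79, 2.46, 3.43, 1.58, 1.6] 0.0 [0.28, 0.42, 2.46, 3.44, 1.24, 1.5]
0 20 1 0.0 [0.25, 0.54, 2.39, 3.42, 1.02, -1.63] 0.0 [0.22, 0.29, 2.3, 3.48, 0.68, -1.76]
0 20 -1 0.0 [0.25, 0.54, 2.39, 3.42, 1.02, 1.51] 0.0 [0.22, 0.29, 2.3, 3.48, 0.68, 1.38]
30 5 1 0.0 [-0.23, 0.77, 2.38, 2.38, 1.49, -1.57] 0.0 [-0.22, 0.44
[... 1151 characters left out ...]
.0, 1.36, 0.91, 2.01, 2.16] 0.0 [-0.24, 0.85, 1.39, 0.97, 2.08, 2.28]
120 20 1 0.0 [-0.21, 0.86, 1.45, 0.8, 1.8, -0.97] 0.0 [-0.17, 0.7, 1.5, 0.85, 1.86, -0.87]
120 20 -1 0.0 [-0.21, 0.86, 1.45, 0.8, 1.8, 2.17] 0.0 [-0.17, 0.7, 1.5, 0.85, 1.86, 2.27]
150 5 1 0.0 [-0.09, 1.12, 1.06, 0.62, 2.33, -1.07] 0.0 [-0.08, 0.98, 1.1, 0.69, 2.41, -0.98]
150 5 -1 0.0 [-0.09, 1.12, 1.06, 0.62, 2.33, 2.07] 0.0 [-0.08, 0.98, 1.1, 0.69, 2.41, 2.16]
150 20 1 0.0 [-0.06, 0.97, 1.21, 0.5, 2.09, -1.14] 0.0 [-0.04, 0.81, 1.29, 0.54, 2.15, -1.07]
150 20 -1 0.0 [-0.06, 0.97, 1.21, 0.5, 2.09, 2.0] 0.0 [-0.04, 0.81, 1.29, 0.54, 2.15, 2.07]
[[-0.23, 0.61, 1.82, 0.0, 0.71, -0.93], [-0.23, 0.61, 1.82, -0.0, 0.71, 2.21]]
```

View pics/c8.png

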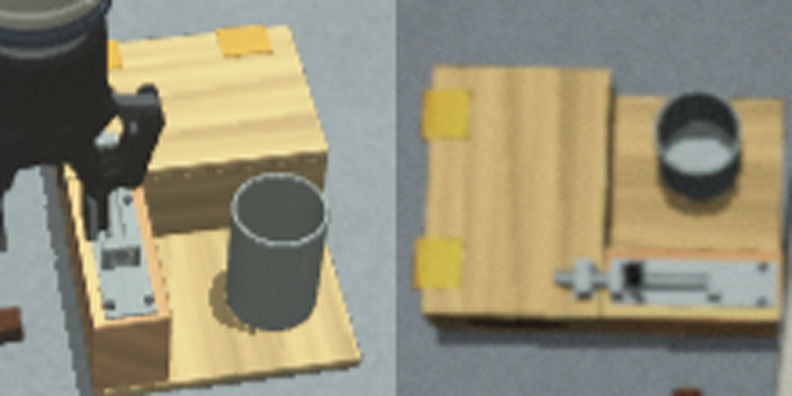

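The crop shows the lid flat with the bolt rod through the keeper at (580,278) and the knob moved next to it at (633,275), so it is home. The red driver has been knocked and is now at about (430,-370); the others are unchanged. Next: orange.

```bash
cat > place.py <<'E'
from plan import *
CUP=np.array([602,83,16.])
def grasp(hc,ang,s=160):
    b=np.array([np.cos(np.radians(ang)),np.sin(np.radians(ang)),0]); return np.array([*hc,0])+(177-s)*b+[0,0,28], Rt(ang+180,90,1)
def ins(az,th,back,h,s=160):
    M=Rt(az,th,1); a,t=np.radians([az,th]); e=np.array([np.cos(a),np.sin(a),0]); u=np.sin(t)*e+np.cos(t)*np.array([0,0,1])
    return CUP-back*e+u*(s+h)-17*M[:,2], M
E
python3 - <<'E'
from place import *
print(atz('side',[(367.5,207.8)],112),atz('top',[(308.6,206.7)],112))
for t,cam,box in(('t7','top',(290,180,330,235)),('s7','side',(345,190,390,250))):
    C=cloud(cam,np.load(f'pics/{t}.npz')['d']); x0,y0,x1,y1=box; P=C[y0:y1,x0:x1].reshape(-1,3); Q=P[(P[:,2]>106)&(P[:,2]<118)]; print(cam,len(Q),(Q.max(0)+Q.min(0))[:2]/2,np.ptp(Q,axis=0), Q.mean(0))
p,M=now(); g,Mg=grasp((580.2,-127.6),-48.5); print(g)
step(p,M,g+[0,0,100],Mg,'hover')
E
```

```text
[[610.32156346  82.40890864 112.        ]] [[606.4528084  83.7786299 112.       ]]
top 92 [607.32623596  85.52741729] [68.55301318 67.78224845 11.41682244] [607.10577812  84.27571936 111.12020722]
side 153 [610.07216315  82.66558908] [68.82803579 72.99660023 10.53150926] [608.53406732  81.51108735 110.4182628 ]
[ 591.46454082 -140.33224725   28.        ]
hover turn [ 0.001 -0.004 -0.463] rows 4 [ 0.0003 -0.0009 -0.1157] | then shift [-7.261  2.268  6.164] rows 8 [-0.908  0.283  0.77 ]
```

Request:
step_arm(
  moves=[
    {"tx":0,"ty":0,"tz":0,"ax":0,"ay":0,"az":-0.1157},
    {"tx":0,"ty":0,"tz":0,"ax":0,"ay":0,"az":-0.1157},
    {"tx":0,"ty":0,"tz":0,"ax":0,"ay":-0.004,"az":-0.1157},
    {"tx":0,"ty":0,"tz":0,"ax":0,"ay":0,"az":-0.1157},
    {"tx":-0.908,"ty":0.283,"tz":0.77,"ax":0,"ay":0,"az":0},
  ],
)

```text
clock: 35.22
eef_pos: [449.6, -53.4, 263.4]
tcp_rot: [3.139, 0.003, 2.3]
contact_force: [0.0, -0.2, 0.6]
opening: 0.548
grasp_force: 0.0
```

Request:
step_arm(
  moves=[
    {"tx":-0.908,"ty":0.283,"tz":0.77,"ax":0,"ay":0,"az":0},
    {"tx":-0.908,"ty":0.283,"tz":0.77,"ax":0,"ay":0,"az":0},
    {"tx":-0.908,"ty":0.283,"tz":0.77,"ax":0,"ay":0,"az":0},
    {"tx":-0.908,"ty":0.283,"tz":0.77,"ax":0,"ay":0,"az":0},
    {"tx":-0.908,"ty":0.283,"tz":0.77,"ax":0,"ay":0,"az":0},
  ],
)

```text
clock: 35.85
eef_pos: [551.9, -115.3, 165.6]
tcp_rot: [3.141, 0.001, 2.297]
contact_force: [-0.5, 0.2, -0.2]
opening: 0.548
grasp_force: 0.0
```

Request:
step_arm(
  moves=[
    {"tx":-0.908,"ty":0.283,"tz":0.77,"ax":0,"ay":0,"az":0},
    {"tx":-0.908,"ty":0.283,"tz":0.77,"ax":0,"ay":0,"az":0},
    {"tx":0,"ty":0,"tz":0,"ax":0,"ay":0,"az":0},
  ],
)

```text
clock: 36.22
eef_pos: [592.1, -140.1, 126.4]
tcp_rot: [-3.141, -0.0, 2.296]
contact_force: [0.4, 0.1, 0.2]
opening: 0.548
grasp_force: 0.0
```

```bash
sed -i 's/602,83,16/608,83.3,16/' place.py; python3 log.py; python3 - <<'E'
from place import *
p,M=now(); g,Mg=grasp((580.2,-127.6),-48.5)
step(p,M,g,Mg,'down')
E
```

```text
36.23 q [-0.235  0.475  1.772  0.     0.895 -0.96 ] p [ 592.1 -140.1  126.4] rpy [-3.141 -0.     2.296] F [0.4 0.1 0.2] op 0.548 0.0
down turn [-0.    -0.     0.001] rows 1 [-0.0001 -0.0003  0.0007] | then shift [ 0.009 -0.027  3.936] rows 4 [ 0.002 -0.007  0.984]
```

Request:
step_arm(
  moves=[
    {"tx":0,"ty":0,"tz":1,"ax":0,"ay":0,"az":0},
    {"tx":0,"ty":0,"tz":1,"ax":0,"ay":0,"az":0},
    {"tx":0,"ty":0,"tz":1,"ax":0,"ay":0,"az":0},
    {"tx":0,"ty":-0.02,"tz":0.6,"ax":0,"ay":0,"az":0},
    {"tx":0,"ty":0,"tz":0.34,"ax":0,"ay":0,"az":0},
  ],
)

```text
clock: 36.85
eef_pos: [591.5, -140.8, 29.5]
tcp_rot: [3.141, 0.001, 2.296]
contact_force: [0.0, -0.1, 0.7]
opening: 0.544
grasp_force: 0.0
```

Request:
step_arm(
  moves=[
    {"tx":0,"ty":0,"tz":0,"ax":0,"ay":0,"az":0},
    {"tx":0,"ty":0,"tz":0,"ax":0,"ay":0,"az":0},
    {"tx":0,"ty":0,"tz":0,"ax":0,"ay":0,"az":0},
    {"tx":0,"ty":0,"tz":0,"ax":0,"ay":0,"az":0},
  ],
  gripper=0,
  newtons=60,
)

```text
clock: 37.35
eef_pos: [592.3, -141.5, 30.5]
tcp_rot: [3.14, 0.003, 2.296]
contact_force: [0.7, 0.2, 2.7]
opening: 0.236
grasp_force: 60.8
```

Request:
step_arm(
  moves=[
    {"tx":0,"ty":0,"tz":-0.5,"ax":0,"ay":0,"az":0},
    {"tx":0,"ty":0,"tz":-1,"ax":0,"ay":0,"az":0},
    {"tx":0,"ty":0,"tz":-1,"ax":0,"ay":0,"az":0},
    {"tx":0,"ty":0,"tz":-1,"ax":0,"ay":0,"az":0},
    {"tx":0,"ty":0,"tz":-1,"ax":0,"ay":0,"az":0},
  ],
)

```text
clock: 37.98
eef_pos: [591.4, -141.3, 143.9]
tcp_rot: [3.14, 0.002, 2.296]
contact_force: [0.8, 0.4, -0.2]
opening: 0.241
grasp_force: 60.4
```

Request:
step_arm(
  moves=[
    {"tx":0,"ty":0,"tz":-1,"ax":0,"ay":0,"az":0},
    {"tx":0,"ty":0,"tz":-1,"ax":0,"ay":0,"az":0},
    {"tx":0,"ty":0,"tz":-1,"ax":0,"ay":0,"az":0},
    {"tx":0,"ty":0,"tz":-1,"ax":0,"ay":0,"az":0},
    {"tx":0,"ty":0,"tz":-1,"ax":0,"ay":0,"az":0},
  ],
)

```text
clock: 38.6
eef_pos: [590.9, -141.2, 268.9]
tcp_rot: [3.14, 0.002, 2.296]
contact_force: [0.3, 0.9, -0.8]
opening: 0.239
grasp_force: 60.4
```

```bash
python3 log.py; python3 - <<'E'
from place import *
p,M=now(); Ma=Rt(60,90,1); 
step(p,M,p,Ma,'yaw'); P1,M1=ins(60,20,17,125); P0,_=ins(60,20,17,6); print(P1,P0)
step(p,Ma,P1,M1,'pitch+go'); step(P1,M1,P0,M1,'in')
for q in np.linspace(0,1,6): print(ik(p+(P1-p)*q,M1)[1].round(2))
E
```

```text
38.6 q [-0.237  0.313  1.661 -0.     1.165 -0.962] p [ 590.9 -141.2  268.9] rpy [3.140e+00 2.000e-03 2.296e+00] F [ 0.3  0.9 -0.8] op 0.239 60.4
yaw turn [0.002 0.001 0.795] rows 7 [2.000e-04 1.000e-04 1.136e-01] | then shift [0. 0. 0.] rows 0 [0. 0. 0.]
[640.25048315 139.15947538 289.62673936] [619.90028462 103.91189759 177.80331749]
pitch+go turn [-0.     0.778 -0.   ] rows 7 [-0.      0.1111 -0.    ] | then shift [ 4.439 -3.897  9.77 ] rows 10 [ 0.444 -0.39   0.977]
in turn [0. 0. 0.] rows 0 [0. 0. 0.] | then shift [-4.76  0.   -0.  ] rows 5 [-0.952  0.    -0.   ]
[-0.74  0.55  1.83  1.18  1.46 -0.83]
[-0.65  0.52  1.89  1.24  1.4  -0.83]
[-0.56  0.48  1.95  1.31  1.33 -0.83]
[-0.46  0.45  1.98  1.39  1.27 -0.83]
[-0.35  0.43  2.01  1.47  1.2  -0.82]
[-0.24  0.42  2.02  1.55  1.13 -0.82]
```

Request:
step_arm(
  moves=[
    {"tx":0,"ty":0,"tz":0,"ax":0,"ay":0,"az":0.1136},
    {"tx":0,"ty":0,"tz":0,"ax":0,"ay":0,"az":0.1136},
    {"tx":0,"ty":0,"tz":0,"ax":0,"ay":0,"az":0.1136},
    {"tx":0,"ty":0,"tz":0,"ax":0,"ay":0,"az":0.1136},
    {"tx":0,"ty":0,"tz":0,"ax":0,"ay":0,"az":0.1136},
  ],
)

```text
clock: 39.22
eef_pos: [590.9, -141.2, 268.0]
tcp_rot: [3.139, 0.0, 1.398]
contact_force: [0.1, -0.7, -0.6]
opening: 0.24
grasp_force: 60.4
```

Request:
step_arm(
  moves=[
    {"tx":0,"ty":0,"tz":0,"ax":0,"ay":0,"az":0.1136},
    {"tx":0,"ty":0,"tz":0,"ax":0,"ay":0,"az":0.1136},
    {"tx":0,"ty":0,"tz":0,"ax":0,"ay":0.111,"az":0},
    {"tx":0,"ty":0,"tz":0,"ax":0,"ay":0.111,"az":0},
    {"tx":0,"ty":0,"tz":0,"ax":0,"ay":0.111,"az":0},
  ],
)

```text
clock: 39.85
eef_pos: [591.5, -141.3, 269.0]
tcp_rot: [3.135, -0.529, 1.05]
contact_force: [-0.9, 0.7, -1.8]
opening: 0.243
grasp_force: 60.4
```

Request:
step_arm(
  moves=[
    {"tx":0,"ty":0,"tz":0,"ax":0,"ay":0.111,"az":0},
    {"tx":0,"ty":0,"tz":0,"ax":0,"ay":0.111,"az":0},
    {"tx":0,"ty":0,"tz":0,"ax":0,"ay":0.111,"az":0},
    {"tx":0,"ty":0,"tz":0,"ax":0,"ay":0.111,"az":0},
    {"tx":0.444,"ty":-0.39,"tz":0.977,"ax":0,"ay":0,"az":0},
  ],
)

```text
clock: 40.48
eef_pos: [595.6, -115.1, 266.9]
tcp_rot: [-3.136, -1.224, 1.037]
contact_force: [-0.1, 0.7, -0.8]
opening: 0.242
grasp_force: 60.5
```

Request:
step_arm(
  moves=[
    {"tx":0.444,"ty":-0.39,"tz":0.977,"ax":0,"ay":0,"az":0},
    {"tx":0.444,"ty":-0.39,"tz":0.977,"ax":0,"ay":0,"az":0},
    {"tx":0.444,"ty":-0.39,"tz":0.977,"ax":0,"ay":0,"az":0},
    {"tx":0.444,"ty":-0.39,"tz":0.977,"ax":0,"ay":0,"az":0},
    {"tx":0.444,"ty":-0.39,"tz":0.977,"ax":0,"ay":0,"az":0},
  ],
)

```text
clock: 41.1
eef_pos: [621.0, 27.9, 280.3]
tcp_rot: [3.131, -1.221, 1.058]
contact_force: [-0.7, 0.4, 0.0]
opening: 0.241
grasp_force: 60.5
```

Request:
step_arm(
  moves=[
    {"tx":0.444,"ty":-0.39,"tz":0.977,"ax":0,"ay":0,"az":0},
    {"tx":0.444,"ty":-0.39,"tz":0.977,"ax":0,"ay":0,"az":0},
    {"tx":0.444,"ty":-0.39,"tz":0.977,"ax":0,"ay":0,"az":0},
    {"tx":0.444,"ty":-0.39,"tz":0.977,"ax":0,"ay":0,"az":0},
    {"tx":0,"ty":0,"tz":0,"ax":0,"ay":0,"az":0},
  ],
)

```text
clock: 41.72
eef_pos: [640.2, 140.9, 288.6]
tcp_rot: [3.131, -1.221, 1.06]
contact_force: [0.8, -1.0, -1.1]
opening: 0.244
grasp_force: 60.4
```

```bash
python3 log.py; python3 - <<'E'
from place import *
p,M=now(); P1,M1=ins(60,20,17,125); P0,_=ins(60,20,17,6)
step(p,M,P1,M1); step(P1,M1,P0,M1,'in')
snap('top','t8');snap('side','s8')
a=cv2.imread('pics/s8.png')[110:260,290:450]; b=cv2.imread('pics/t8.png')[130:280,250:410]
cv2.imwrite('pics/c9.png',cv2.resize(np.hstack([a,b]),None,fx=2.5,fy=2.5,interpolation=cv2.INTER_CUBIC))
E
```

```text
41.73 q [-0.238  0.419  2.022  1.549  1.125 -0.819] p [640.2 140.9 288.6] rpy [ 3.131 -1.221  1.06 ] F [ 0.8 -1.  -1.1] op 0.244 60.4
 turn [-0.001  0.     0.003] rows 1 [-0.0007  0.0001  0.0028] | then shift [ 0.02   0.037 -0.07 ] rows 1 [ 0.02   0.037 -0.07 ]
in turn [0. 0. 0.] rows 0 [0. 0. 0.] | then shift [-4.76  0.   -0.  ] rows 5 [-0.952  0.    -0.   ]
```

View pics/c9.png

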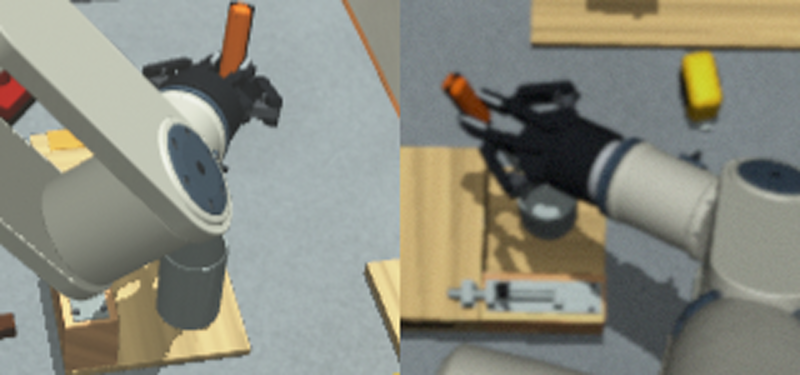

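The picture shows the orange handle held up at (237,40), leaning away over the steel cup, blade hidden by the wrist. I'll insert carefully and watch the force.

Request:
step_arm(
  moves=[
    {"tx":-0.5,"ty":0.04,"tz":-0.07,"ax":0,"ay":0,"az":0},
    {"tx":-0.5,"ty":0,"tz":0,"ax":0,"ay":0,"az":0},
    {"tx":-0.5,"ty":0,"tz":0,"ax":0,"ay":0,"az":0},
    {"tx":-0.5,"ty":0,"tz":0,"ax":0,"ay":0,"az":0},
  ],
)

```text
clock: 42.32
eef_pos: [632.0, 121.8, 240.0]
tcp_rot: [3.137, -1.221, 1.05]
contact_force: [-0.6, -0.2, -1.0]
opening: 0.242
grasp_force: 60.4
```

Request:
step_arm(
  moves=[
    {"tx":-0.5,"ty":0,"tz":0,"ax":0,"ay":0,"az":0},
    {"tx":-0.5,"ty":0,"tz":0,"ax":0,"ay":0,"az":0},
    {"tx":-0.5,"ty":0,"tz":0,"ax":0,"ay":0,"az":0},
    {"tx":-0.5,"ty":0,"tz":0,"ax":0,"ay":0,"az":0},
  ],
)

```text
clock: 42.82
eef_pos: [623.6, 107.3, 193.5]
tcp_rot: [3.135, -1.221, 1.054]
contact_force: [-0.7, -0.3, -1.8]
opening: 0.24
grasp_force: 60.4
```

Request:
step_arm(
  moves=[
    {"tx":-0.4,"ty":0,"tz":0,"ax":0,"ay":0,"az":0},
    {"tx":-0.3,"ty":0,"tz":0,"ax":0,"ay":0,"az":0},
    {"tx":0,"ty":0,"tz":0,"ax":0,"ay":0,"az":0},
  ],
)

```text
clock: 43.2
eef_pos: [620.6, 102.2, 177.3]
tcp_rot: [3.137, -1.221, 1.051]
contact_force: [0.4, -0.4, -1.5]
opening: 0.244
grasp_force: 60.4
```

```bash
python3 log.py
```

```text
43.2 q [-0.323  0.622  2.063  1.59   1.169 -1.084] p [620.6 102.2 177.3] rpy [ 3.137 -1.221  1.051] F [ 0.4 -0.4 -1.5] op 0.244 60.4
```

Request:
step_arm(
  moves=[
    {"tx":0,"ty":0,"tz":0,"ax":0,"ay":0,"az":0},
    {"tx":0,"ty":0,"tz":0,"ax":0,"ay":0,"az":0},
    {"tx":0,"ty":0,"tz":-0.5,"ax":0,"ay":0,"az":0},
    {"tx":0,"ty":0,"tz":-1,"ax":0,"ay":0,"az":0},
    {"tx":0,"ty":0,"tz":-1,"ax":0,"ay":0,"az":0},
  ],
  gripper=0.55,
)

```text
clock: 43.82
eef_pos: [590.7, 50.6, 199.9]
tcp_rot: [3.134, -1.221, 1.054]
contact_force: [0.5, -0.6, -0.0]
opening: 0.554
grasp_force: 0.0
```

Request:
step_arm(
  moves=[
    {"tx":0,"ty":0,"tz":-1,"ax":0,"ay":0,"az":0},
    {"tx":0,"ty":0,"tz":-1,"ax":0,"ay":0,"az":0},
    {"tx":0,"ty":0,"tz":-1,"ax":0,"ay":0,"az":0},
    {"tx":0,"ty":0,"tz":-1,"ax":0,"ay":0,"az":0},
    {"tx":0.5,"ty":0,"tz":-1,"ax":0,"ay":0,"az":0},
  ],
)

```text
clock: 44.45
eef_pos: [533.6, -47.5, 254.1]
tcp_rot: [3.138, -1.22, 1.049]
contact_force: [1.2, -0.4, 0.5]
opening: 0.547
grasp_force: 0.0
```

```bash
python3 log.py; python3 - <<'E'
from place import *
from det import det
p,M=now(); g,Mg=grasp((581,-221.8),-58.2); print(g)
step(p,M,g+[0,0,110],Mg,'hover')
pt=snap('top','t9')[0];ps=snap('side','s9')[0]; det({'top':pt,'side':ps})
a=cv2.imread('pics/s9.png')[110:260,290:450]; b=cv2.imread('pics/t9.png')[130:280,250:410]
cv2.imwrite('pics/c10.png',cv2.resize(np.hstack([a,b]),None,fx=2.5,fy=2.5,interpolation=cv2.INTER_CUBIC))
E
```

```text
44.45 q [-0.676  0.466  2.065  1.247  1.369 -0.955] p [533.6 -47.5 254.1] rpy [ 3.138 -1.22   1.049] F [ 1.2 -0.4  0.5] op 0.547 0.0
[ 589.95824852 -236.24817578   28.        ]
hover turn [ 0.418 -0.696 -0.596] rows 9 [ 0.0464 -0.0773 -0.0662] | then shift [-7.603 -2.061  4.643] rows 8 [-0.95  -0.258  0.58 ]
top blue [ 587.  -233.6] ang -60.2 L 67.0 w 23.0
top yellow [ 745.2 -100.7] ang -68.0 L 45.0 w 37.0
side blue [ 581.4 -221.5] ang -58.3 L 87.0 w 22.0
side yellow [744.4 -92.7] ang 77.2 L 64.0 w 34.0
side yellow [ 446.9 -234.3] ang -50.4 L 85.0 w 21.0
side red [ 320.2 -268.3] ang -69.7 L 119.0 w 9.0
side red [ 432.4 -371.8] ang -51.6 L 84.0 w 21.0
```

View pics/c10.png

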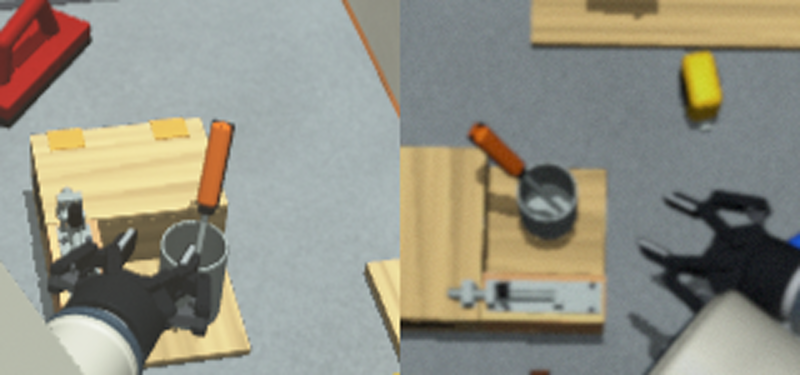

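The picture shows orange standing in the steel cup, leaning towards +x+y as planned ((215,165) side view, (497,150) top view). Blue next.

Request:
step_arm(
  moves=[
    {"tx":0,"ty":0,"tz":0,"ax":0.0464,"ay":-0.0773,"az":-0.0662},
    {"tx":0,"ty":0,"tz":0,"ax":0.0464,"ay":-0.0773,"az":-0.0662},
    {"tx":0,"ty":0,"tz":0,"ax":0.0464,"ay":-0.0773,"az":-0.0662},
    {"tx":0,"ty":0,"tz":0,"ax":0.0464,"ay":-0.0773,"az":-0.0662},
    {"tx":0,"ty":0,"tz":0,"ax":0.0464,"ay":-0.0773,"az":-0.0662},
  ],
)

```text
clock: 45.18
eef_pos: [534.6, -46.6, 253.9]
tcp_rot: [2.941, -0.525, 1.757]
contact_force: [-0.3, 1.7, 0.7]
opening: 0.553
grasp_force: 0.0
```

Request:
step_arm(
  moves=[
    {"tx":0,"ty":0,"tz":0,"ax":0.0464,"ay":-0.0773,"az":-0.0662},
    {"tx":0,"ty":0,"tz":0,"ax":0.0464,"ay":-0.0773,"az":-0.0662},
    {"tx":0,"ty":0,"tz":0,"ax":0.0464,"ay":-0.0773,"az":-0.0662},
    {"tx":0,"ty":0,"tz":0,"ax":0.0464,"ay":-0.0773,"az":-0.0662},
    {"tx":0,"ty":0,"tz":0,"ax":0,"ay":0,"az":0},
  ],
)

```text
clock: 45.8
eef_pos: [534.3, -44.4, 253.7]
tcp_rot: [3.141, -0.0, 2.13]
contact_force: [0.6, 1.3, -0.1]
opening: 0.548
grasp_force: 0.0
```

Request:
step_arm(
  moves=[
    {"tx":-0.95,"ty":-0.258,"tz":0.58,"ax":0,"ay":0,"az":0},
    {"tx":-0.95,"ty":-0.258,"tz":0.58,"ax":0,"ay":0,"az":0},
    {"tx":-0.95,"ty":-0.258,"tz":0.58,"ax":0,"ay":0,"az":0},
    {"tx":-0.95,"ty":-0.258,"tz":0.58,"ax":0,"ay":0,"az":0},
    {"tx":-0.95,"ty":-0.258,"tz":0.58,"ax":0,"ay":0,"az":0},
  ],
)

```text
clock: 46.42
eef_pos: [569.9, -165.9, 180.3]
tcp_rot: [3.14, -0.001, 2.124]
contact_force: [0.2, 0.5, -0.5]
opening: 0.554
grasp_force: 0.0
```

Request:
step_arm(
  moves=[
    {"tx":-0.95,"ty":-0.258,"tz":0.58,"ax":0,"ay":0,"az":0},
    {"tx":-0.95,"ty":-0.258,"tz":0.58,"ax":0,"ay":0,"az":0},
    {"tx":-0.95,"ty":-0.258,"tz":0.58,"ax":0,"ay":0,"az":0},
    {"tx":0,"ty":0,"tz":0,"ax":0,"ay":0,"az":0},
  ],
)

```text
clock: 46.92
eef_pos: [590.8, -236.7, 136.2]
tcp_rot: [3.142, -0.001, 2.124]
contact_force: [0.8, 0.5, -0.7]
opening: 0.555
grasp_force: 0.0
```

```bash
python3 log.py; python3 - <<'E'
from place import *
p,M=now(); g,Mg=grasp((581,-221.8),-58.2); step(p,M,g,Mg,'down')
E
```

```text
46.92 q [-3.840e-01  4.990e-01  1.702e+00  1.000e-03  9.410e-01 -9.380e-01] p [ 590.8 -236.7  136.2] rpy [ 3.142e+00 -1.000e-03  2.124e+00] F [ 0.8  0.5 -0.7] op 0.555 0.0
down turn [ 0.    -0.001 -0.001] rows 1 [ 0.     -0.0007 -0.001 ] | then shift [ 0.033 -0.02   4.328] rows 5 [ 0.007 -0.004  0.866]
```

Request:
step_arm(
  moves=[
    {"tx":0.03,"ty":-0.02,"tz":1,"ax":0,"ay":0,"az":0},
    {"tx":0,"ty":0,"tz":1,"ax":0,"ay":0,"az":0},
    {"tx":0,"ty":0,"tz":1,"ax":0,"ay":0,"az":0},
    {"tx":0,"ty":0,"tz":0.9,"ax":0,"ay":0,"az":0},
    {"tx":0,"ty":0,"tz":0.43,"ax":0,"ay":0,"az":0},
  ],
)

```text
clock: 47.55
eef_pos: [589.9, -234.0, 28.7]
tcp_rot: [3.141, -0.001, 2.126]
contact_force: [0.5, -0.3, -0.5]
opening: 0.551
grasp_force: 0.0
```

Request:
step_arm(
  moves=[
    {"tx":0,"ty":0,"tz":0,"ax":0,"ay":0,"az":0},
    {"tx":0,"ty":0,"tz":0,"ax":0,"ay":0,"az":0},
    {"tx":0,"ty":0,"tz":0,"ax":0,"ay":0,"az":0},
    {"tx":0,"ty":0,"tz":0,"ax":0,"ay":0,"az":0},
  ],
  gripper=0,
  newtons=60,
)

```text
clock: 48.05
eef_pos: [590.7, -234.8, 30.2]
tcp_rot: [3.14, 0.001, 2.126]
contact_force: [-0.0, -0.3, 1.2]
opening: 0.247
grasp_force: 61.0
```

Request:
step_arm(
  moves=[
    {"tx":0,"ty":0,"tz":-0.5,"ax":0,"ay":0,"az":0},
    {"tx":0,"ty":0,"tz":-1,"ax":0,"ay":0,"az":0},
    {"tx":0,"ty":0,"tz":-1,"ax":0,"ay":0,"az":0},
    {"tx":0,"ty":0,"tz":-1,"ax":0,"ay":0,"az":0},
    {"tx":0,"ty":0,"tz":-1,"ax":0,"ay":0,"az":0},
  ],
)

```text
clock: 48.68
eef_pos: [590.2, -234.7, 143.9]
tcp_rot: [3.14, 0.001, 2.126]
contact_force: [-0.1, -0.1, -1.4]
opening: 0.241
grasp_force: 60.8
```

Request:
step_arm(
  moves=[
    {"tx":0,"ty":0,"tz":-1,"ax":0,"ay":0,"az":0},
    {"tx":0,"ty":0,"tz":-1,"ax":0,"ay":0,"az":0},
    {"tx":0,"ty":0,"tz":-1,"ax":0,"ay":0,"az":0},
    {"tx":0,"ty":0,"tz":-1,"ax":0,"ay":0,"az":0},
    {"tx":0,"ty":0,"tz":-1,"ax":0,"ay":0,"az":0},
  ],
)

```text
clock: 49.3
eef_pos: [589.8, -234.7, 268.9]
tcp_rot: [3.14, 0.001, 2.126]
contact_force: [0.6, -0.2, -0.7]
opening: 0.244
grasp_force: 60.8
```

```bash
python3 log.py; python3 - <<'E'
from place import *
p,M=now(); az=150; Ma=Rt(az,90,1)
step(p,M,p,Ma,'yaw'); P1,M1=ins(az,20,17,125); P0,_=ins(az,20,17,6); print(P1,P0)
step(p,Ma,P1,M1,'pitch+go'); step(P1,M1,P0,M1,'in')
for q in np.linspace(0,1,5): print(ik(p+(P1-p)*q,M1)[1].round(2))
for a in (90,70,50,30): print(ik(p,Rt(az,a,1))[1].round(2))
E
```

```text
49.3 q [-3.810e-01  3.560e-01  1.599e+00  1.000e-03  1.184e+00 -9.370e-01] p [ 589.8 -234.7  268.9] rpy [3.140e+00 1.000e-03 2.126e+00] F [ 0.6 -0.2 -0.7] op 0.244 60.8
yaw turn [ 0.001  0.001 -0.313] rows 3 [ 0.0002  0.0003 -0.1044] | then shift [0. 0. 0.] rows 0 [0. 0. 0.]
[552.14052462 115.55048315 289.62673936] [587.38810241  95.20028462 177.80331749]
pitch+go turn [-0.     0.778 -0.   ] rows 7 [-0.      0.1111 -0.    ] | then shift [ 3.62  11.378  7.526] rows 12 [0.302 0.948 0.627]
in turn [0. 0. 0.] rows 0 [0. 0. 0.] | then shift [-4.76  0.   -0.  ] rows 5 [-0.952  0.    -0.   ]
[-0.43  1.02  0.88  0.15  2.46 -1.42]
[-0.34  0.94  1.03  0.25  2.37 -1.33]
[-0.25  0.88  1.15  0.35  2.3  -1.24]
[-0.15  0.83  1.23  0.45  2.23 -1.15]
[-0.04  0.8   1.28  0.55  2.17 -1.06]
[-0.38  0.36  1.6   0.    1.19 -1.43]
[-0.4   0.54  1.35  0.04  1.59 -1.45]
[-0.41  0.74  1.13  0.08  1.97 -1.46]
[-0.42  0.93  0.95  0.12  2.3  -1.44]
```

```bash
python3 - <<'E'
from h import *
for t,c in(('t9','top'),('s9','side')):
    C=cloud(c,np.load(f'pics/{t}.npz')['d']).reshape(-1,3)
    for x0 in(700,760,820,880): 
        m=(C[:,0]>x0)&(C[:,0]<x0+60)&(C[:,1]>-200)&(C[:,1]<120); print(c,x0,m.sum(),np.percentile(C[m,2],[50,98,99.8]).round(0) if m.sum() else '')
E
```

```text
top 700 2080 [ 1. 67. 73.]
top 760 1906 [ 1. 67. 72.]
top 820 2205 [ 15. 141. 161.]
top 880 4005 [ 90. 164. 168.]
side 700 2502 [ 1. 67. 69.]
side 760 2076 [ 1. 67. 69.]
side 820 2610 [ 15. 139. 160.]
side 880 5273 [ 89. 162. 164.]
```

The knuckles are wide, so I'll place blue more upright with orange in front of the fingers: approach azimuth 95°, tip on the −x side of the cup.

```bash
cat >> place.py <<'E'
def ins2(az,th,off,h,s=160):
    P,M=ins(az,th,0,h,s); return P+[*off,0],M
E
python3 - <<'E'
from place import *
p,M=now(); az=95; Ma=Rt(az,90,1); off=(-17,-6); th=8
step(p,M,p,Ma,'yaw'); P1,M1=ins2(az,th,off,125); P0,_=ins2(az,th,off,6); print(P1,P0)
step(p,Ma,P1,M1,'pitch+go'); step(P1,M1,P0,M1,'in')
for q in np.linspace(0,1,5): print(ik(p+(P1-p)*q,M1)[1].round(2))
print(ik(P0,M1)[1].round(2))
for a in (90,70,50,30): print(ik(p,Rt(az,a,1))[1].round(2))
E
```

```text
yaw turn [0.001 0.    0.298] rows 3 [0.0003 0.0001 0.0993] | then shift [0. 0. 0.] rows 0 [0. 0. 0.]
[589.01025386 100.04290241 300.59234231] [590.45369233  83.54432528 182.75044213]
pitch+go turn [-0.     0.911 -0.   ] rows 8 [-0.      0.1139 -0.    ] | then shift [ 3.111  1.134 13.034] rows 14 [0.222 0.081 0.931]
in turn [0. 0. 0.] rows 0 [0. 0. 0.] | then shift [-4.76  0.    0.  ] rows 5 [-0.952  0.     0.   ]
[-0.73  0.92  1.25  0.92  2.11 -0.85]
[-0.65  0.84  1.41  0.95  2.02 -0.87]
[-0.56  0.77  1.53  1.01  1.93 -0.88]
[-0.45  0.71  1.63  1.08  1.84 -0.88]
[-0.34  0.67  1.71  1.16  1.75 -0.87]
[-0.36  0.85  1.69  1.12  1.7  -1.03]
[-0.38  0.36  1.6  -0.    1.19 -0.47]
[-0.52  0.46  1.49  0.29  1.41 -0.69]
[-0.63  0.6   1.38  0.51  1.65 -0.8 ]
[-0.69  0.75  1.3   0.7   1.88 -0.85]
```

Request:
step_arm(
  moves=[
    {"tx":0,"ty":0,"tz":0,"ax":0,"ay":0,"az":0.0995},
    {"tx":0,"ty":0,"tz":0,"ax":0,"ay":0,"az":0.0995},
    {"tx":0,"ty":0,"tz":0,"ax":0,"ay":0,"az":0.0995},
    {"tx":0,"ty":0,"tz":0,"ax":0,"ay":0.1139,"az":0},
    {"tx":0,"ty":0,"tz":0,"ax":0,"ay":0.1139,"az":0},
  ],
)

```text
clock: 49.92
eef_pos: [590.6, -234.1, 269.4]
tcp_rot: [3.137, -0.362, 1.66]
contact_force: [0.1, -0.4, -1.5]
opening: 0.242
grasp_force: 60.8
```

Request:
step_arm(
  moves=[
    {"tx":0,"ty":0,"tz":0,"ax":0,"ay":0.1139,"az":0},
    {"tx":0,"ty":0,"tz":0,"ax":0,"ay":0.1139,"az":0},
    {"tx":0,"ty":0,"tz":0,"ax":0,"ay":0.1139,"az":0},
    {"tx":0,"ty":0,"tz":0,"ax":0,"ay":0.1139,"az":0},
    {"tx":0,"ty":0,"tz":0,"ax":0,"ay":0.1139,"az":0},
  ],
)

```text
clock: 50.55
eef_pos: [590.1, -235.7, 268.3]
tcp_rot: [3.132, -1.257, 1.666]
contact_force: [0.4, -0.5, -1.0]
opening: 0.241
grasp_force: 60.9
```

Request:
step_arm(
  moves=[
    {"tx":0,"ty":0,"tz":0,"ax":0,"ay":0.1139,"az":0},
    {"tx":0.222,"ty":0.081,"tz":0.931,"ax":0,"ay":0,"az":0},
    {"tx":0.222,"ty":0.081,"tz":0.931,"ax":0,"ay":0,"az":0},
    {"tx":0.222,"ty":0.081,"tz":0.931,"ax":0,"ay":0,"az":0},
    {"tx":0.222,"ty":0.081,"tz":0.931,"ax":0,"ay":0,"az":0},
  ],
)

```text
clock: 51.18
eef_pos: [589.9, -138.6, 276.9]
tcp_rot: [3.128, -1.43, 1.671]
contact_force: [0.3, 0.5, -0.9]
opening: 0.243
grasp_force: 61.0
```

Request:
step_arm(
  moves=[
    {"tx":0.222,"ty":0.081,"tz":0.931,"ax":0,"ay":0,"az":0},
    {"tx":0.222,"ty":0.081,"tz":0.931,"ax":0,"ay":0,"az":0},
    {"tx":0.222,"ty":0.081,"tz":0.931,"ax":0,"ay":0,"az":0},
    {"tx":0.222,"ty":0.081,"tz":0.931,"ax":0,"ay":0,"az":0},
    {"tx":0.222,"ty":0.081,"tz":0.931,"ax":0,"ay":0,"az":0},
  ],
)

```text
clock: 51.8
eef_pos: [589.7, -18.0, 287.7]
tcp_rot: [3.134, -1.431, 1.665]
contact_force: [0.7, 0.9, -1.8]
opening: 0.24
grasp_force: 60.9
```

Request:
step_arm(
  moves=[
    {"tx":0.222,"ty":0.081,"tz":0.931,"ax":0,"ay":0,"az":0},
    {"tx":0.222,"ty":0.081,"tz":0.931,"ax":0,"ay":0,"az":0},
    {"tx":0.222,"ty":0.081,"tz":0.931,"ax":0,"ay":0,"az":0},
    {"tx":0.222,"ty":0.081,"tz":0.931,"ax":0,"ay":0,"az":0},
    {"tx":0.222,"ty":0.081,"tz":0.931,"ax":0,"ay":0,"az":0},
  ],
)

```text
clock: 52.42
eef_pos: [589.5, 101.6, 299.0]
tcp_rot: [3.134, -1.431, 1.665]
contact_force: [-0.6, 0.4, -1.8]
opening: 0.242
grasp_force: 60.9
```

```bash
python3 log.py; python3 - <<'E'
from place import *
p,M=now(); P1,M1=ins2(95,8,(-17,-6),125); step(p,M,P1,M1)
# where are the handles (orange/blue) by top depth, z>140
q,d=snap('top','t10'); H=cv2.cvtColor(q,cv2.COLOR_RGB2HSV); C=cloud('top',d)
for k,(a,b) in {'orange':(7,16),'blue':(105,125)}.items():
    m=(H[...,0]>=a)&(H[...,0]<=b)&(H[...,1]>150)&(C[...,2]>130)&(abs(C[...,0]-608)<150)&(abs(C[...,1]-83)<150); Q=C[m]; print(k,len(Q),np.percentile(Q,[5,50,95],axis=0).round(0).tolist() if len(Q) else '')
E
```

```text
52.42 q [-0.333  0.668  1.709  1.167  1.751 -0.873] p [589.5 101.6 299. ] rpy [ 3.134 -1.431  1.665] F [-0.6  0.4 -1.8] op 0.242 60.9
 turn [ 0.001 -0.     0.001] rows 1 [ 0.0008 -0.0002  0.0006] | then shift [ 0.056 -0.026 -0.067] rows 1 [ 0.056 -0.026 -0.067]
orange 58 [[632.0, 145.0, 199.0], [644.0, 153.0, 208.0], [653.0, 162.0, 214.0]]
blue 95 [[576.0, 111.0, 305.0], [582.0, 120.0, 352.0], [598.0, 129.0, 359.0]]
```

Request:
step_arm(
  moves=[
    {"tx":-0.5,"ty":-0.02,"tz":-0.06,"ax":0,"ay":0,"az":0},
    {"tx":-0.5,"ty":0,"tz":0,"ax":0,"ay":0,"az":0},
    {"tx":-0.5,"ty":0,"tz":0,"ax":0,"ay":0,"az":0},
    {"tx":-0.5,"ty":0,"tz":0,"ax":0,"ay":0,"az":0},
  ],
)

```text
clock: 52.98
eef_pos: [589.9, 90.9, 248.2]
tcp_rot: [3.139, -1.432, 1.659]
contact_force: [-0.4, 0.2, -1.7]
opening: 0.242
grasp_force: 60.9
```

Request:
step_arm(
  moves=[
    {"tx":-0.5,"ty":0,"tz":0,"ax":0,"ay":0,"az":0},
    {"tx":-0.5,"ty":0,"tz":0,"ax":0,"ay":0,"az":0},
    {"tx":-0.5,"ty":0,"tz":0,"ax":0,"ay":0,"az":0},
    {"tx":-0.5,"ty":0,"tz":0,"ax":0,"ay":0,"az":0},
  ],
)

```text
clock: 53.48
eef_pos: [590.5, 84.5, 199.2]
tcp_rot: [3.133, -1.431, 1.665]
contact_force: [0.1, 0.2, -1.7]
opening: 0.242
grasp_force: 60.9
```

Request:
step_arm(
  moves=[
    {"tx":-0.4,"ty":0,"tz":0,"ax":0,"ay":0,"az":0},
    {"tx":-0.3,"ty":0,"tz":0,"ax":0,"ay":0,"az":0},
    {"tx":0,"ty":0,"tz":0,"ax":0,"ay":0,"az":0},
  ],
)

```text
clock: 53.85
eef_pos: [590.6, 82.2, 182.2]
tcp_rot: [3.139, -1.432, 1.66]
contact_force: [0.3, -1.6, -0.8]
opening: 0.242
grasp_force: 60.9
```

```bash
python3 log.py
```

```text
53.85 q [-0.361  0.854  1.686  1.121  1.699 -1.031] p [590.6  82.2 182.2] rpy [ 3.139 -1.432  1.66 ] F [ 0.3 -1.6 -0.8] op 0.242 60.9
```

Request:
step_arm(
  moves=[
    {"tx":0,"ty":0,"tz":0,"ax":0,"ay":0,"az":0},
    {"tx":0,"ty":0,"tz":0,"ax":0,"ay":0,"az":0},
    {"tx":0,"ty":0,"tz":-0.5,"ax":0,"ay":0,"az":0},
    {"tx":0,"ty":0,"tz":-1,"ax":0,"ay":0,"az":0},
    {"tx":0,"ty":0,"tz":-1,"ax":0,"ay":0,"az":0},
  ],
  gripper=0.55,
)

```text
clock: 54.48
eef_pos: [596.4, 18.3, 191.8]
tcp_rot: [3.13, -1.431, 1.668]
contact_force: [0.0, -0.1, 0.6]
opening: 0.547
grasp_force: 0.0
```

Request:
step_arm(
  moves=[
    {"tx":0,"ty":0,"tz":-1,"ax":0,"ay":0,"az":0},
    {"tx":0,"ty":0,"tz":-1,"ax":0,"ay":0,"az":0},
    {"tx":0.5,"ty":0,"tz":-1,"ax":0,"ay":0,"az":0},
    {"tx":0.5,"ty":0,"tz":-1,"ax":0,"ay":0,"az":0},
    {"tx":1,"ty":0,"tz":-1,"ax":0,"ay":0,"az":0},
  ],
)

```text
clock: 55.1
eef_pos: [605.9, -97.4, 259.2]
tcp_rot: [3.139, -1.432, 1.659]
contact_force: [0.4, -0.4, 0.4]
opening: 0.551
grasp_force: 0.0
```

```bash
python3 log.py; cat > hand.py <<'E'
from place import *
def handles(tag):
    for cam in('top','side'):
        q,d=snap(cam,tag+cam); H=cv2.cvtColor(q,cv2.COLOR_RGB2HSV); C=cloud(cam,d)
        for k,(a,b) in {'orange':(7,16),'blue':(105,125),'yellow':(21,32),'red':(0,5)}.items():
            m=(H[...,0]>=a)&(H[...,0]<=b)&(H[...,1]>150)&(C[...,2]>130)&(abs(C[...,0]-608)<150)&(abs(C[...,1]-83)<150); Q=C[m]
            if len(Q)>10:
                o=np.argsort(Q[:,2]); n=max(len(Q)//8,1); print(cam,k,len(Q),'low',Q[o[:n]].mean(0).round(0)-[608,83,0],'high',Q[o[-n:]].mean(0).round(0)-[608,83,0])
E
python3 - <<'E'
from hand import *
from det import det
handles('h1')
det({'top':np.load('pics/h1top.npz')['p'],'side':np.load('pics/h1side.npz')['p']})
p,M=now(); g,Mg=grasp((445.5,-233.2),-50.3); print(g); step(p,M,g+[0,0,110],Mg,'hover')
print(ik(p,Mg)[1].round(2),ik(g+[0,0,110],Mg)[1].round(2))
E
```

```text
55.1 q [-0.578  0.838  1.455  0.994  1.946 -0.883] p [605.9 -97.4 259.2] rpy [ 3.139 -1.432  1.659] F [ 0.4 -0.4  0.4] op 0.551 0.0
top orange 172 low [ 17.  34. 145.] high [ 37.  71. 212.]
top blue 160 low [ -8.  39. 150.] high [ -2.  77. 218.]
side orange 226 low [ 26.  34. 152.] high [ 37.  65. 209.]
side blue 105 low [  5.  48. 175.] high [ -1.  71. 217.]
top yellow [ 745.2 -100.9] ang -70.9 L 42.0 w 36.0
top red [ 318.4 -262.8] ang -69.1 L 109.0 w 7.0
side yellow [ 445.7 -233. ] ang -50.4 L 87.0 w 21.0
side red [ 320.2 -268.4] ang -69.5 L 117.0 w 9.0
side red [ 432.1 -372.4] ang -50.8 L 86.0 w 21.0
[ 456.3590529  -246.27979244   28.        ]
hover turn [ 0.279 -0.878 -0.315] rows 9 [ 0.031  -0.0976 -0.035 ] | then shift [-0.689 -8.409  4.955] rows 9 [-0.077 -0.934  0.551]
[-0.16  0.33  1.65 -0.    1.16 -0.85] [-0.49  0.34  1.96  0.    0.84 -1.19]
```

Request:
step_arm(
  moves=[
    {"tx":0,"ty":0,"tz":0,"ax":0.031,"ay":-0.0976,"az":-0.035},
    {"tx":0,"ty":0,"tz":0,"ax":0.031,"ay":-0.0976,"az":-0.035},
    {"tx":0,"ty":0,"tz":0,"ax":0.031,"ay":-0.0976,"az":-0.035},
    {"tx":0,"ty":0,"tz":0,"ax":0.031,"ay":-0.0976,"az":-0.035},
    {"tx":0,"ty":0,"tz":0,"ax":0.031,"ay":-0.0976,"az":-0.035},
  ],
)

```text
clock: 55.82
eef_pos: [606.2, -96.0, 258.7]
tcp_rot: [3.004, -0.627, 2.083]
contact_force: [0.6, 0.6, -0.4]
opening: 0.544
grasp_force: 0.0
```

Request:
step_arm(
  moves=[
    {"tx":0,"ty":0,"tz":0,"ax":0.031,"ay":-0.0976,"az":-0.035},
    {"tx":0,"ty":0,"tz":0,"ax":0.031,"ay":-0.0976,"az":-0.035},
    {"tx":0,"ty":0,"tz":0,"ax":0.031,"ay":-0.0976,"az":-0.035},
    {"tx":0,"ty":0,"tz":0,"ax":0.031,"ay":-0.0976,"az":-0.035},
    {"tx":0,"ty":0,"tz":0,"ax":0,"ay":0,"az":0},
  ],
)

```text
clock: 56.45
eef_pos: [605.3, -93.7, 259.0]
tcp_rot: [-3.139, -0.004, 2.268]
contact_force: [-0.6, -0.1, 0.8]
opening: 0.547
grasp_force: 0.0
```

Request:
step_arm(
  moves=[
    {"tx":-0.077,"ty":-0.934,"tz":0.551,"ax":0,"ay":0,"az":0},
    {"tx":-0.077,"ty":-0.934,"tz":0.551,"ax":0,"ay":0,"az":0},
    {"tx":-0.077,"ty":-0.934,"tz":0.551,"ax":0,"ay":0,"az":0},
    {"tx":-0.077,"ty":-0.934,"tz":0.551,"ax":0,"ay":0,"az":0},
    {"tx":-0.077,"ty":-0.934,"tz":0.551,"ax":0,"ay":0,"az":0},
  ],
)

```text
clock: 57.08
eef_pos: [521.1, -178.9, 188.8]
tcp_rot: [-3.139, -0.006, 2.264]
contact_force: [-0.7, 0.5, -0.1]
opening: 0.553
grasp_force: 0.0
```

Request:
step_arm(
  moves=[
    {"tx":-0.077,"ty":-0.934,"tz":0.551,"ax":0,"ay":0,"az":0},
    {"tx":-0.077,"ty":-0.934,"tz":0.551,"ax":0,"ay":0,"az":0},
    {"tx":-0.077,"ty":-0.934,"tz":0.551,"ax":0,"ay":0,"az":0},
    {"tx":-0.077,"ty":-0.934,"tz":0.551,"ax":0,"ay":0,"az":0},
    {"tx":0,"ty":0,"tz":0,"ax":0,"ay":0,"az":0},
  ],
)

```text
clock: 57.7
eef_pos: [452.9, -244.1, 133.6]
tcp_rot: [-3.138, -0.008, 2.262]
contact_force: [-0.1, 0.3, -0.1]
opening: 0.548
grasp_force: 0.0
```

```bash
python3 log.py; python3 - <<'E'
from place import *
p,M=now(); g,Mg=grasp((445.5,-233.2),-50.3); step(p,M,g,Mg,'down')
E
```

```text
57.7 q [-4.970e-01  3.460e-01  1.967e+00 -1.000e-03  8.370e-01 -1.187e+00] p [ 452.9 -244.1  133.6] rpy [-3.138 -0.008  2.262] F [-0.1  0.3 -0.1] op 0.548 0.0
down turn [-0.002 -0.005 -0.001] rows 1 [-0.0025 -0.005  -0.001 ] | then shift [-0.156  0.051  4.225] rows 5 [-0.031  0.01   0.845]
```

Request:
step_arm(
  moves=[
    {"tx":0,"ty":0,"tz":0,"ax":-0.002,"ay":-0.005,"az":0},
    {"tx":-0.15,"ty":0.05,"tz":1,"ax":0,"ay":0,"az":0},
    {"tx":0,"ty":0,"tz":1,"ax":0,"ay":0,"az":0},
    {"tx":0,"ty":0,"tz":1,"ax":0,"ay":0,"az":0},
    {"tx":0,"ty":0,"tz":0.8,"ax":0,"ay":0,"az":0},
  ],
)

```text
clock: 58.32
eef_pos: [459.3, -245.3, 39.5]
tcp_rot: [3.141, 0.004, 2.265]
contact_force: [-0.1, 0.0, -0.3]
opening: 0.55
grasp_force: 0.0
```

Request:
step_arm(
  moves=[
    {"tx":0,"ty":0,"tz":0.42,"ax":0,"ay":0,"az":0},
    {"tx":0,"ty":0,"tz":0,"ax":0,"ay":0,"az":0},
  ],
)

```text
clock: 58.58
eef_pos: [458.7, -245.4, 29.2]
tcp_rot: [-3.142, 0.002, 2.265]
contact_force: [-0.3, -0.3, 0.9]
opening: 0.549
grasp_force: 0.0
```

Request:
step_arm(
  moves=[
    {"tx":0,"ty":0,"tz":0,"ax":0,"ay":0,"az":0},
    {"tx":0,"ty":0,"tz":0,"ax":0,"ay":0,"az":0},
    {"tx":0,"ty":0,"tz":0,"ax":0,"ay":0,"az":0},
    {"tx":0,"ty":0,"tz":0,"ax":0,"ay":0,"az":0},
  ],
  gripper=0,
  newtons=60,
)

```text
clock: 59.08
eef_pos: [459.1, -246.0, 30.2]
tcp_rot: [3.141, 0.004, 2.265]
contact_force: [0.0, 1.8, 6.9]
opening: 0.239
grasp_force: 60.7
```

Request:
step_arm(
  moves=[
    {"tx":0,"ty":0,"tz":-0.5,"ax":0,"ay":0,"az":0},
    {"tx":0,"ty":0,"tz":-1,"ax":0,"ay":0,"az":0},
    {"tx":0,"ty":0,"tz":-1,"ax":0,"ay":0,"az":0},
    {"tx":0,"ty":0,"tz":-1,"ax":0,"ay":0,"az":0},
    {"tx":0,"ty":0,"tz":-1,"ax":0,"ay":0,"az":0},
  ],
)

```text
clock: 59.7
eef_pos: [458.0, -245.4, 143.4]
tcp_rot: [3.141, 0.003, 2.265]
contact_force: [0.5, -0.9, -0.3]
opening: 0.24
grasp_force: 59.9
```

Request:
step_arm(
  moves=[
    {"tx":0,"ty":0,"tz":-1,"ax":0,"ay":0,"az":0},
    {"tx":0,"ty":0,"tz":-1,"ax":0,"ay":0,"az":0},
    {"tx":0,"ty":0,"tz":-1,"ax":0,"ay":0,"az":0},
    {"tx":0,"ty":0,"tz":-1,"ax":0,"ay":0,"az":0},
    {"tx":0,"ty":0,"tz":-1,"ax":0,"ay":0,"az":0},
  ],
)

```text
clock: 60.32
eef_pos: [457.5, -245.0, 268.4]
tcp_rot: [3.141, 0.003, 2.265]
contact_force: [-0.3, -0.3, -1.1]
opening: 0.246
grasp_force: 59.9
```

```bash
python3 log.py; python3 - <<'E'
from place import *
p,M=now(); az=85; th=4; off=(14,-6); Ma=Rt(az,90,1)
step(p,M,p,Ma,'yaw'); P1,M1=ins2(az,th,off,125); P0,_=ins2(az,th,off,6); print(P1,P0)
step(p,Ma,P1,M1,'pitch+go'); step(P1,M1,P0,M1,'in')
for q in np.linspace(0,1,5): print(ik(p+(P1-p)*q,M1)[1].round(2))
print(ik(P0,M1)[1].round(2))
for a in (90,70,50,30): print(ik(p,Rt(az,a,1))[1].round(2))
E
```

```text
60.33 q [-4.940e-01  1.740e-01  1.846e+00 -1.000e-03  1.118e+00 -1.187e+00] p [ 457.5 -245.   268.4] rpy [3.141e+00 3.000e-03 2.265e+00] F [-0.3 -0.3 -1.1] op 0.246 59.9
yaw turn [0.001 0.002 0.497] rows 5 [0.0002 0.0004 0.0994] | then shift [0. 0. 0.] rows 0 [0. 0. 0.]
[622.25466962  80.21088705 301.49161438] [621.53118802  71.94145456 182.7814924 ]
pitch+go turn [-0.     0.956  0.   ] rows 9 [-0.      0.1062  0.    ] | then shift [ 2.264  5.43  13.409] rows 14 [0.162 0.388 0.958]
in turn [0. 0. 0.] rows 0 [0. 0. 0.] | then shift [-4.76  0.   -0.  ] rows 5 [-0.952  0.    -0.   ]
[-0.92  0.8   1.58  0.86  2.05 -1.02]
[-0.8   0.76  1.66  0.96  1.96 -1.  ]
[-0.66  0.72  1.72  1.07  1.87 -0.97]
[-0.52  0.7   1.75  1.19  1.79 -0.93]
[-0.38  0.68  1.74  1.3   1.71 -0.88]
[-0.39  0.88  1.72  1.27  1.67 -1.05]
[-0.49  0.17  1.84 -0.    1.12 -0.4 ]
[-0.67  0.28  1.76  0.3   1.32 -0.69]
[-0.8   0.42  1.68  0.51  1.54 -0.86]
[-0.88  0.59  1.62  0.67  1.77 -0.95]
```

Request:
step_arm(
  moves=[
    {"tx":0,"ty":0,"tz":0,"ax":0,"ay":0,"az":0.0994},
    {"tx":0,"ty":0,"tz":0,"ax":0,"ay":0,"az":0.0994},
    {"tx":0,"ty":0,"tz":0,"ax":0,"ay":0,"az":0.0994},
    {"tx":0,"ty":0,"tz":0,"ax":0,"ay":0,"az":0.0994},
    {"tx":0,"ty":0,"tz":0,"ax":0,"ay":0,"az":0.0994},
  ],
)

```text
clock: 60.95
eef_pos: [457.5, -245.0, 267.5]
tcp_rot: [3.139, 0.002, 1.479]
contact_force: [-0.0, 0.6, -1.6]
opening: 0.239
grasp_force: 59.8
```

Request:
step_arm(
  moves=[
    {"tx":0,"ty":0,"tz":0,"ax":0,"ay":0.1062,"az":0},
    {"tx":0,"ty":0,"tz":0,"ax":0,"ay":0.1062,"az":0},
    {"tx":0,"ty":0,"tz":0,"ax":0,"ay":0.1062,"az":0},
    {"tx":0,"ty":0,"tz":0,"ax":0,"ay":0.1062,"az":0},
    {"tx":0,"ty":0,"tz":0,"ax":0,"ay":0.1062,"az":0},
  ],
)

```text
clock: 61.58
eef_pos: [457.9, -245.8, 268.1]
tcp_rot: [3.135, -0.836, 1.488]
contact_force: [-0.1, 0.0, -1.4]
opening: 0.244
grasp_force: 59.9
```

Request:
step_arm(
  moves=[
    {"tx":0,"ty":0,"tz":0,"ax":0,"ay":0.1062,"az":0},
    {"tx":0,"ty":0,"tz":0,"ax":0,"ay":0.1062,"az":0},
    {"tx":0,"ty":0,"tz":0,"ax":0,"ay":0.1062,"az":0},
    {"tx":0,"ty":0,"tz":0,"ax":0,"ay":0.1062,"az":0},
    {"tx":0.162,"ty":0.388,"tz":0.958,"ax":0,"ay":0,"az":0},
  ],
)

```text
clock: 62.2
eef_pos: [469.2, -222.4, 266.8]
tcp_rot: [-3.115, -1.504, 1.455]
contact_force: [-0.1, 0.4, -0.7]
opening: 0.247
grasp_force: 59.9
```

Request:
step_arm(
  moves=[
    {"tx":0.162,"ty":0.388,"tz":0.958,"ax":0,"ay":0,"az":0},
    {"tx":0.162,"ty":0.388,"tz":0.958,"ax":0,"ay":0,"az":0},
    {"tx":0.162,"ty":0.388,"tz":0.958,"ax":0,"ay":0,"az":0},
    {"tx":0.162,"ty":0.388,"tz":0.958,"ax":0,"ay":0,"az":0},
    {"tx":0.162,"ty":0.388,"tz":0.958,"ax":0,"ay":0,"az":0},
  ],
)

```text
clock: 62.82
eef_pos: [529.3, -103.6, 282.0]
tcp_rot: [3.094, -1.498, 1.532]
contact_force: [0.1, 0.1, -0.6]
opening: 0.241
grasp_force: 59.9
```

Request:
step_arm(
  moves=[
    {"tx":0.162,"ty":0.388,"tz":0.958,"ax":0,"ay":0,"az":0},
    {"tx":0.162,"ty":0.388,"tz":0.958,"ax":0,"ay":0,"az":0},
    {"tx":0.162,"ty":0.388,"tz":0.958,"ax":0,"ay":0,"az":0},
    {"tx":0.162,"ty":0.388,"tz":0.958,"ax":0,"ay":0,"az":0},
    {"tx":0.162,"ty":0.388,"tz":0.958,"ax":0,"ay":0,"az":0},
  ],
)

```text
clock: 63.45
eef_pos: [587.7, 12.7, 293.8]
tcp_rot: [3.094, -1.498, 1.532]
contact_force: [-0.1, 0.3, -0.8]
opening: 0.242
grasp_force: 59.9
```

Request:
step_arm(
  moves=[
    {"tx":0.162,"ty":0.388,"tz":0.958,"ax":0,"ay":0,"az":0},
    {"tx":0.162,"ty":0.388,"tz":0.958,"ax":0,"ay":0,"az":0},
    {"tx":0.162,"ty":0.388,"tz":0.958,"ax":0,"ay":0,"az":0},
    {"tx":0,"ty":0,"tz":0,"ax":0,"ay":0,"az":0},
  ],
)

```text
clock: 63.95
eef_pos: [622.4, 83.0, 300.8]
tcp_rot: [3.091, -1.499, 1.538]
contact_force: [0.1, -0.1, 0.3]
opening: 0.243
grasp_force: 59.9
```

```bash
python3 log.py; python3 - <<'E'
from place import *
p,M=now(); P1,M1=ins2(85,4,(14,-6),125); step(p,M,P1,M1)
E
```

```text
63.95 q [-0.375  0.683  1.741  1.302  1.705 -0.886] p [622.4  83.  300.8] rpy [ 3.091 -1.499  1.538] F [ 0.1 -0.1  0.3] op 0.243 59.9
 turn [-0.002  0.001  0.002] rows 1 [-0.002   0.0015  0.0025] | then shift [ 0.019  0.004 -0.112] rows 1 [ 0.019  0.004 -0.112]
```

Request:
step_arm(
  moves=[
    {"tx":-0.5,"ty":0,"tz":-0.11,"ax":0,"ay":0,"az":0},
    {"tx":-0.5,"ty":0,"tz":0,"ax":0,"ay":0,"az":0},
    {"tx":-0.5,"ty":0,"tz":0,"ax":0,"ay":0,"az":0},
    {"tx":-0.5,"ty":0,"tz":0,"ax":0,"ay":0,"az":0},
  ],
)

```text
clock: 64.45
eef_pos: [622.0, 73.5, 248.8]
tcp_rot: [3.124, -1.5, 1.5]
contact_force: [-0.3, -1.3, 0.8]
opening: 0.24
grasp_force: 59.9
```

Request:
step_arm(
  moves=[
    {"tx":-0.5,"ty":0,"tz":0,"ax":0,"ay":0,"az":0},
    {"tx":-0.5,"ty":0,"tz":0,"ax":0,"ay":0,"az":0},
    {"tx":-0.5,"ty":0,"tz":0,"ax":0,"ay":0,"az":0},
    {"tx":-0.5,"ty":0,"tz":0,"ax":0,"ay":0,"az":0},
  ],
)

```text
clock: 64.95
eef_pos: [621.8, 70.4, 199.3]
tcp_rot: [3.116, -1.499, 1.509]
contact_force: [-0.8, -0.2, -1.0]
opening: 0.24
grasp_force: 59.9
```

Request:
step_arm(
  moves=[
    {"tx":-0.4,"ty":0,"tz":0,"ax":0,"ay":0,"az":0},
    {"tx":-0.3,"ty":0,"tz":0,"ax":0,"ay":0,"az":0},
    {"tx":0,"ty":0,"tz":0,"ax":0,"ay":0,"az":0},
  ],
)

```text
clock: 65.32
eef_pos: [621.7, 69.2, 182.2]
tcp_rot: [3.124, -1.5, 1.501]
contact_force: [0.3, 0.4, -0.2]
opening: 0.249
grasp_force: 59.9
```

```bash
python3 log.py
```

```text
65.33 q [-0.396  0.876  1.719  1.269  1.668 -1.052] p [621.7  69.2 182.2] rpy [ 3.124 -1.5    1.501] F [ 0.3  0.4 -0.2] op 0.249 59.9
```

Request:
step_arm(
  moves=[
    {"tx":0,"ty":0,"tz":0,"ax":0,"ay":0,"az":0},
    {"tx":0,"ty":0,"tz":0,"ax":0,"ay":0,"az":0},
    {"tx":0,"ty":0,"tz":0,"ax":0,"ay":0,"az":0},
    {"tx":0,"ty":0,"tz":-0.6,"ax":0,"ay":0,"az":0},
    {"tx":0,"ty":0,"tz":-1,"ax":0,"ay":0,"az":0},
  ],
  gripper=0.55,
)

```text
clock: 65.95
eef_pos: [618.1, 28.5, 185.8]
tcp_rot: [3.113, -1.499, 1.513]
contact_force: [0.1, -0.4, 0.2]
opening: 0.552
grasp_force: 0.0
```

Request:
step_arm(
  moves=[
    {"tx":0,"ty":0,"tz":-1,"ax":0,"ay":0,"az":0},
    {"tx":0,"ty":0,"tz":-1,"ax":0,"ay":0,"az":0},
    {"tx":0.5,"ty":0,"tz":-1,"ax":0,"ay":0,"az":0},
    {"tx":0.5,"ty":0,"tz":-1,"ax":0,"ay":0,"az":0},
    {"tx":1,"ty":0,"tz":-1,"ax":0,"ay":0,"az":0},
  ],
)

```text
clock: 66.58
eef_pos: [607.4, -92.9, 245.3]
tcp_rot: [3.124, -1.5, 1.501]
contact_force: [0.1, -0.3, 0.3]
opening: 0.546
grasp_force: 0.0
```

```bash
python3 log.py; python3 - <<'E'
from hand import *
from det import det
handles('h2')
det({'top':np.load('pics/h2top.npz')['p'],'side':np.load('pics/h2side.npz')['p']})
p,M=now(); g,Mg=grasp((431,-371),-51); print(g); step(p,M,g+[0,0,110],Mg,'hover')
print(ik(p,Mg)[1].round(2),ik(g+[0,0,110],Mg)[1].round(2),ik(g,Mg)[1].round(2))
E
```

```text
66.58 q [-0.616  0.837  1.571  1.115  1.859 -0.925] p [607.4 -92.9 245.3] rpy [ 3.124 -1.5    1.501] F [ 0.1 -0.3  0.3] op 0.546 0.0
top orange 176 low [ 17.  34. 143.] high [ 34.  70. 211.]
top blue 162 low [-10.  38. 152.] high [ -4.  74. 220.]
top yellow 143 low [ 16. -31. 158.] high [ 31. -53. 228.]
side orange 271 low [ 20.  31. 145.] high [ 37.  66. 209.]
side blue 158 low [ -6.  36. 150.] high [ -1.  70. 216.]
side yellow 125 low [ 19. -43. 157.] high [ 34. -59. 227.]
top yellow [ 745.6 -101. ] ang -74.9 L 41.0 w 35.0
top red [ 318.3 -262.6] ang -68.9 L 109.0 w 7.0
side yellow [744.4 -92.7] ang 77.2 L 64.0 w 34.0
side red [ 320.3 -268.7] ang -69.6 L 117.0 w 9.0
side red [ 432.2 -372.6] ang -50.2 L 85.0 w 21.0
[ 441.69844665 -384.21148134   28.        ]
hover turn [ 0.369 -0.9   -0.39 ] rows 9 [ 0.041  -0.1    -0.0433] | then shift [ -4.809 -12.478   4.392] rows 13 [-0.37  -0.96   0.338]
[-0.15  0.35  1.66 -0.    1.13 -0.83] [-0.72  0.43  1.82  0.    0.9  -1.4 ] [-0.72  0.59  1.86  0.    0.69 -1.4 ]
```

Yellow leaned back to −y after release, but it stands in the cup. For red I'll approach from azimuth ~20° so the others stay clear of the knuckles. First pick red up, at its knocked position.

Request:
step_arm(
  moves=[
    {"tx":0,"ty":0,"tz":0,"ax":0.041,"ay":-0.1,"az":-0.0433},
    {"tx":0,"ty":0,"tz":0,"ax":0.041,"ay":-0.1,"az":-0.0433},
    {"tx":0,"ty":0,"tz":0,"ax":0.041,"ay":-0.1,"az":-0.0433},
    {"tx":0,"ty":0,"tz":0,"ax":0.041,"ay":-0.1,"az":-0.0433},
    {"tx":0,"ty":0,"tz":0,"ax":0.041,"ay":-0.1,"az":-0.0433},
  ],
)

```text
clock: 67.3
eef_pos: [607.9, -91.6, 244.9]
tcp_rot: [2.952, -0.651, 2.036]
contact_force: [-0.3, 0.4, -0.4]
opening: 0.551
grasp_force: 0.0
```

Request:
step_arm(
  moves=[
    {"tx":0,"ty":0,"tz":0,"ax":0.041,"ay":-0.1,"az":-0.0433},
    {"tx":0,"ty":0,"tz":0,"ax":0.041,"ay":-0.1,"az":-0.0433},
    {"tx":0,"ty":0,"tz":0,"ax":0.041,"ay":-0.1,"az":-0.0433},
    {"tx":0,"ty":0,"tz":0,"ax":0.041,"ay":-0.1,"az":-0.0433},
    {"tx":0,"ty":0,"tz":0,"ax":0,"ay":0,"az":0},
  ],
)

```text
clock: 67.92
eef_pos: [607.2, -88.9, 245.2]
tcp_rot: [-3.139, -0.005, 2.258]
contact_force: [-0.6, 0.1, -0.1]
opening: 0.554
grasp_force: 0.0
```

Request:
step_arm(
  moves=[
    {"tx":-0.37,"ty":-0.96,"tz":0.338,"ax":0,"ay":0,"az":0},
    {"tx":-0.37,"ty":-0.96,"tz":0.338,"ax":0,"ay":0,"az":0},
    {"tx":-0.37,"ty":-0.96,"tz":0.338,"ax":0,"ay":0,"az":0},
    {"tx":-0.37,"ty":-0.96,"tz":0.338,"ax":0,"ay":0,"az":0},
    {"tx":-0.37,"ty":-0.96,"tz":0.338,"ax":0,"ay":0,"az":0},
  ],
)

```text
clock: 68.55
eef_pos: [542.8, -203.9, 201.5]
tcp_rot: [-3.14, -0.009, 2.251]
contact_force: [0.3, -0.8, 0.2]
opening: 0.555
grasp_force: 0.0
```

Request:
step_arm(
  moves=[
    {"tx":-0.37,"ty":-0.96,"tz":0.338,"ax":0,"ay":0,"az":0},
    {"tx":-0.37,"ty":-0.96,"tz":0.338,"ax":0,"ay":0,"az":0},
    {"tx":-0.37,"ty":-0.96,"tz":0.338,"ax":0,"ay":0,"az":0},
    {"tx":-0.37,"ty":-0.96,"tz":0.338,"ax":0,"ay":0,"az":0},
    {"tx":-0.37,"ty":-0.96,"tz":0.338,"ax":0,"ay":0,"az":0},
  ],
)

```text
clock: 69.18
eef_pos: [478.5, -315.4, 159.3]
tcp_rot: [-3.141, -0.008, 2.251]
contact_force: [0.1, -0.4, -0.2]
opening: 0.552
grasp_force: 0.0
```

Request:
step_arm(
  moves=[
    {"tx":-0.37,"ty":-0.96,"tz":0.338,"ax":0,"ay":0,"az":0},
    {"tx":-0.37,"ty":-0.96,"tz":0.338,"ax":0,"ay":0,"az":0},
    {"tx":-0.37,"ty":-0.96,"tz":0.338,"ax":0,"ay":0,"az":0},
    {"tx":0,"ty":0,"tz":0,"ax":0,"ay":0,"az":0},
  ],
)

```text
clock: 69.68
eef_pos: [439.5, -382.4, 133.6]
tcp_rot: [-3.14, -0.009, 2.249]
contact_force: [-0.1, 0.2, 0.6]
opening: 0.551
grasp_force: 0.0
```

```bash
python3 log.py; python3 - <<'E'
from place import *
from det import det
p,M=now(); g,Mg=grasp((431,-371),-51); step(p,M,g,Mg,'down')
det({'side':snap('side','s12')[0]})
E
```

```text
69.67 q [-0.719  0.435  1.82   0.     0.895 -1.397] p [ 439.5 -382.4  133.6] rpy [-3.14  -0.009  2.249] F [-0.1  0.2  0.6] op 0.551 0.0
down turn [-0.001 -0.006 -0.001] rows 1 [-0.0008 -0.0056 -0.0014] | then shift [-0.112  0.023  4.226] rows 5 [-0.022  0.005  0.845]
side yellow [744.4 -92.7] ang 77.2 L 64.0 w 34.0
side red [ 321.1 -270.8] ang -69.6 L 121.0 w 10.0
side red [ 446.2 -389.1] ang -53.3 L 40.0 w 21.0
```

Request:
step_arm(
  moves=[
    {"tx":0,"ty":0,"tz":0,"ax":-0.001,"ay":-0.006,"az":0},
    {"tx":-0.15,"ty":0.02,"tz":1,"ax":0,"ay":0,"az":0},
    {"tx":0,"ty":0,"tz":1,"ax":0,"ay":0,"az":0},
    {"tx":0,"ty":0,"tz":1,"ax":0,"ay":0,"az":0},
    {"tx":0,"ty":0,"tz":0.8,"ax":0,"ay":0,"az":0},
  ],
)

```text
clock: 70.35
eef_pos: [444.3, -383.4, 39.0]
tcp_rot: [-3.141, 0.004, 2.254]
contact_force: [0.8, -0.4, 0.0]
opening: 0.547
grasp_force: 0.0
```

Request:
step_arm(
  moves=[
    {"tx":0,"ty":0,"tz":0.42,"ax":0,"ay":0,"az":0},
    {"tx":0,"ty":0,"tz":0,"ax":0,"ay":0,"az":0},
  ],
)

```text
clock: 70.6
eef_pos: [443.9, -383.8, 28.8]
tcp_rot: [-3.141, 0.003, 2.254]
contact_force: [0.9, -0.5, 0.4]
opening: 0.552
grasp_force: 0.0
```

Request:
step_arm(
  moves=[
    {"tx":0,"ty":0,"tz":0,"ax":0,"ay":0,"az":0},
    {"tx":0,"ty":0,"tz":0,"ax":0,"ay":0,"az":0},
    {"tx":0,"ty":0,"tz":0,"ax":0,"ay":0,"az":0},
    {"tx":0,"ty":0,"tz":0,"ax":0,"ay":0,"az":0},
  ],
  gripper=0,
  newtons=60,
)

```text
clock: 71.1
eef_pos: [444.5, -384.5, 30.1]
tcp_rot: [-3.141, 0.005, 2.254]
contact_force: [-0.9, 1.4, 7.0]
opening: 0.24
grasp_force: 60.8
```

Request:
step_arm(
  moves=[
    {"tx":0,"ty":0,"tz":-0.5,"ax":0,"ay":0,"az":0},
    {"tx":0,"ty":0,"tz":-1,"ax":0,"ay":0,"az":0},
    {"tx":0,"ty":0,"tz":-1,"ax":0,"ay":0,"az":0},
    {"tx":0,"ty":0,"tz":-1,"ax":0,"ay":0,"az":0},
    {"tx":0,"ty":0,"tz":-1,"ax":0,"ay":0,"az":0},
  ],
)

```text
clock: 71.72
eef_pos: [443.6, -383.6, 143.2]
tcp_rot: [-3.141, 0.004, 2.254]
contact_force: [-0.2, 0.1, -1.7]
opening: 0.242
grasp_force: 60.0
```

Request:
step_arm(
  moves=[
    {"tx":0,"ty":0,"tz":-1,"ax":0,"ay":0,"az":0},
    {"tx":0,"ty":0,"tz":-1,"ax":0,"ay":0,"az":0},
    {"tx":0,"ty":0,"tz":-1,"ax":0,"ay":0,"az":0},
    {"tx":0,"ty":0,"tz":-1,"ax":0,"ay":0,"az":0},
    {"tx":0,"ty":0,"tz":-1,"ax":0,"ay":0,"az":0},
  ],
)

```text
clock: 72.35
eef_pos: [443.2, -383.0, 268.2]
tcp_rot: [-3.141, 0.004, 2.254]
contact_force: [0.4, -0.2, -0.1]
opening: 0.245
grasp_force: 60.0
```

```bash
python3 log.py; python3 - <<'E'
from place import *
p,M=now(); az=20; th=4; off=(12,-2); Ma=Rt(80,90,1); Mb=Rt(80,th,1)
P1,M1=ins2(az,th,off,130); P0,_=ins2(az,th,off,6); W=P1-130*M1[:,2]; print(W,P1,P0)
step(p,M,p,Ma,'yaw');step(p,Ma,W,Mb,'pitch+go'); step(W,Mb,W,M1,'yaw2');step(W,M1,P1,M1,'fwd'); step(P1,M1,P0,M1,'in')
q=None
print('pitch')
q=ik(p,Ma)[1]
for a in (70,50,30,10,4): q=ik(p,Rt(80,a,1),q)[1]; print(q.round(2))
print('go')
for t in np.linspace(.25,1,4): c,q=ik(p+(W-p)*t,Mb,q); print(round(c,5),q.round(2))
print('yaw2')
for a in (70,60,50,40,30,20): c,q=ik(W,Rt(a,th,1),q); print(round(c,5),q.round(2))
print('fwd,in')
for t in (.5,1): c,q=ik(W+(P1-W)*t,M1,q); print(round(c,5),q.round(2))
for t in (.5,1): c,q=ik(P1+(P0-P1)*t,M1,q); print(round(c,5),q.round(2))
E
```

```text
72.35 q [-0.714  0.279  1.71  -0.002  1.149 -1.397] p [ 443.2 -383.   268.2] rpy [-3.141  0.004  2.254] F [ 0.4 -0.2 -0.1] op 0.245 60.0
[501.21107086  38.06436563 315.54777622] [623.07353585  82.41867556 306.47943463] [614.94538004  79.46026879 182.7814924 ]
yaw turn [0.001 0.003 0.546] rows 5 [1.000e-04 5.000e-04 1.092e-01] | then shift [0. 0. 0.] rows 0 [0. 0. 0.]
pitch+go turn [0.    0.956 0.   ] rows 9 [0.     0.1062 0.    ] | then shift [ 3.074 -0.642 16.817] rows 17 [ 0.181 -0.038  0.989]
yaw2 turn [-0.665  0.     0.047] rows 6 [-0.1108  0.      0.0078] | then shift [0. 0. 0.] rows 0 [0. 0. 0.]
fwd turn [0. 0. 0.] rows 0 [0. 0. 0.] | then shift [ 0.  -0.   5.2] rows 6 [ 0.    -0.     0.867]
in turn [0. 0. 0.] rows 0 [0. 0. 0.] | then shift [-4.96  0.    0.  ] rows 5 [-0.992  0.     0.   ]
pitch
[-0.86  0.4   1.59  0.27  1.39 -0.76]
[-0.96  0.54  1.48  0.47  1.65 -0.88]
[-1.03  0.7   1.4   0.64  1.89 -0.93]
[-1.06  0.86  1.35  0.81  2.1  -0.94]
[-1.06  0.91  1.34  0.86  2.17 -0.93]
go
0.0 [-0.97  0.8   1.56  0.9   2.05 -0.98]
0.0 [-0.86  0.7   1.74  0.97  1.93 -1.01]
0.0 [-0.72  0.62  1.89  1.07  1.83 -1.02]
0.0 [-0.55  0.55  2.    1.21  1.72 -1.02]
yaw2
0.0 [-0.59  0.5   2.11  1.33  1.63 -1.06]
0.0 [-0.61  0.45  2.23  1.46  1.55 -1.11]
0.0 [-0.61  0.41  2.34  1.63  1.47 -1.18]
0.0 [-0.58  0.37  2.45  1.83  1.41 -1.26]
0.0 [-0.49  0.34  2.55  2.09  1.37 -1.35]
0.0 [-0.34  0.32  2.63  2.44  1.36 -1.45]
fwd,in
0.0 [-0.18  0.36  2.53  2.59  1.28 -1.44]
0.0 [-0.08  0.41  2.42  2.68  1.21 -1.43]
0.0 [-0.09  0.6   2.43  2.7   1.39 -1.52]
0.0 [-0.09  0.79  2.41  2.7   1.55 -1.6 ]
```

```bash
python3 - <<'E'
from place import *
p,M=now(); az=24; th=4; off=(12,-2); Ma=Rt(80,90,1); Mb=Rt(80,th,1)
P1,M1=ins2(az,th,off,130); P0,_=ins2(az,th,off,6); W=P1-90*M1[:,2]; print(W,P1,P0)
step(p,M,p,Ma,'yaw');step(p,Ma,W,Mb,'pitch+go'); step(W,Mb,W,M1,'yaw2');step(W,M1,P1,M1,'fwd'); step(P1,M1,P0,M1,'in')
q=ik(W,Mb)[1]
for a in (70,60,50,40,30,24): c,q=ik(W,Rt(a,th,1),q); print(round(c,5),q.round(2))
E
```

```text
[540.96920439  46.11322277 312.75751727] [622.98801401  82.63034955 306.47943463] [615.086026    79.11215782 182.7814924 ]
yaw turn [0.001 0.003 0.546] rows 5 [1.000e-04 5.000e-04 1.092e-01] | then shift [0. 0. 0.] rows 0 [0. 0. 0.]
pitch+go turn [0.    0.956 0.   ] rows 9 [0.     0.1062 0.    ] | then shift [ 3.004  0.869 17.416] rows 18 [0.167 0.048 0.968]
yaw2 turn [-0.621  0.     0.043] rows 6 [-0.1035  0.      0.0072] | then shift [0. 0. 0.] rows 0 [0. 0. 0.]
fwd turn [0. 0. 0.] rows 0 [0. 0. 0.] | then shift [0.  0.  3.6] rows 4 [0.  0.  0.9]
in turn [0. 0. 0.] rows 0 [0. 0. 0.] | then shift [-4.96  0.   -0.  ] rows 5 [-0.992  0.    -0.   ]
0.0 [-0.53  0.53  2.05  1.38  1.61 -1.02]
0.0 [-0.54  0.48  2.17  1.52  1.52 -1.08]
0.0 [-0.53  0.44  2.28  1.69  1.44 -1.15]
0.0 [-0.49  0.4   2.39  1.91  1.38 -1.24]
0.0 [-0.4   0.36  2.49  2.18  1.33 -1.33]
0.0 [-0.32  0.35  2.54  2.37  1.32 -1.39]
```

Request:
step_arm(
  moves=[
    {"tx":0,"ty":0,"tz":0,"ax":0,"ay":0,"az":0.1092},
    {"tx":0,"ty":0,"tz":0,"ax":0,"ay":0,"az":0.1092},
    {"tx":0,"ty":0,"tz":0,"ax":0,"ay":0,"az":0.1092},
    {"tx":0,"ty":0,"tz":0,"ax":0,"ay":0,"az":0.1092},
    {"tx":0,"ty":0,"tz":0,"ax":0,"ay":0,"az":0.1092},
  ],
)

```text
clock: 72.97
eef_pos: [443.3, -383.0, 267.3]
tcp_rot: [3.139, 0.003, 1.391]
contact_force: [0.1, -0.2, -0.6]
opening: 0.241
grasp_force: 60.0
```

Request:
step_arm(
  moves=[
    {"tx":0,"ty":0,"tz":0,"ax":0,"ay":0.1062,"az":0},
    {"tx":0,"ty":0,"tz":0,"ax":0,"ay":0.1062,"az":0},
    {"tx":0,"ty":0,"tz":0,"ax":0,"ay":0.1062,"az":0},
    {"tx":0,"ty":0,"tz":0,"ax":0,"ay":0.1062,"az":0},
    {"tx":0,"ty":0,"tz":0,"ax":0,"ay":0.1062,"az":0},
  ],
)

```text
clock: 73.6
eef_pos: [443.4, -383.9, 267.9]
tcp_rot: [3.135, -0.835, 1.401]
contact_force: [0.6, 0.8, -1.2]
opening: 0.241
grasp_force: 60.0
```

Request:
step_arm(
  moves=[
    {"tx":0,"ty":0,"tz":0,"ax":0,"ay":0.1062,"az":0},
    {"tx":0,"ty":0,"tz":0,"ax":0,"ay":0.1062,"az":0},
    {"tx":0,"ty":0,"tz":0,"ax":0,"ay":0.1062,"az":0},
    {"tx":0,"ty":0,"tz":0,"ax":0,"ay":0.1062,"az":0},
    {"tx":0,"ty":0,"tz":0,"ax":0,"ay":0,"az":0},
  ],
)

```text
clock: 74.22
eef_pos: [443.0, -383.0, 264.1]
tcp_rot: [-3.12, -1.501, 1.374]
contact_force: [0.1, -0.3, -1.0]
opening: 0.244
grasp_force: 60.1
```

Request:
step_arm(
  moves=[
    {"tx":0.167,"ty":0.048,"tz":0.968,"ax":0,"ay":0,"az":0},
    {"tx":0.167,"ty":0.048,"tz":0.968,"ax":0,"ay":0,"az":0},
    {"tx":0.167,"ty":0.048,"tz":0.968,"ax":0,"ay":0,"az":0},
    {"tx":0.167,"ty":0.048,"tz":0.968,"ax":0,"ay":0,"az":0},
    {"tx":0.167,"ty":0.048,"tz":0.968,"ax":0,"ay":0,"az":0},
  ],
)

```text
clock: 74.85
eef_pos: [471.0, -263.2, 280.2]
tcp_rot: [3.075, -1.491, 1.463]
contact_force: [-0.2, 0.2, -0.5]
opening: 0.24
grasp_force: 60.1
```

Request:
step_arm(
  moves=[
    {"tx":0.167,"ty":0.048,"tz":0.968,"ax":0,"ay":0,"az":0},
    {"tx":0.167,"ty":0.048,"tz":0.968,"ax":0,"ay":0,"az":0},
    {"tx":0.167,"ty":0.048,"tz":0.968,"ax":0,"ay":0,"az":0},
    {"tx":0.167,"ty":0.048,"tz":0.968,"ax":0,"ay":0,"az":0},
    {"tx":0.167,"ty":0.048,"tz":0.968,"ax":0,"ay":0,"az":0},
  ],
)

```text
clock: 75.47
eef_pos: [498.1, -143.2, 291.2]
tcp_rot: [3.099, -1.497, 1.439]
contact_force: [0.0, 0.1, -0.6]
opening: 0.243
grasp_force: 60.1
```

Request:
step_arm(
  moves=[
    {"tx":0.167,"ty":0.048,"tz":0.968,"ax":0,"ay":0,"az":0},
    {"tx":0.167,"ty":0.048,"tz":0.968,"ax":0,"ay":0,"az":0},
    {"tx":0.167,"ty":0.048,"tz":0.968,"ax":0,"ay":0,"az":0},
    {"tx":0.167,"ty":0.048,"tz":0.968,"ax":0,"ay":0,"az":0},
    {"tx":0.167,"ty":0.048,"tz":0.968,"ax":0,"ay":0,"az":0},
  ],
)

```text
clock: 76.1
eef_pos: [525.2, -23.8, 302.9]
tcp_rot: [3.111, -1.498, 1.426]
contact_force: [0.1, -0.6, -1.5]
opening: 0.244
grasp_force: 60.1
```

Request:
step_arm(
  moves=[
    {"tx":0.167,"ty":0.048,"tz":0.968,"ax":0,"ay":0,"az":0},
    {"tx":0.167,"ty":0.048,"tz":0.968,"ax":0,"ay":0,"az":0},
    {"tx":0.167,"ty":0.048,"tz":0.968,"ax":0,"ay":0,"az":0},
    {"tx":0,"ty":0,"tz":0,"ax":0,"ay":0,"az":0},
  ],
)

```text
clock: 76.6
eef_pos: [540.8, 48.2, 310.2]
tcp_rot: [3.112, -1.498, 1.428]
contact_force: [-0.1, 0.2, -1.1]
opening: 0.243
grasp_force: 60.1
```

Request:
step_arm(
  moves=[
    {"tx":0,"ty":0,"tz":0,"ax":-0.1035,"ay":0,"az":0.0072},
    {"tx":0,"ty":0,"tz":0,"ax":-0.1035,"ay":0,"az":0.0072},
    {"tx":0,"ty":0,"tz":0,"ax":-0.1035,"ay":0,"az":0.0072},
    {"tx":0,"ty":0,"tz":0,"ax":-0.1035,"ay":0,"az":0.0072},
    {"tx":0,"ty":0,"tz":0,"ax":-0.1035,"ay":0,"az":0.0072},
  ],
)

```text
clock: 77.22
eef_pos: [540.9, 44.9, 310.0]
tcp_rot: [3.08, -1.5, 0.636]
contact_force: [1.2, 0.3, 0.3]
opening: 0.24
grasp_force: 60.1
```

Request:
step_arm(
  moves=[
    {"tx":0,"ty":0,"tz":0,"ax":-0.1035,"ay":0,"az":0.0072},
    {"tx":0,"ty":0,"tz":0,"ax":0,"ay":0,"az":0},
  ],
)

```text
clock: 77.47
eef_pos: [540.1, 48.4, 310.0]
tcp_rot: [3.108, -1.501, 0.464]
contact_force: [0.3, 0.5, -1.2]
opening: 0.241
grasp_force: 60.1
```

```bash
python3 log.py; python3 - <<'E'
from hand import *
p,M=now(); P1,M1=ins2(24,4,(12,-2),130); step(p,M,P1,M1); handles('h3')
E
```

```text
77.47 q [-0.326  0.36   2.532  2.358  1.322 -1.398] p [540.1  48.4 310. ] rpy [ 3.108 -1.501  0.464] F [ 0.3  0.5 -1.2] op 0.241 60.1
 turn [-0.007 -0.     0.002] rows 1 [-0.0068 -0.0001  0.002 ] | then shift [0.109 0.097 3.586] rows 4 [0.027 0.024 0.896]
top orange 187 low [ 16.  34. 144.] high [ 26.  60. 219.]
top blue 159 low [ -9.  39. 153.] high [ -3.  74. 218.]
top yellow 122 low [ 18. -35. 170.] high [ 32. -53. 227.]
top red 102 low [-55. -26. 296.] high [-52. -26. 377.]
side orange 276 low [ 20.  32. 144.] high [ 36.  66. 209.]
side blue 155 low [ -4.  35. 149.] high [  0.  70. 217.]
side yellow 143 low [ 20. -43. 155.] high [ 33. -55. 226.]
side red 200 low [-57. -33. 319.] high [-51. -30. 374.]
```

Request:
step_arm(
  moves=[
    {"tx":0.03,"ty":0.025,"tz":0.9,"ax":-0.007,"ay":0,"az":0.002},
    {"tx":0.03,"ty":0.025,"tz":0.9,"ax":0,"ay":0,"az":0},
    {"tx":0.03,"ty":0.025,"tz":0.9,"ax":0,"ay":0,"az":0},
    {"tx":0.03,"ty":0.025,"tz":0.9,"ax":0,"ay":0,"az":0},
    {"tx":0,"ty":0,"tz":0,"ax":0,"ay":0,"az":0},
  ],
)

```text
clock: 78.2
eef_pos: [626.7, 80.7, 307.8]
tcp_rot: [3.093, -1.504, 0.468]
contact_force: [-0.2, -0.1, -1.4]
opening: 0.238
grasp_force: 60.1
```

```bash
python3 log.py; python3 - <<'E'
from place import *
p,M=now(); P1,M1=ins2(24,4,(12,-2),130); P0,_=ins2(24,4,(12,-2),6); step(p,M,P1,M1);step(p,M,P0,M,'in')
E
```

```text
78.2 q [-0.146  0.415  2.383  2.536  1.217 -1.38 ] p [626.7  80.7 307.8] rpy [ 3.093 -1.504  0.468] F [-0.2 -0.1 -1.4] op 0.238 60.1
 turn [ 0.    -0.002  0.002] rows 1 [ 0.0002 -0.0022  0.0021] | then shift [-0.06  -0.129 -0.099] rows 1 [-0.06  -0.129 -0.099]
in turn [0. 0. 0.] rows 0 [0. 0. 0.] | then shift [-5.019 -0.146 -0.116] rows 6 [-0.836 -0.024 -0.019]
```

Request:
step_arm(
  moves=[
    {"tx":-0.2,"ty":-0.13,"tz":-0.1,"ax":0,"ay":0,"az":0},
    {"tx":-0.5,"ty":0,"tz":0,"ax":0,"ay":0,"az":0},
    {"tx":-0.5,"ty":0,"tz":0,"ax":0,"ay":0,"az":0},
    {"tx":-0.5,"ty":0,"tz":0,"ax":0,"ay":0,"az":0},
    {"tx":-0.5,"ty":0,"tz":0,"ax":0,"ay":0,"az":0},
  ],
)

```text
clock: 78.82
eef_pos: [617.6, 81.2, 251.1]
tcp_rot: [3.127, -1.502, 0.431]
contact_force: [-0.1, -0.7, -1.4]
opening: 0.238
grasp_force: 60.1
```

Request:
step_arm(
  moves=[
    {"tx":-0.5,"ty":0,"tz":0,"ax":0,"ay":0,"az":0},
    {"tx":-0.5,"ty":0,"tz":0,"ax":0,"ay":0,"az":0},
    {"tx":-0.5,"ty":0,"tz":0,"ax":0,"ay":0,"az":0},
    {"tx":-0.5,"ty":0,"tz":0,"ax":0,"ay":0,"az":0},
  ],
)

```text
clock: 79.32
eef_pos: [614.5, 79.8, 201.2]
tcp_rot: [3.126, -1.502, 0.431]
contact_force: [0.2, 0.0, -0.9]
opening: 0.245
grasp_force: 60.1
```

Request:
step_arm(
  moves=[
    {"tx":-0.4,"ty":0,"tz":0,"ax":0,"ay":0,"az":0},
    {"tx":-0.3,"ty":0,"tz":0,"ax":0,"ay":0,"az":0},
    {"tx":0,"ty":0,"tz":0,"ax":0,"ay":0,"az":0},
  ],
)

```text
clock: 79.7
eef_pos: [613.5, 79.3, 184.3]
tcp_rot: [3.129, -1.502, 0.428]
contact_force: [-0.1, 0.3, -1.0]
opening: 0.244
grasp_force: 60.1
```

```bash
python3 log.py; python3 - <<'E'
from place import *
p,M=now(); P0,M1=ins2(24,4,(12,-2),6); step(p,M,P0,M1)
E
```

```text
79.7 q [-0.154  0.777  2.39   2.572  1.523 -1.586] p [613.5  79.3 184.3] rpy [ 3.129 -1.502  0.428] F [-0.1  0.3 -1. ] op 0.244 60.1
 turn [ 0.002 -0.     0.   ] rows 1 [ 0.0018 -0.0004  0.0004] | then shift [-0.058  0.032  0.06 ] rows 1 [-0.058  0.032  0.06 ]
```

Request:
step_arm(
  moves=[
    {"tx":0,"ty":0,"tz":0,"ax":0,"ay":0,"az":0},
    {"tx":0,"ty":0,"tz":0,"ax":0,"ay":0,"az":0},
    {"tx":0,"ty":0,"tz":0,"ax":0,"ay":0,"az":0},
    {"tx":0,"ty":0,"tz":-0.5,"ax":0,"ay":0,"az":0},
    {"tx":0,"ty":0,"tz":-0.8,"ax":0,"ay":0,"az":0},
  ],
  gripper=0.42,
)

```text
clock: 80.32
eef_pos: [582.9, 66.2, 187.7]
tcp_rot: [3.115, -1.503, 0.444]
contact_force: [-0.0, -0.0, -0.6]
opening: 0.417
grasp_force: 0.0
```

Request:
step_arm(
  moves=[
    {"tx":0,"ty":0,"tz":-0.8,"ax":0,"ay":0,"az":0},
    {"tx":0.3,"ty":0,"tz":-0.8,"ax":0,"ay":0,"az":0},
    {"tx":1,"ty":0,"tz":-0.3,"ax":0,"ay":0,"az":0},
    {"tx":1,"ty":0,"tz":0,"ax":0,"ay":0,"az":0},
    {"tx":1,"ty":0,"tz":0,"ax":0,"ay":0,"az":0},
  ],
)

```text
clock: 80.95
eef_pos: [544.3, 48.9, 273.1]
tcp_rot: [3.137, -1.501, 0.42]
contact_force: [-0.5, 0.9, -0.0]
opening: 0.419
grasp_force: 0.0
```

Request:
step_arm(
  moves=[
    {"tx":1,"ty":0,"tz":0,"ax":0,"ay":0,"az":0},
    {"tx":0,"ty":0,"tz":0,"ax":0.1,"ay":0,"az":0},
    {"tx":0,"ty":0,"tz":0,"ax":0.1,"ay":0,"az":0},
    {"tx":0,"ty":0,"tz":0,"ax":0.1,"ay":0,"az":0},
    {"tx":0,"ty":0,"tz":0,"ax":0.1,"ay":0,"az":0},
  ],
)

```text
clock: 81.58
eef_pos: [545.6, 49.2, 297.6]
tcp_rot: [-2.511, -1.501, 0.413]
contact_force: [0.8, -0.8, -0.7]
opening: 0.425
grasp_force: 0.0
```

Request:
step_arm(
  moves=[
    {"tx":0,"ty":0,"tz":-1,"ax":0.1,"ay":0,"az":0},
    {"tx":0,"ty":0,"tz":-1,"ax":0,"ay":0,"az":0},
    {"tx":0,"ty":0,"tz":-1,"ax":0,"ay":0,"az":0},
    {"tx":0,"ty":0,"tz":-1,"ax":0,"ay":0,"az":0},
    {"tx":0,"ty":0,"tz":-1,"ax":0,"ay":0,"az":0},
  ],
)

```text
clock: 82.2
eef_pos: [496.4, -65.0, 304.0]
tcp_rot: [-2.341, -1.502, 0.396]
contact_force: [0.5, 0.4, -0.5]
opening: 0.42
grasp_force: 0.0
```

Request:
step_arm(
  moves=[
    {"tx":0,"ty":0,"tz":-1,"ax":0,"ay":0,"az":0},
    {"tx":0,"ty":0,"tz":-1,"ax":0,"ay":0,"az":0},
    {"tx":0,"ty":0,"tz":-1,"ax":0,"ay":0,"az":0},
    {"tx":0,"ty":0,"tz":0,"ax":0,"ay":0,"az":0},
  ],
)

```text
clock: 82.7
eef_pos: [469.7, -135.2, 307.7]
tcp_rot: [-2.353, -1.503, 0.407]
contact_force: [0.3, -0.1, -0.8]
opening: 0.418
grasp_force: 0.0
```

```bash
python3 log.py; python3 - <<'E'
from hand import *
handles('h4')
a=cv2.imread('pics/h4side.png')[100:340,240:420]; b=cv2.imread('pics/h4top.png')[140:380,210:430]
cv2.imwrite('pics/c11.png',cv2.resize(np.hstack([a,b]),None,fx=2,fy=2,interpolation=cv2.INTER_CUBIC))
E
```

```text
82.7 q [-0.886  0.603  1.929  1.114  1.813 -0.983] p [ 469.7 -135.2  307.7] rpy [-2.353 -1.503  0.407] F [ 0.3 -0.1 -0.8] op 0.418 0.0
top orange 177 low [ 15.  34. 145.] high [ 35.  71. 213.]
top blue 161 low [-10.  38. 152.] high [ -3.  73. 220.]
top yellow 149 low [ 14. -31. 155.] high [ 33. -58. 224.]
top red 77 low [  9.   3. 169.] high [ 16.   1. 242.]
side orange 132 low [ 14.  37. 147.] high [ 29.  48. 217.]
side blue 155 low [ -6.  36. 151.] high [ -1.  69. 217.]
side yellow 127 low [ 19. -45. 155.] high [ 33. -63. 222.]
side red 193 low [ 14.  -8. 164.] high [ 18.  -2. 237.]
```

View pics/c11.png

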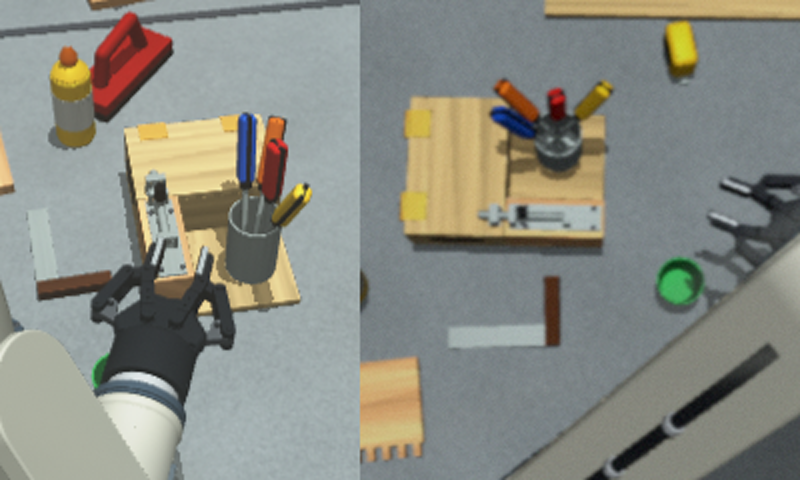

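The picture shows all four drivers in the steel cup (blue, orange, red, yellow), the lid flat, the bolt through its keeper at (495,215), and the green cup upright and empty at (680,282). Handing in.

Request:
step_arm(
  moves=[
    {"tx":0,"ty":0,"tz":0,"ax":0,"ay":0,"az":0},
    {"tx":0,"ty":0,"tz":0,"ax":0,"ay":0,"az":0},
    {"tx":0,"ty":0,"tz":0,"ax":0,"ay":0,"az":0},
    {"tx":0,"ty":0,"tz":0,"ax":0,"ay":0,"az":0},
  ],
)

```text
clock: 83.3
eef_pos: [471.2, -133.8, 308.0]
tcp_rot: [-2.381, -1.503, 0.436]
contact_force: [-0.6, -0.1, 0.7]
opening: 0.418
grasp_force: 0.0
```

```bash
python3 -c "
from rig import workorder
print(workorder.sign_off())"
```

```text
the job is handed in; nothing more can be done
None
```

I handed the job in at about 83 s (no verdict came back): nuts in the bin, lid shut, bolt pushed to its stop, all four screwdrivers in the steel cup, and the empty green cup upright on the bench.

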